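# Fetch the honing stone from behind the tools

### The arm

A 7-joint arm with a two-finger parallel gripper is mounted at the origin on the work surface. World frame = base frame: x ahead of the robot, y to its left, z up, the work surface at z = 0. Lengths are in m, angles in rad, forces in N, time in s.
With the tool pointing down it reaches from about 0.4 to 0.9 m from the base axis. Payload 5.5 kg.
Tool frame: the origin (TCP) lies midway between the tips of the shut fingers; the grasp point (between the pads) lies 19 mm behind it; z points along the fingers, y is the line along which they close (so a half turn about z gives the same grasp; the last joint's range is limited). The gripper opens to 85 mm and grips with 20 to 120 N. Pads are 22 mm wide; open, the fingers measure 114 mm over their backs; the gripper's body (76 mm by 85 mm) begins 54 mm behind the grasp point. The pads swing forward as they close: fully open they stand 13 mm farther back than shut.
Start: joints at [-0.872, 0.501, -0.427, 1.55, 0.221, 1.138, -0.21], TCP at [0.274, 0.589, 0.195] pointing down, gripper open.
Joint ranges: [-2.88, 2.88], [-0.31, 2.03], [-1.54, 1.56], [0.2, 2.42], [-1.41, 4.55], [0.19, 2.02], [-2.57, 2.57]. Speed limits (rad/s): [2.57, 2.57, 3.14, 3.14, 3.14, 3.14, 3.14].

### API

Orientations are given as a unit quaternion [x, y, z, w].
In Python, from cell import r gives the robot as it stands.
- The arm moves only by the tool carry_out, never from a script. Its argument "commands" is a list of rows, each an object of numbers: "x", "y", "z": the shift along the tool's x, y, z in units of 50 mm (1.0 is 50 mm); "ax", "ay", "az": the turn, a rotation vector about the tool's x, y, z in units of 6 degrees (1.0 is 6 degrees). A call has 1 to 5 rows; each row shifts and turns the commanded pose from where the row before left it, along the tool's axes as they then stand; what a row does not reach is not made up. A row lasts 1/10 s, in which the tool goes at most 50 mm and 8.59 degrees, less where a joint would pass 70% of its speed; a pose out of reach is approached as far as the arm can. A call is refused whole if a number of a shift passes 1 or a number of a turn 1, either way. A call with a gripper value outside its range is refused whole. "fingers" is the finger opening in mm, from 0 to 85.4, set as the call begins (left out, the last holds). The fingers move at their own pace and stop on an object; "grip_force" is the grip in N (left out, the last holds). Time passes only in rows, so rows that do not move let the fingers close. It gives the time, the measured TCP pose, the force, the opening and the grip force at its end, in the units of the state.
- r.observe(): the state, without advancing time (a new reading comes with each control period).
- r.capture(name): name is "scene" or "top" or "wrist"; returns the picture (400x640x3 uint8, red, green, blue); there is no depth.
- r.calibration(name): a dict with "fx", "fy", "cx", "cy" (pixels), "position" and "rotation" of the camera in the world. Camera axes: x right, y down, z forward; pixel columns grow to the right and rows downward; lengths in m; the calibration is good to about 2 mm. A picture is of the moment at which its call begins: read the wrist's pose just before it. calibration takes no time and is no camera call; for the wrist camera it gives the pose at the moment of the call.
- r.sign_off(): hands the job in; it is judged then, once.
The state is a dict: "t": time; "q": joint angles; "qd": joint speeds; "joint_torque": joint torques, N m; "ee_pos": TCP position; "orientation": TCP orientation; "wrist_force": force on the tool from outside, world axes, zero at the start; "wrist_torque": the same for the moment, N m; "grip_width": opening from 0.0 (shut) to 1.0 (fully open); "grip_force": force on a finger pad.
Only numpy, scipy, OpenCV 4.12 (cv2) and the standard library are available. Lean on these libraries where they do the work, as an engineer would, in place of code of your own. Each camera call takes 0.05 s, during which the arm holds its last target. There are 200 camera calls.

### The job

Chisels are to be sharpened, but the honing stone lies at the back of the wooden tray, behind the mallet, the tin and the air hammer. First stand all three of these on the black rubber mat, then seat the honing stone flat and centred in its holder between the two end stops, and only then stand the mallet, the tin and the air hammer back, each upright on the very spot in the tray where it stood at the start. Knock nothing over, and leave the loose chisel, the roll of tape and the marble offcut alone.

Things in the scene. Friction and masses are not known exactly. Their poses are not given: they have to be found in the camera images.
- tray: fixed open wooden tray, 210 (its x) by 300 (its y) mm, walls 30 mm high and 6 mm thick, floor 6 mm thick. Origin: centre of its underside, on the table; +x away from the robot (turned up to 0.15 rad). Mallet, tin and air hammer stand in a row along its y, 85 mm apart, in any order; the honing stone lies along y behind them (further along +x), 8 to 25 mm away, too close for a finger
- mallet: loose round carver's mallet standing on its dark steel head, wooden handle straight up; 145 mm high; head 68 mm across at most and 70 mm high, above it the round handle 28 mm across (best gripped 115 mm above the underside); mass about 0.6 kg. Origin: centre of its underside, z up along the handle
- tin: loose plain closed metal tin standing upright, 60 mm across the lid and 58 mm across the body, 95 mm high; gripped from above across its upper half, e.g. 72 mm above the underside; mass about 0.3 kg. Origin: centre of its underside, z up
- air_hammer: loose pneumatic carving hammer standing upright: steel foot 48 mm across and 22 mm high, black round body 36 mm across from there up to 96 mm, brass air nipple 16 mm across on top, 110 mm high in all; best gripped on the black body 75 mm above the underside; mass about 0.55 kg. Origin: centre of its underside, z up
- hone: loose honing stone, grey rectangular block 50 (its x) by 200 (its y) by 30 (z) mm, lying flat on the tray floor; gripped across its 50 mm width; mass about 0.65 kg. Origin: centre of its underside, z up
- mat: fixed black rubber mat, 280 (its x) by 130 (its y) mm, 4 mm thick, to the left or the right of the tray, with room for the three tools in a row along its x (85 mm apart). Origin: centre of its underside on the table, z up; its x points away from the robot (turned up to 0.15 rad)
- holder: fixed wooden holder, at the tray's other side from the mat: board 250 (its x) by 90 (its y) mm, 12 mm thick, a dark stop 10 mm high across each end, 216 mm between the stops, no side rails. The stone lies on the board (12 mm above the origin), its length along the holder's x, either way round. Origin: centre of its underside on the table; +x away from the robot (turned up to 0.15 rad)
- flat_chisel: bystander: loose steel chisel, 167 mm long, 20 mm wide at the blade, lying on the table between robot and tray. Origin: on the table near its middle, x along it towards the blade
- tape: bystander: loose roll of paper masking tape lying flat, 96 mm across, hole 76 mm, 25 mm high, on the table beyond and left of the tray. Origin: centre of its underside
- offcut: bystander: loose stepped marble offcut, 70 by 55 by 53 mm, on the table beyond and right of the tray. Origin: centre of its underside
Not all that is in view belongs to the job. Of the things shaped like the hone, the grey one is meant. What is shaped like the tin but green is not meant.

How it is judged:
By the outcome, as a careful person would: the job done as asked, in the order asked, and still so for the second after the job is handed in, with the robot touching nothing.
It also fails if it takes over 141 s, if anything falls off the work surface, if the arm or the gripper's body presses on something with over 40 N, if the wrist force passes 120 N, or if a joint passes its speed limit or range.

## Working session

There is one attempt and no reset: what is moved stays moved. The work goes in short steps, Python scripts to look and compute and a tool call to move; the robot and the scene stay as the last step left them, time stands still between calls to the robot, and variables do not carry over. Pictures are saved under pics/ and viewed, at most 14 in all, crops included, and the job is handed in when it is done.

Besides the shell and the picture viewer there is one more tool, called after "Emit:" in YAML: its name, and indented under it one key for each argument. carry_out: Moves the arm, as the interface text tells. Its arguments: {"type":"object","properties":{"commands":{"type":"array","items":{"type":"object","properties":{"x":{"type":"number"},"y":{"type":"number"},"z":{"type":"number"},"ax":{"type":"number"},"ay":{"type":"number"},"az":{"type":"number"}}}},"fingers":{"type":"number"},"grip_force":{"type":"number"}},"required":["commands"]}

```bash
ls; mkdir -p pics
python3 - <<'E'
from cell import r
import cv2,numpy as np
o=r.observe();print({k:np.round(v,3).tolist() for k,v in o.items()})
for n in("scene","top"):
    im=r.capture(n);cv2.imwrite(f"pics/{n}0.png",im[:,:,::-1])
    c=r.calibration(n);print(n,{k:np.round(v,4).tolist() for k,v in c.items()})
E
```

```text
pics
{'t': 0.0, 'q': [-0.872, 0.502, -0.427, 1.551, 0.221, 1.138, -0.21], 'qd': [-0.003, -0.001, 0.0, 0.0, 0.001, 0.0, -0.003], 'joint_torque': [0.001, -56.951, -5.816, -28.094, 0.011, 0.012, -0.0], 'ee_pos': [0.274, 0.589, 0.194], 'orientation': [0.216, 0.976, -0.001, -0.0], 'wrist_force': [1.31, -0.002, 0.445], 'wrist_torque': [-0.009, 0.009, 0.004], 'grip_force': 0.0, 'grip_width': 1.001}
scene {'fx': 421.6148, 'fy': 421.6148, 'cx': 318.1406, 'cy': 201.2068, 'position': [1.1019, 0.072, 0.9145], 'rotation': [0.6296, 0.7217, -0.2164, -0.1895]}
top {'fx': 488.3071, 'fy': 488.3071, 'cx': 321.6355, 'cy': 203.5111, 'position': [0.2909, -0.0159, 1.2446], 'rotation': [0.7439, -0.6599, 0.071, -0.0777]}
```

View pics/scene0.png

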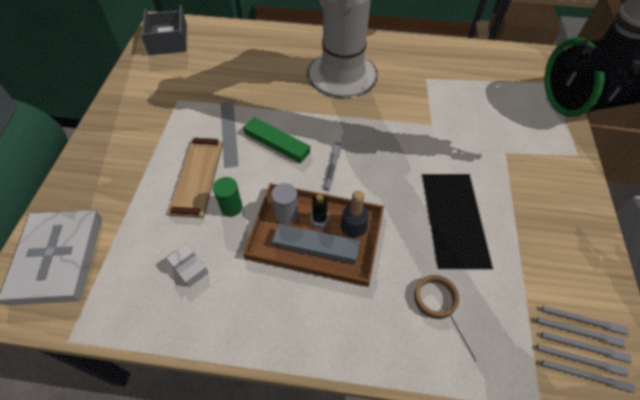

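View pics/top0.png

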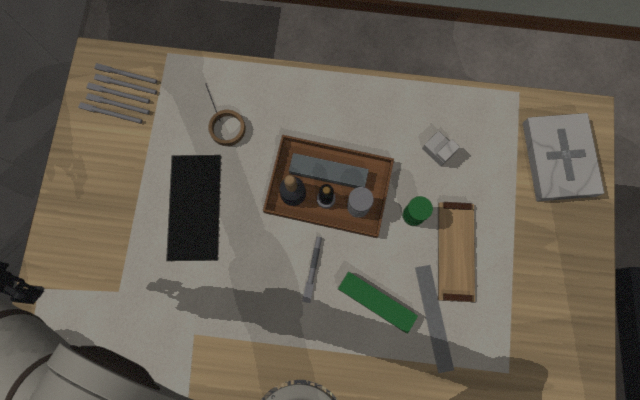

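Top view: the hone candidates are the grey block in the tray (328,170), a green block (378,302) and a grey strip on the table (434,318). The tin candidates are the grey one (361,203) and a green one (418,211). I choose the grey ones inside the tray. Along the row from the left stand the mallet (291,188), air hammer (326,193) and tin. The mat is at (193,208) and the holder at (457,252).

```bash
cat > h.py <<'E'
from cell import r
import cv2,numpy as np
from scipy.spatial.transform import Rotation as R
def cam(n):
    c=r.calibration(n);q=np.array(c["rotation"],float)
    M=R.from_quat(q).as_matrix() if q.size==4 else q.reshape(3,3)
    return c,M,np.array(c["position"])
def ray(cm,px,z):
    c,M,p=cm
    px=np.atleast_2d(px).astype(float)
    d=np.c_[(px[:,0]-c["cx"])/c["fx"],(px[:,1]-c["cy"])/c["fy"],np.ones(len(px))]@M.T
    return p+d*((z-p[2])/d[:,2])[:,None]
def proj(cm,X):
    c,M,p=cm
    v=(np.atleast_2d(X)-p)@M
    return np.c_[v[:,0]/v[:,2]*c["fx"]+c["cx"],v[:,1]/v[:,2]*c["fy"]+c["cy"]]
def rect(pts):
    (cx,cy),(a,b),t=cv2.minAreaRect((pts[:,:2]*1000).astype(np.float32)) 
    return np.round([cx,cy,a,b,t],1)
def blob(mask):
    n,l,s,c=cv2.connectedComponentsWithStats(mask.astype(np.uint8))
    i=1+np.argmax(s[1:,4]);m=(l==i).astype(np.uint8)
    k=max(cv2.findContours(m,cv2.RETR_EXTERNAL,cv2.CHAIN_APPROX_NONE)[0],key=len)[:,0]
    return k,s[i,4],c[i]
E
python3 - <<'E'
from h import *
for n,regs in (("top",dict(mat=(150,140,240,275),tray=(255,125,405,245),hold=(430,190,482,312),hone=(285,150,372,190))),("scene",dict(mat=(410,165,500,280),tray=(235,180,390,285),hold=(165,130,222,220),hone=(270,222,362,264)))):
    im=cv2.imread(f"pics/{n}0.png");hsv=cv2.cvtColor(im,cv2.COLOR_BGR2HSV).astype(int);cm=cam(n)
    for k,(a,b,c,d) in regs.items():
        H,S,V=[hsv[b:d,a:c,i] for i in range(3)]
        m={"mat":V<35,"tray":(S>110)&(V>30)&(H<25),"hold":(S>70)&(H<25)&(V>40),"hone":(S<100)&(V>55)&(H>60)}[k]
        pts,ar,_=blob(m);pts=pts+[a,b]
        z={"mat":.004,"tray":.03,"hold":.012,"hone":.036}[k]
        print(n,k,ar,rect(ray(cm,pts,z)))
im=cv2.imread("pics/top0.png")[120:250,250:450]
a=cv2.resize(im,None,fx=4,fy=4,interpolation=cv2.INTER_CUBIC);cv2.imwrite("pics/c1.png",np.clip(a*1.6,0,255))
im=cv2.imread("pics/scene0.png")[170:290,230:400]
a=cv2.resize(im,None,fx=4.5,fy=4.5,interpolation=cv2.INTER_CUBIC);cv2.imwrite("pics/c2.png",np.clip(a*1.6,0,255))
E
```

```text
top mat 5010 [507.6 339.5 275.2 125.7   7.8]
top tray 5639 [600.5  -0.9 296.  210.   84.1]
top hold 3480 [ 473.8 -340.6  249.9   90.5    3.1]
top hone 1402 [634.    1.3 202.3  57.3  83.3]
scene mat 4459 [509.2 338.7 269.8 122.7   7.8]
scene tray 3903 [608.9  -3.  295.4 213.3  84.2]
scene hold 2600 [ 472.  -341.2  257.1   91.3    4. ]
scene hone 1642 [640.9   3.6 198.5  54.8  85.3][ WARN:0@0.052] global loadsave.cpp:1063 imwrite_ Unsupported depth image for selected encoder is fallbacked to CV_8U.
```

View pics/c1.png

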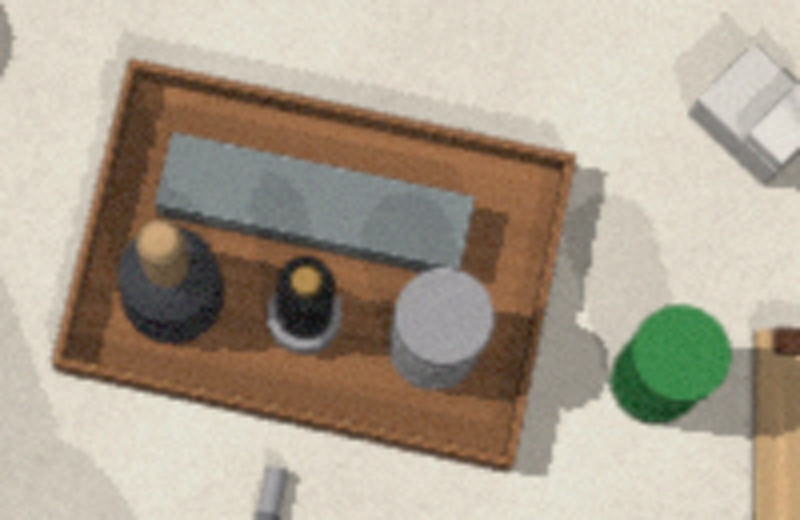

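View pics/c2.png

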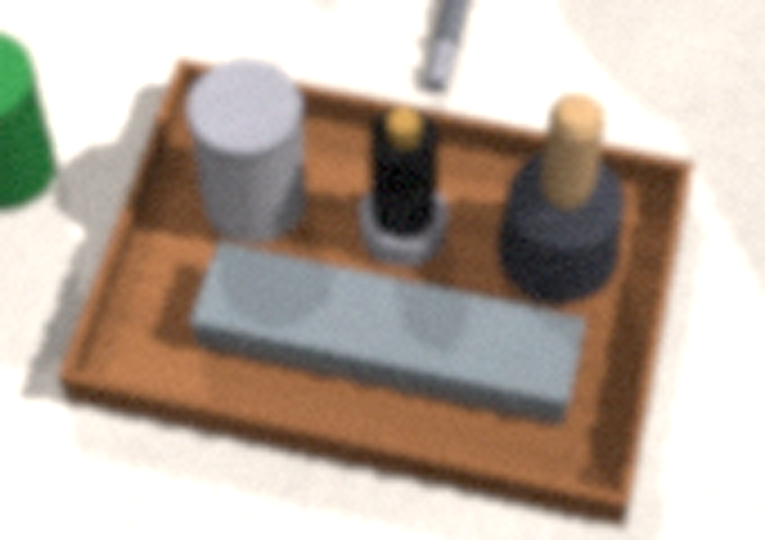

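```bash
cat >> h.py <<'E'
def go(x,y,z,yaw=None):
    """yaw: world angle (deg) of tool y. Prints turn (az units) then shift in tool axes after turn (units)."""
    o=r.observe();M=R.from_quat(o["orientation"]).as_matrix();p=np.array(o["ee_pos"])
    cur=np.degrees(np.arctan2(M[1,1],M[0,1]));yaw=cur if yaw is None else yaw
    d=(yaw-cur+90)%180-90
    t=np.radians(cur+d);Y=np.array([np.cos(t),np.sin(t),0]);Z=np.array([0,0,-1.]);X=np.cross(Y,Z)
    v=np.array([x,y,z])-p
    print("t %.2f p %s yaw %.1f tilt %.3f %.3f q7 %.2f w %.3f F %s | az %.2f shift %s"%(o["t"],np.round(p*1000,1),cur,M[0,2],M[1,2],o["q"][6],o["grip_width"],np.round(o["wrist_force"],1),-d/6,np.round([v@X/.05,v@Y/.05,v@Z/.05],2)))
E
python3 - <<'E'
from h import *
T,S=cam("top"),cam("scene")
c=np.array([.6005,-.0009]);a=np.radians(-5.9);ax=np.array([np.cos(a),np.sin(a)]);ay=np.array([-ax[1],ax[0]])
for n,z,pt,ps in(("mallet",.151,(290,180),(358.2,194.4)),("hammer",.116,(326.5,190.2),(320,197.6)),("tin",.101,(360.8,199),(284.9,193.8))):
    for k,C,p in(("top",T,pt),("scene",S,ps)):
        X=ray(C,p,z)[0,:2];print(n,k,np.round(X*1000,1),"tray",np.round([(X-c)@ax*1000,(X-c)@ay*1000],1))
# hone top corners from crops
for C,P,s,o in((T,[(172,134),(472,197),(458,268),(157,208)],4,(250,120)),(S,[(222,246),(583,318),(566,402),(197,323)],4.5,(230,170))):
    X=ray(C,np.array(P)/s+o,.036);print("hone",rect(X),np.round(X.mean(0)[:2]*1000,1))
go(.6,.08,.25,-5.9)
E
```

```text
mallet top [570.1  88. ] tray [-39.3  85.3]
mallet scene [572.7  89.2] tray [-36.9  86.8]
hammer top [564.6   1.8] tray [-36.  -1.]
hammer scene [569.1   4.4] tray [-31.7   2. ]
tin top [556.5 -82.2] tray [-35.4 -85.4]
tin scene [559.7 -79.7] tray [-32.5 -82.5]
hone [636.9   4.3 197.8  50.4  85. ] [636.7   3.9]
hone [639.6   6.2 195.7  49.5  84.6] [639.7   6.3]
t 0.10 p [274.1 588.6 194.1] yaw 65.0 tilt -0.001 -0.002 q7 -0.21 w 1.000 F [-0.6 -1.1  0. ] | az 11.82 shift [-9.45  7.53 -1.12]
```

Emit:
carry_out:
  commands:
    - {"az": 1, "z": -0.3}
    - {"az": 1, "z": -0.3}
    - {"az": 1, "z": -0.3}
    - {"az": 1, "z": -0.3}
    - {"az": 1}
  fingers: 60

```text
invalid input
```

Emit:
carry_out:
  commands:
    - {"az": 1}
    - {"az": 1}
    - {"az": 1}
    - {"az": 1}
    - {"az": 1}

```text
invalid input
```

Emit:
carry_out:
  commands:
    - {"az": 1}
    - {"az": 0.8}
    - {"x": -0.6, "y": 0.45}
    - {"x": -0.6, "y": 0.45}
    - {"x": -0.6, "y": 0.45}

```text
invalid input
```

Emit:
carry_out:
  commands:
    - {"x": -0.6, "y": 0.45}
    - {"x": -0.6, "y": 0.45}
    - {"x": -0.6, "y": 0.45}
    - {"x": -0.6, "y": 0.45}
    - {"x": -0.6, "y": 0.45}

```text
invalid input
```

Emit:
carry_out:
  commands:
    - {"x": -0.6, "y": 0.45}
    - {"x": -0.6, "y": 0.45}
    - {"x": -0.6, "y": 0.45}
    - {"x": -0.6, "y": 0.45}
    - {"x": -0.6, "y": 0.45}

```text
invalid input
```

Run:
```python
from h import *
go(.571,.0885,.25,-5.9)
im=r.capture("wrist");cv2.imwrite("pics/w1.png",im[:,:,::-1])
C=cam("wrist");print(C[2],R.from_matrix(C[1]).as_quat().round(3))
for n,X in(("mallet",(.571,.0885,.151)),("hammer",(.567,.003,.116)),("tin",(.558,-.081,.101)),("hone",(.638,.005,.036))):print(n,proj(C,X).round(0))
```

```text
t 0.10 p [274.1 588.6 194.1] yaw 65.0 tilt -0.001 -0.002 q7 -0.21 w 1.000 F [-0.6 -1.1  0. ] | az 11.82 shift [-9.34  6.93 -1.12]
[0.20091614 0.6242875  0.37149375] [0.832 0.531 0.087 0.137]
mallet [[ 65. 558.]]
hammer [[ 35. 536.]]
tin [[ -3. 533.]]
hone [[105. 495.]]
```

View pics/w1.png

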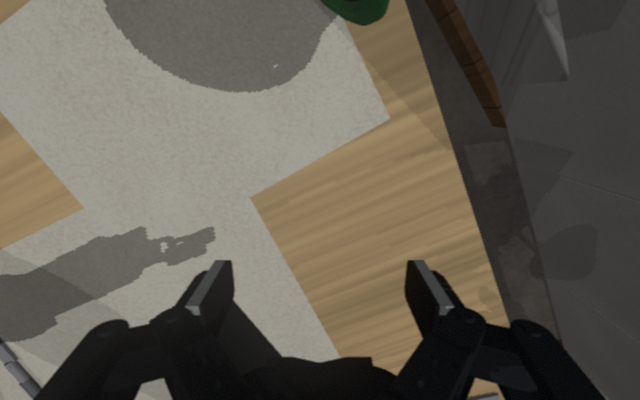

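The moves were refused, so the wrist picture shows only the start pose, with the fingers at (215,300) and (425,300). I'll try rows with all fields filled in.

Emit:
carry_out:
  commands:
    - {"x": 0, "y": 0, "z": -0.3, "ax": 0, "ay": 0, "az": 1}
    - {"x": 0, "y": 0, "z": -0.3, "ax": 0, "ay": 0, "az": 1}
    - {"x": 0, "y": 0, "z": -0.3, "ax": 0, "ay": 0, "az": 1}
    - {"x": 0, "y": 0, "z": -0.3, "ax": 0, "ay": 0, "az": 1}
    - {"x": 0, "y": 0, "z": 0, "ax": 0, "ay": 0, "az": 1}
  fingers: 60
  grip_force: 40

```text
t: 0.65
ee_pos: [0.2747, 0.5905, 0.2573]
orientation: [0.463, 0.886, 0.002, -0.0]
wrist_force: [-0.0, 0.0, 1.8]
grip_width: 0.702
grip_force: 0.0
```

Emit:
carry_out:
  commands:
    - {"x": 0, "y": 0, "z": 0, "ax": 0, "ay": 0, "az": 1}
    - {"x": 0, "y": 0, "z": 0, "ax": 0, "ay": 0, "az": 1}
    - {"x": 0, "y": 0, "z": 0, "ax": 0, "ay": 0, "az": 1}
    - {"x": 0, "y": 0, "z": 0, "ax": 0, "ay": 0, "az": 1}
    - {"x": 0, "y": 0, "z": 0, "ax": 0, "ay": 0, "az": 1}

```text
t: 1.15
ee_pos: [0.2742, 0.589, 0.2545]
orientation: [0.677, 0.736, -0.0, 0.0]
wrist_force: [0.3, -1.0, 0.3]
grip_width: 0.701
grip_force: 0.0
```

Emit:
carry_out:
  commands:
    - {"x": 0, "y": 0, "z": 0, "ax": 0, "ay": 0, "az": 1}
    - {"x": 0, "y": 0, "z": 0, "ax": 0, "ay": 0, "az": 0.8}
    - {"x": -0.6, "y": 0.45, "z": 0, "ax": 0, "ay": 0, "az": 0}
    - {"x": -0.6, "y": 0.45, "z": 0, "ax": 0, "ay": 0, "az": 0}
    - {"x": -0.6, "y": 0.45, "z": 0, "ax": 0, "ay": 0, "az": 0}

```text
t: 1.65
ee_pos: [0.3326, 0.4917, 0.2544]
orientation: [0.741, 0.671, -0.0, 0.0]
wrist_force: [0.4, -0.1, -0.1]
grip_width: 0.704
grip_force: 0.0
```

Emit:
carry_out:
  commands:
    - {"x": -0.6, "y": 0.45, "z": 0, "ax": 0, "ay": 0, "az": 0}
    - {"x": -0.6, "y": 0.45, "z": 0, "ax": 0, "ay": 0, "az": 0}
    - {"x": -0.6, "y": 0.45, "z": 0, "ax": 0, "ay": 0, "az": 0}
    - {"x": -0.6, "y": 0.45, "z": 0, "ax": 0, "ay": 0, "az": 0}
    - {"x": -0.6, "y": 0.45, "z": 0, "ax": 0, "ay": 0, "az": 0}

```text
t: 2.15
ee_pos: [0.4297, 0.3309, 0.2548]
orientation: [0.742, 0.671, -0.0, -0.0]
wrist_force: [-0.2, 0.4, 0.2]
grip_width: 0.702
grip_force: 0.0
```

Emit:
carry_out:
  commands:
    - {"x": -0.6, "y": 0.45, "z": 0, "ax": 0, "ay": 0, "az": 0}
    - {"x": -0.6, "y": 0.45, "z": 0, "ax": 0, "ay": 0, "az": 0}
    - {"x": -0.6, "y": 0.45, "z": 0, "ax": 0, "ay": 0, "az": 0}
    - {"x": -0.6, "y": 0.45, "z": 0, "ax": 0, "ay": 0, "az": 0}
    - {"x": -0.6, "y": 0.45, "z": 0, "ax": 0, "ay": 0, "az": 0}

```text
t: 2.65
ee_pos: [0.5265, 0.1704, 0.2549]
orientation: [0.742, 0.671, -0.0, -0.0]
wrist_force: [0.7, -0.7, -0.3]
grip_width: 0.703
grip_force: 0.0
```

Run:
```python
from h import *
go(.571,.0885,.25,-5.9)
im=r.capture("wrist");cv2.imwrite("pics/w2.png",im[:,:,::-1])
C=cam("wrist");print(C[2])
for n,X in(("mallet",(.571,.0885,.151)),("hammer",(.567,.003,.116)),("tin",(.558,-.081,.101)),("hone",(.638,.005,.036))):print(n,proj(C,X).round(0))
```

```text
t 2.65 p [526.5 170.4 254.9] yaw -5.8 tilt -0.000 -0.000 q7 -0.45 w 0.703 F [ 0.7 -0.7 -0.3] | az 0.02 shift [-1.54  1.05  0.1 ]
[0.54022161 0.24565152 0.43182753]
mallet [[364. 253.]]
hammer [[361. 300.]]
tin [[357. 344.]]
hone [[401. 261.]]
```

View pics/w2.png

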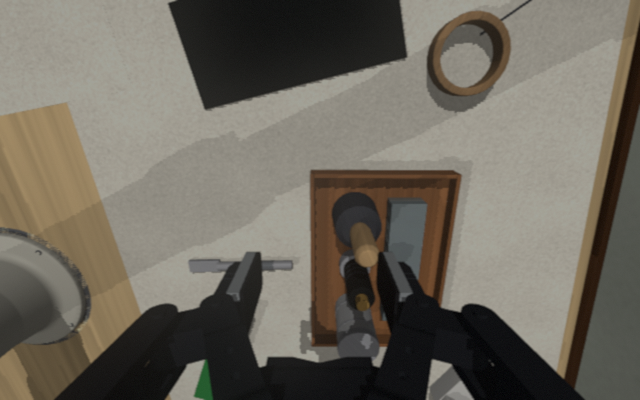

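Run:
```python
from h import *
im=cv2.imread("pics/w2.png")
C=cam("wrist");print(C[0]["fx"])
b=cv2.resize(im[165:385,290:490],None,fx=3.6,fy=2.7*1,interpolation=cv2.INTER_CUBIC);b=np.clip(b.astype(int)*1.5,0,255).astype(np.uint8)
cv2.imwrite("pics/w2c.png",b)
```

```text
300.071251650489
```

View pics/w2c.png

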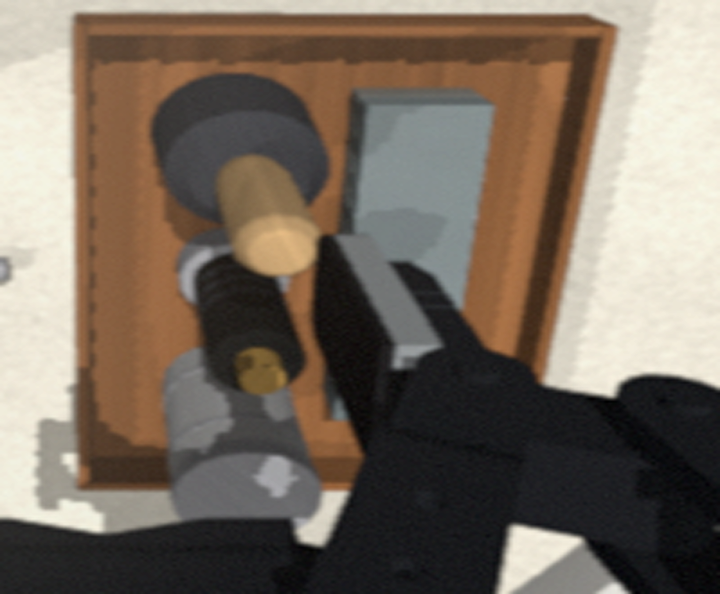

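Run:
```python
from h import *
C=cam("wrist")
for n,p,z in(("mallet",(366.7,256.1),.151),("hammer",(362.8,302.4),.116),("tin",(358.6,345.7),.101)):print(n,(ray(C,p,z)[0]*1000).round(1))
go(.5725,.0865,.250,-5.9)
```

```text
mallet [573.6  84.3 151. ]
hammer [569.1  -0.8 116. ]
tin [560.2 -83.8 101. ]
t 2.70 p [530.3 162.4 254.9] yaw -6.3 tilt 0.002 -0.004 q7 -0.45 w 0.699 F [ 3.3 -5.5 -0.3] | az -0.06 shift [-1.42  1.    0.1 ]
```

Emit:
carry_out:
  commands:
    - {"x": -0.45, "y": 0.32, "z": 0, "ax": 0, "ay": 0, "az": 0}
    - {"x": -0.45, "y": 0.32, "z": 0, "ax": 0, "ay": 0, "az": 0}
    - {"x": -0.45, "y": 0.32, "z": 0, "ax": 0, "ay": 0, "az": 0}
    - {"x": 0, "y": 0, "z": 0, "ax": 0, "ay": 0, "az": 0}
    - {"x": 0, "y": 0, "z": 0, "ax": 0, "ay": 0, "az": 0}

```text
t: 3.2
ee_pos: [0.567, 0.0994, 0.2546]
orientation: [0.742, 0.67, -0.0, -0.0]
wrist_force: [0.7, -0.2, 0.2]
grip_width: 0.701
grip_force: 0.0
```

Run:
```python
from h import *
go(.571,.088,.102,-5.9)
C=cam("wrist")
im=r.capture("wrist");cv2.imwrite("pics/w3.png",im[:,:,::-1])
for n,X in(("mallet",(.571,.0885,.151)),("hammer",(.567,.003,.116)),("tin",(.558,-.081,.101)),("hone",(.638,.005,.036))):print(n,proj(C,X).round(0))
hsv=cv2.cvtColor(im,cv2.COLOR_RGB2HSV).astype(int)
b=cv2.resize(im[150:400,200:500,::-1],None,fx=2.4,fy=2.4,interpolation=cv2.INTER_CUBIC)
cv2.imwrite("pics/w3c.png",np.clip(b.astype(int)*1.4,0,255).astype(np.uint8))
```

```text
t 3.20 p [567.   99.4 254.6] yaw -5.9 tilt -0.001 0.000 q7 -0.30 w 0.701 F [ 0.7 -0.2  0.2] | az 0.01 shift [-0.22  0.1   3.05]
mallet [[323. 201.]]
hammer [[327. 259.]]
tin [[326. 310.]]
hone [[375. 226.]]
```

View pics/w3c.png

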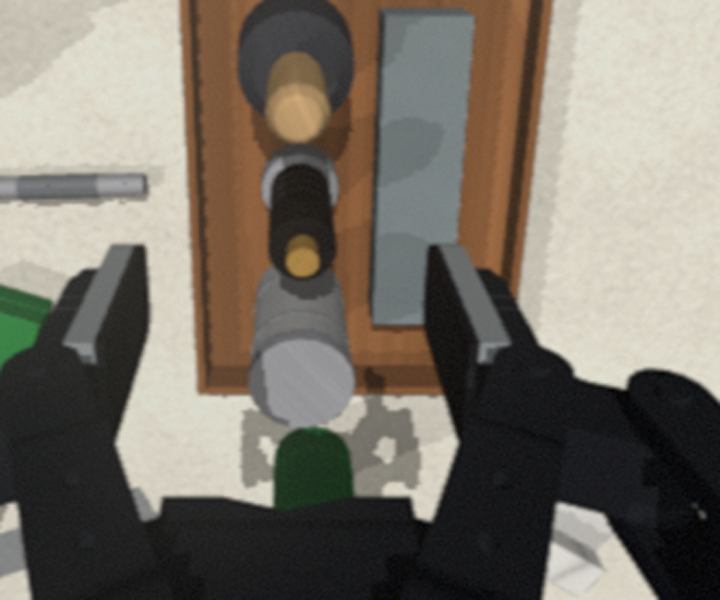

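Run:
```python
from h import *
# pose at picture time; recompute camera by rigid offset from the present pose
o=r.observe();C=cam("wrist");print((np.array(o["ee_pos"])*1000).round(1))
d=np.array(o["ee_pos"])-[.567,.0994,.2546]
for n,p,z in(("mallet",(324.2,197.1),.151),("hammer",(325.8,256.7),.116),("tin",(325.8,310),.101)):print(n,((ray(C,p,z)[0]-d)*1000).round(1))
X=ray(C,np.array([(383,10),(473,14),(457,326),(372,325)])/2.4+[200,150],.036)-d;print(rect(X))
go(.571,.088,.102,-5.9)
```

```text
[566.6 100.6 254.6]
mallet [572.3  91.9 151. ]
hammer [566.6   6.8 116. ]
tin [558.8 -80.6 101. ]
[640.4   6.1 203.2  54.4  84.7]
t 3.25 p [566.6 100.6 254.6] yaw -5.7 tilt -0.001 0.001 q7 -0.30 w 0.704 F [-0.1  1.1  1.1] | az 0.03 shift [-0.24  0.11  3.05]
```

Emit:
carry_out:
  commands:
    - {"x": -0.2, "y": 0.12, "z": 0.2, "ax": 0, "ay": 0, "az": 0}
    - {"x": 0, "y": 0, "z": 0.6, "ax": 0, "ay": 0, "az": 0}
    - {"x": 0, "y": 0, "z": 0.6, "ax": 0, "ay": 0, "az": 0}
    - {"x": 0, "y": 0, "z": 0.6, "ax": 0, "ay": 0, "az": 0}
    - {"x": 0, "y": 0, "z": 0.6, "ax": 0, "ay": 0, "az": 0}
  fingers: 60

```text
t: 3.75
ee_pos: [0.5716, 0.0896, 0.1233]
orientation: [0.741, 0.671, -0.0, -0.0]
wrist_force: [0.3, -0.8, 0.1]
grip_width: 0.704
grip_force: 0.0
```

Emit:
carry_out:
  commands:
    - {"x": 0, "y": 0, "z": 0.45, "ax": 0, "ay": 0, "az": 0}
    - {"x": 0, "y": 0, "z": 0, "ax": 0, "ay": 0, "az": 0}
    - {"x": 0, "y": 0, "z": 0, "ax": 0, "ay": 0, "az": 0}

```text
t: 4.05
ee_pos: [0.5718, 0.0895, 0.1022]
orientation: [0.742, 0.671, -0.0, -0.0]
wrist_force: [0.5, -0.3, 1.3]
grip_width: 0.703
grip_force: 0.0
```

Run:
```python
from h import *
go(.572,.0895,.102,-5.9)
C=cam("wrist")
im=r.capture("wrist")
c=im[:,:,::-1][100:400,200:450]
b=cv2.resize(c,None,fx=2,fy=2,interpolation=cv2.INTER_CUBIC)
cv2.imwrite("pics/w4c.png",np.clip(b.astype(int)*1.4,0,255).astype(np.uint8))
```

```text
t 4.05 p [571.8  89.5 102.2] yaw -5.7 tilt -0.001 -0.000 q7 -0.26 w 0.703 F [ 0.5 -0.3  1.3] | az 0.03 shift [0. 0. 0.]
```

View pics/w4c.png

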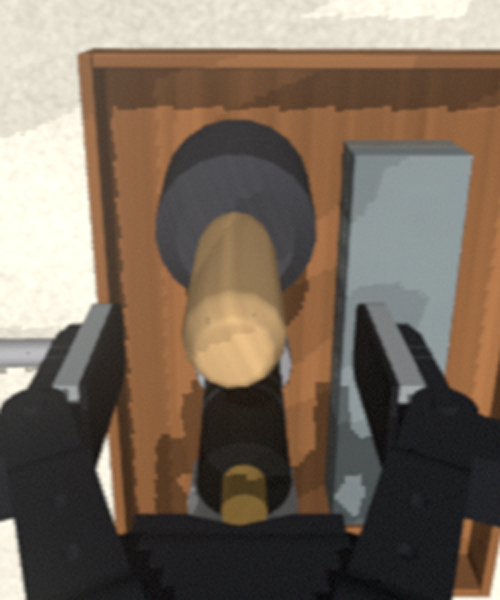

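Close view: the handle top is centred between the pads at crop (234,340) and the tray matches. I'm closing on the mallet.

Emit:
carry_out:
  commands:
    - {"x": 0, "y": 0, "z": 0, "ax": 0, "ay": 0, "az": 0}
    - {"x": 0, "y": 0, "z": 0, "ax": 0, "ay": 0, "az": 0}
    - {"x": 0, "y": 0, "z": 0, "ax": 0, "ay": 0, "az": 0}
    - {"x": 0, "y": 0, "z": 0, "ax": 0, "ay": 0, "az": 0}
    - {"x": 0, "y": 0, "z": 0, "ax": 0, "ay": 0, "az": 0}
  fingers: 15
  grip_force: 60

```text
t: 4.6
ee_pos: [0.5728, 0.0897, 0.1042]
orientation: [0.742, 0.671, 0.001, 0.0]
wrist_force: [-1.5, 0.2, 6.2]
grip_width: 0.277
grip_force: 58.5
```

Emit:
carry_out:
  commands:
    - {"x": 0, "y": 0, "z": 0, "ax": 0, "ay": 0, "az": 0}
    - {"x": 0, "y": 0, "z": 0, "ax": 0, "ay": 0, "az": 0}
    - {"x": 0, "y": 0, "z": -0.1, "ax": 0, "ay": 0, "az": 0}
    - {"x": 0, "y": 0, "z": -0.1, "ax": 0, "ay": 0, "az": 0}
    - {"x": 0, "y": 0, "z": 0, "ax": 0, "ay": 0, "az": 0}

```text
t: 5.1
ee_pos: [0.5721, 0.0892, 0.1128]
orientation: [0.742, 0.671, 0.0, 0.0]
wrist_force: [1.3, -1.0, -5.3]
grip_width: 0.27
grip_force: 59.2
```

Emit:
carry_out:
  commands:
    - {"x": 0, "y": 0, "z": -0.3, "ax": 0, "ay": 0, "az": 0}
    - {"x": 0, "y": 0, "z": -0.5, "ax": 0, "ay": 0, "az": 0}
    - {"x": 0, "y": 0, "z": -0.4, "ax": 0, "ay": 0, "az": 0}
    - {"x": 0.15, "y": 0, "z": 0, "ax": 0, "ay": 0, "az": 0}
    - {"x": 0.3, "y": 0, "z": 0, "ax": 0, "ay": 0, "az": 0}

```text
t: 5.6
ee_pos: [0.5746, 0.1107, 0.1728]
orientation: [0.743, 0.67, 0.0, 0.0]
wrist_force: [-0.4, -0.5, -8.3]
grip_width: 0.272
grip_force: 59.7
```

Emit:
carry_out:
  commands:
    - {"x": 0.5, "y": -0.03, "z": 0, "ax": 0, "ay": 0, "az": 0}
    - {"x": 0.5, "y": -0.03, "z": 0, "ax": 0, "ay": 0, "az": 0}
    - {"x": 0.5, "y": -0.03, "z": 0, "ax": 0, "ay": 0, "az": 0}
    - {"x": 0.5, "y": 0, "z": 0, "ax": 0, "ay": 0, "az": 0}
    - {"x": 0.5, "y": 0, "z": 0, "ax": 0, "ay": 0, "az": 0}

```text
t: 6.1
ee_pos: [0.5805, 0.239, 0.1703]
orientation: [0.741, 0.671, -0.002, -0.001]
wrist_force: [1.1, -0.9, -6.6]
grip_width: 0.274
grip_force: 59.7
```

Emit:
carry_out:
  commands:
    - {"x": 0.5, "y": -0.03, "z": 0, "ax": 0, "ay": 0, "az": 0}
    - {"x": 0.5, "y": -0.03, "z": 0, "ax": 0, "ay": 0, "az": 0}
    - {"x": 0.5, "y": 0, "z": 0, "ax": 0, "ay": 0, "az": 0}
    - {"x": 0.5, "y": 0, "z": 0, "ax": 0, "ay": 0, "az": 0}
    - {"x": 0.3, "y": 0, "z": 0, "ax": 0, "ay": 0, "az": 0}

```text
t: 6.6
ee_pos: [0.5883, 0.3555, 0.1701]
orientation: [0.74, 0.672, -0.001, -0.002]
wrist_force: [-0.2, 1.7, -6.1]
grip_width: 0.272
grip_force: 59.7
```

Emit:
carry_out:
  commands:
    - {"x": 0, "y": 0, "z": 0, "ax": 0, "ay": 0, "az": 0}
    - {"x": 0, "y": 0, "z": 0, "ax": 0, "ay": 0, "az": 0}
    - {"x": 0, "y": 0, "z": 0.3, "ax": 0, "ay": 0, "az": 0}
    - {"x": 0, "y": 0, "z": 0.4, "ax": 0, "ay": 0, "az": 0}
    - {"x": 0, "y": 0, "z": 0.3, "ax": 0, "ay": 0, "az": 0}

```text
t: 7.1
ee_pos: [0.5906, 0.3492, 0.1203]
orientation: [0.743, 0.67, -0.001, -0.0]
wrist_force: [-0.4, 2.1, -6.4]
grip_width: 0.27
grip_force: 59.4
```

Run:
```python
from h import *
go(.592,.351,.101)
```

```text
t 7.10 p [590.6 349.2 120.3] yaw -5.9 tilt -0.002 -0.001 q7 -0.67 w 0.270 F [-0.4  2.1 -6.4] | az -0.00 shift [0.04 0.02 0.39]
```

Emit:
carry_out:
  commands:
    - {"x": 0, "y": 0, "z": 0.15, "ax": 0, "ay": 0, "az": 0}
    - {"x": 0, "y": 0, "z": 0.12, "ax": 0, "ay": 0, "az": 0}
    - {"x": 0, "y": 0, "z": 0.08, "ax": 0, "ay": 0, "az": 0}
    - {"x": 0, "y": 0, "z": 0, "ax": 0, "ay": 0, "az": 0}
    - {"x": 0, "y": 0, "z": 0, "ax": 0, "ay": 0, "az": 0}

```text
t: 7.6
ee_pos: [0.5915, 0.3516, 0.1057]
orientation: [0.742, 0.671, 0.001, 0.0]
wrist_force: [0.3, 0.2, -6.6]
grip_width: 0.268
grip_force: 59.5
```

Run:
```python
from h import *
go(.592,.351,.101)
```

```text
t 7.60 p [591.5 351.6 105.7] yaw -5.8 tilt 0.001 0.001 q7 -0.67 w 0.268 F [ 0.3  0.2 -6.6] | az -0.00 shift [-0.01  0.01  0.09]
```

Emit:
carry_out:
  commands:
    - {"x": 0, "y": 0, "z": 0.03, "ax": 0, "ay": 0, "az": 0}
    - {"x": 0, "y": 0, "z": 0, "ax": 0, "ay": 0, "az": 0}

```text
t: 7.8
ee_pos: [0.5913, 0.3514, 0.1039]
orientation: [0.742, 0.671, 0.0, 0.0]
wrist_force: [-0.2, 0.2, -6.4]
grip_width: 0.273
grip_force: 59.5
```

Emit:
carry_out:
  commands:
    - {"x": 0, "y": 0, "z": 0.03, "ax": 0, "ay": 0, "az": 0}
    - {"x": 0, "y": 0, "z": 0, "ax": 0, "ay": 0, "az": 0}

```text
t: 8.0
ee_pos: [0.5913, 0.3517, 0.1025]
orientation: [0.742, 0.671, 0.001, -0.0]
wrist_force: [-0.3, -0.5, -4.2]
grip_width: 0.272
grip_force: 59.8
```

Emit:
carry_out:
  commands:
    - {"x": 0, "y": 0, "z": 0, "ax": 0, "ay": 0, "az": 0}
    - {"x": 0, "y": 0, "z": 0, "ax": 0, "ay": 0, "az": 0}

```text
t: 8.2
ee_pos: [0.5913, 0.3516, 0.1025]
orientation: [0.742, 0.671, 0.0, -0.0]
wrist_force: [-1.3, -0.3, -3.1]
grip_width: 0.271
grip_force: 59.9
```

Emit:
carry_out:
  commands:
    - {"x": 0, "y": 0, "z": 0.01, "ax": 0, "ay": 0, "az": 0}
    - {"x": 0, "y": 0, "z": 0, "ax": 0, "ay": 0, "az": 0}
    - {"x": 0, "y": 0, "z": 0, "ax": 0, "ay": 0, "az": 0}
    - {"x": 0, "y": 0, "z": 0, "ax": 0, "ay": 0, "az": 0}
    - {"x": 0, "y": 0, "z": 0, "ax": 0, "ay": 0, "az": 0}
  fingers: 60

```text
t: 8.7
ee_pos: [0.5913, 0.3513, 0.1018]
orientation: [0.742, 0.671, 0.0, 0.0]
wrist_force: [-0.3, 0.3, -0.1]
grip_width: 0.706
grip_force: 0.0
```

Emit:
carry_out:
  commands:
    - {"x": 0, "y": 0, "z": -0.3, "ax": 0, "ay": 0, "az": 0}
    - {"x": 0, "y": 0, "z": -0.5, "ax": 0, "ay": 0, "az": 0}
    - {"x": 0, "y": 0, "z": -0.6, "ax": 0, "ay": 0, "az": 0}
    - {"x": 0, "y": 0, "z": -0.6, "ax": 0, "ay": 0, "az": 0}
    - {"x": -0.4, "y": 0, "z": 0, "ax": 0, "ay": 0, "az": 0}

```text
t: 9.2
ee_pos: [0.5913, 0.3368, 0.2085]
orientation: [0.74, 0.672, 0.006, -0.0]
wrist_force: [0.1, 0.8, 0.2]
grip_width: 0.703
grip_force: 0.0
```

Emit:
carry_out:
  commands:
    - {"x": -0.6, "y": 0.05, "z": 0, "ax": 0, "ay": 0, "az": 0}
    - {"x": -0.6, "y": 0.05, "z": 0, "ax": 0, "ay": 0, "az": 0}
    - {"x": -0.6, "y": 0.05, "z": 0, "ax": 0, "ay": 0, "az": 0}
    - {"x": -0.6, "y": 0.05, "z": 0, "ax": 0, "ay": 0, "az": 0}
    - {"x": -0.6, "y": 0.03, "z": 0, "ax": 0, "ay": 0, "az": 0}

```text
t: 9.7
ee_pos: [0.5858, 0.1798, 0.203]
orientation: [0.742, 0.671, 0.001, 0.0]
wrist_force: [0.0, -0.3, -1.0]
grip_width: 0.701
grip_force: 0.0
```

Emit:
carry_out:
  commands:
    - {"x": -0.6, "y": 0, "z": 0, "ax": 0, "ay": 0, "az": 0}
    - {"x": -0.6, "y": 0, "z": 0, "ax": 0, "ay": 0, "az": 0}
    - {"x": -0.6, "y": 0, "z": 0, "ax": 0, "ay": 0, "az": 0}
    - {"x": -0.6, "y": 0, "z": 0, "ax": 0, "ay": 0, "az": 0}
    - {"x": -0.3, "y": 0, "z": 0, "ax": 0, "ay": 0, "az": 0}

```text
t: 10.2
ee_pos: [0.5721, 0.0431, 0.2029]
orientation: [0.743, 0.669, 0.0, 0.001]
wrist_force: [0.7, -0.5, -0.2]
grip_width: 0.706
grip_force: 0.0
```

Emit:
carry_out:
  commands:
    - {"x": -0.3, "y": 0, "z": 0, "ax": 0, "ay": 0, "az": 0}
    - {"x": 0, "y": 0, "z": 0, "ax": 0, "ay": 0, "az": 0}
    - {"x": 0, "y": 0, "z": 0, "ax": 0, "ay": 0, "az": 0}
    - {"x": 0, "y": 0, "z": 0, "ax": 0, "ay": 0, "az": 0}

```text
t: 10.6
ee_pos: [0.5704, 0.0337, 0.2014]
orientation: [0.741, 0.672, 0.0, -0.0]
wrist_force: [0.6, -0.3, 0.6]
grip_width: 0.702
grip_force: 0.0
```

Run:
```python
from h import *
go(.567,.0044,.062,-5.9)
C=cam("wrist");im=r.capture("wrist");cv2.imwrite("pics/w5.png",im[:,:,::-1])
hsv=cv2.cvtColor(im,cv2.COLOR_RGB2HSV).astype(int)
for n,X in(("hammer",(.567,.0044,.116)),("tin",(.558,-.081,.101))):print(n,proj(C,X).round(1))
t=r.capture("top");cv2.imwrite("pics/top1.png",t[:,:,::-1])
p=proj(C,(.567,.0044,.116))[0].astype(int)
H,S,V=[hsv[p[1]-25:p[1]+25,p[0]-25:p[0]+25,i] for i in range(3)]
m=(S>110)&(H>12)&(H<30)&(V>60)
k,a,c=blob(m);(e,ax,_)=cv2.minEnclosingCircle(k.astype(np.float32)) if 0 else (*cv2.minEnclosingCircle(k.astype(np.float32)),0);print(a,c+p-25,e,ax,(ray(C,c+p-25,.116)[0]*1000).round(1))
```

```text
t 10.60 p [570.4  33.7 201.4] yaw -5.6 tilt -0.000 0.001 q7 -0.17 w 0.702 F [ 0.6 -0.3  0.6] | az 0.05 shift [-0.59 -0.01  2.79]
hammer [[317.3 225.7]]
tin [[317. 293.]]
391 [296.09207161 224.5831202 ] (2.5, 24.5) 24.6273193359375 [547.    7.5 116. ]
```

Run:
```python
from h import *
a=cv2.resize(cv2.imread("pics/w5.png")[170:370,250:400],None,fx=3,fy=3,interpolation=cv2.INTER_CUBIC)
b=cv2.resize(cv2.imread("pics/top1.png")[130:280,150:250],None,fx=3,fy=4,interpolation=cv2.INTER_CUBIC)
cv2.imwrite("pics/c5.png",np.clip(np.hstack([a,b]).astype(int)*1.6,0,255).astype(np.uint8))
```

```text
(no output)
```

View pics/c5.png

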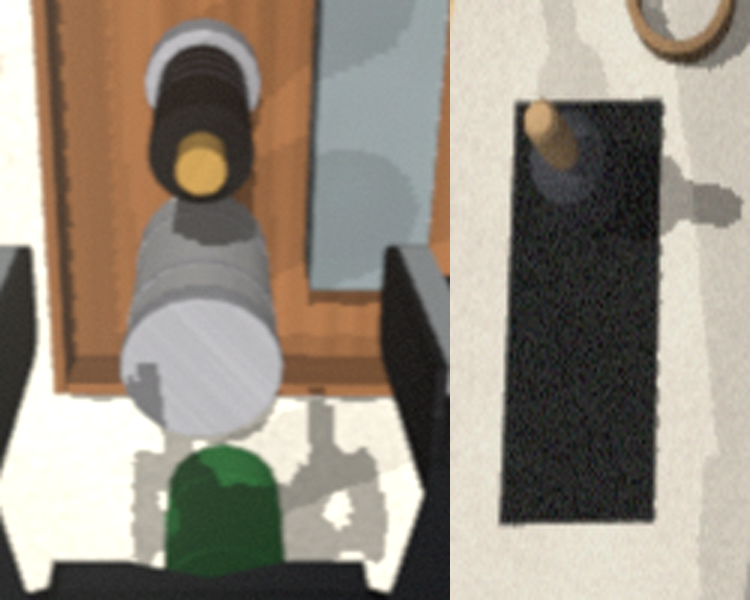

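The mallet stands upright on the mat. The nipple is at px (317,226) and the tin lid at (317,292), both within 1 px of prediction, so I'm going for the hammer.

Emit:
carry_out:
  commands:
    - {"x": -0.3, "y": 0, "z": 0, "ax": 0, "ay": 0, "az": 0}
    - {"x": -0.3, "y": -0.01, "z": 0, "ax": 0, "ay": 0, "az": 0}
    - {"x": 0, "y": 0, "z": 0.5, "ax": 0, "ay": 0, "az": 0}
    - {"x": 0, "y": 0, "z": 0.5, "ax": 0, "ay": 0, "az": 0}
    - {"x": 0, "y": 0, "z": 0.5, "ax": 0, "ay": 0, "az": 0}

```text
t: 11.2
ee_pos: [0.5668, -0.0004, 0.126]
orientation: [0.743, 0.67, 0.0, 0.001]
wrist_force: [0.1, 0.2, -0.0]
grip_width: 0.703
grip_force: 0.0
```

Emit:
carry_out:
  commands:
    - {"x": 0, "y": 0, "z": 0.5, "ax": 0, "ay": 0, "az": 0}
    - {"x": 0, "y": 0, "z": 0.5, "ax": 0, "ay": 0, "az": 0}
    - {"x": 0, "y": 0, "z": 0.27, "ax": 0, "ay": 0, "az": 0}
    - {"x": 0, "y": 0, "z": 0, "ax": 0, "ay": 0, "az": 0}
    - {"x": 0, "y": 0, "z": 0, "ax": 0, "ay": 0, "az": 0}

```text
t: 11.7
ee_pos: [0.5672, 0.0011, 0.0635]
orientation: [0.742, 0.67, 0.0, 0.0]
wrist_force: [-0.5, -0.3, -0.4]
grip_width: 0.703
grip_force: 0.0
```

Emit:
carry_out:
  commands:
    - {"x": 0, "y": 0, "z": 0, "ax": 0, "ay": 0, "az": 0}
    - {"x": 0, "y": 0, "z": 0, "ax": 0, "ay": 0, "az": 0}
    - {"x": 0, "y": 0, "z": 0, "ax": 0, "ay": 0, "az": 0}
    - {"x": 0, "y": 0, "z": 0, "ax": 0, "ay": 0, "az": 0}
    - {"x": 0, "y": 0, "z": 0, "ax": 0, "ay": 0, "az": 0}
  fingers: 20

```text
t: 12.2
ee_pos: [0.5678, 0.0022, 0.066]
orientation: [0.742, 0.671, 0.001, 0.001]
wrist_force: [-5.2, -0.3, 14.2]
grip_width: 0.234
grip_force: 8.0
```

Emit:
carry_out:
  commands:
    - {"x": 0, "y": 0, "z": 0, "ax": 0, "ay": 0, "az": 0}
    - {"x": 0, "y": 0, "z": 0, "ax": 0, "ay": 0, "az": 0}
    - {"x": 0, "y": 0, "z": -0.1, "ax": 0, "ay": 0, "az": 0}
    - {"x": 0, "y": 0, "z": -0.1, "ax": 0, "ay": 0, "az": 0}
    - {"x": 0, "y": 0, "z": 0, "ax": 0, "ay": 0, "az": 0}

```text
t: 12.7
ee_pos: [0.5676, 0.002, 0.0742]
orientation: [0.742, 0.671, 0.001, 0.001]
wrist_force: [-1.6, -0.4, 1.7]
grip_width: 0.236
grip_force: 0.5
```

Run:
```python
from h import *
go(.508,.339,.14,-5.9)
```

```text
t 12.70 p [567.6   2.   74.2] yaw -5.8 tilt 0.002 0.000 q7 -0.09 w 0.236 F [-1.6 -0.4  1.7] | az 0.02 shift [ 6.58 -1.88 -1.32]
```

Run:
```python
from h import *
w=r.capture("wrist")[100:400,180:460];t=r.capture("top")[120:250,250:420];s=r.capture("scene")[170:290,230:400]
f=lambda a,k:cv2.resize(a[:,:,::-1],k,interpolation=cv2.INTER_CUBIC)
b=np.hstack([f(w,(400,430)),np.vstack([f(t,(390,298)),f(s,(390,275))])[:430] if 0 else np.vstack([f(t,(390,298)),f(s,(390,275))])[:573]]) if 0 else None
L=np.vstack([f(w,(400,430)),np.zeros((143,400,3),np.uint8)]);Rr=np.vstack([f(t,(390,298)),f(s,(390,275))])
cv2.imwrite("pics/c6.png",np.clip(np.hstack([L,Rr]).astype(int)*1.5,0,255).astype(np.uint8))
```

```text
(no output)
```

View pics/c6.png

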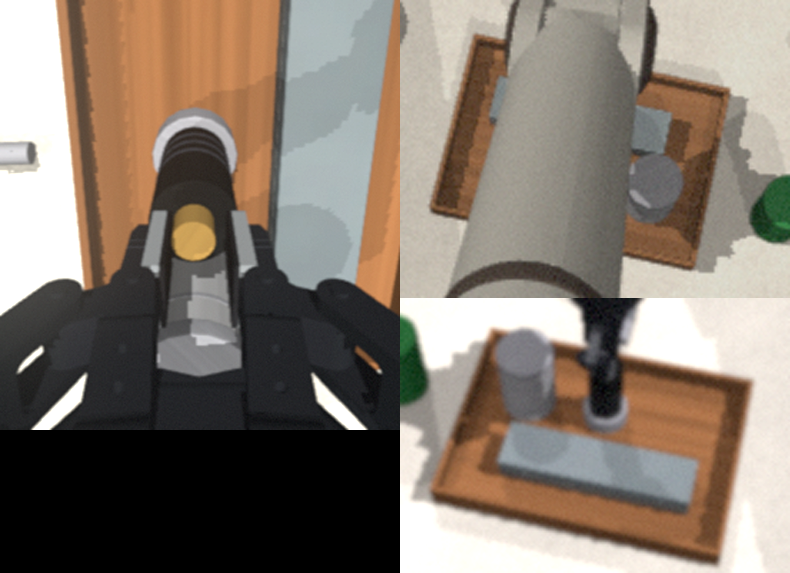

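Run:
```python
from h import *
o=r.observe();M=R.from_quat(o["orientation"]).as_matrix();p=np.array(o["ee_pos"]);C=cam("wrist")
print(p,C[2],C[2]-p,M.T@(C[2]-p), (M.T@C[1]).round(2).tolist())
for y in(0,.01,.018):
  for x in(.011,-.011):
    for z in(0,-.019,-.038):
      print(y,x,z,((proj(C,p+M@np.array([x,y,z]))[0]-[180,100])*1.4286).round(0))
for z in(.006,.028,.08,.102,.116):print("ham",z,((proj(C,(.567,.004,z))[0]-[180,100])*1.4286).round(0))
```

```text
[0.56698387 0.00190958 0.07301438] [0.57649953 0.084452   0.25031044] [0.00951566 0.08254242 0.17729606] [ 0.08308913  0.00124747 -0.17729166] [[0.0, -0.95, -0.32], [1.0, 0.0, -0.0], [0.0, -0.32, 0.95]]
0 0.011 0 [196. 171.]
0 0.011 -0.019 [196. 189.]
0 0.011 -0.038 [195. 211.]
0 -0.011 0 [196. 216.]
0 -0.011 -0.019 [196. 237.]
0 -0.011 -0.038 [196. 263.]
0.01 0.011 0 [219. 171.]
0.01 0.011 -0.019 [221. 189.]
0.01 0.011 -0.038 [223. 211.]
0.01 -0.011 0 [218. 216.]
0.01 -0.011 -0.019 [220. 237.]
0.01 -0.011 -0.038 [222. 263.]
0.018 0.011 0 [237. 171.]
0.018 0.011 -0.019 [240. 189.]
0.018 0.011 -0.038 [245. 211.]
0.018 -0.011 0 [235. 216.]
0.018 -0.011 -0.019 [239. 237.]
0.018 -0.011 -0.038 [243. 263.]
ham 0.006 [196. 143.]
ham 0.028 [196. 156.]
ham 0.08 [196. 196.]
ham 0.102 [195. 221.]
ham 0.116 [195. 240.]
```

The hammer still stands in its place, but the pads sit at nipple height. Working back from the known gap, the fingertips lie about 35 mm behind the reported TCP. That fits the weak grip, and the mallet being held near its top. I'll reopen, go lower in steps and watch the force.

Emit:
carry_out:
  commands:
    - {"x": 0, "y": 0, "z": 0, "ax": 0, "ay": 0, "az": 0}
    - {"x": 0, "y": 0, "z": 0, "ax": 0, "ay": 0, "az": 0}
    - {"x": 0, "y": 0, "z": 0, "ax": 0, "ay": 0, "az": 0}
    - {"x": 0, "y": 0, "z": 0.2, "ax": 0, "ay": 0, "az": 0}
    - {"x": 0, "y": 0, "z": 0.2, "ax": 0, "ay": 0, "az": 0}
  fingers: 52

```text
t: 13.35
ee_pos: [0.5669, 0.0019, 0.0523]
orientation: [0.742, 0.671, 0.0, 0.0]
wrist_force: [-0.4, -0.5, -0.9]
grip_width: 0.609
grip_force: 0.0
```

Emit:
carry_out:
  commands:
    - {"x": 0, "y": 0, "z": 0.1, "ax": 0, "ay": 0, "az": 0}
    - {"x": 0, "y": 0, "z": 0.1, "ax": 0, "ay": 0, "az": 0}
    - {"x": 0, "y": 0, "z": 0, "ax": 0, "ay": 0, "az": 0}

```text
t: 13.65
ee_pos: [0.566, 0.0019, 0.0419]
orientation: [0.742, 0.671, -0.001, -0.001]
wrist_force: [-0.1, 0.0, 0.5]
grip_width: 0.608
grip_force: 0.0
```

Run:
```python
from h import *
go(.567,.0042,.035,-5.9)
C=cam("wrist");w=r.capture("wrist");s=r.capture("scene")
print("nipple",proj(C,(.567,.0042,.116)).round(1), "z.102 top body",proj(C,(.567,.0042,.102)).round(1))
f=lambda a,k:cv2.resize(a[:,:,::-1],k,interpolation=cv2.INTER_CUBIC)
cv2.imwrite("pics/c7.png",np.clip(np.hstack([f(w[100:400,180:460],(448,480)),f(s[100:260,260:400],(350,400))[:0] if 0 else f(s[110:270,260:380],(350,480))]).astype(int)*1.5,0,255).astype(np.uint8))
```

```text
t 13.65 p [566.    1.9  41.9] yaw -5.8 tilt -0.002 -0.000 q7 -0.08 w 0.608 F [-0.1  0.   0.5] | az 0.02 shift [0.05 0.02 0.14]
nipple [[317.7 307.3]] z.102 top body [[317.9 287.2]]
```

View pics/c7.png

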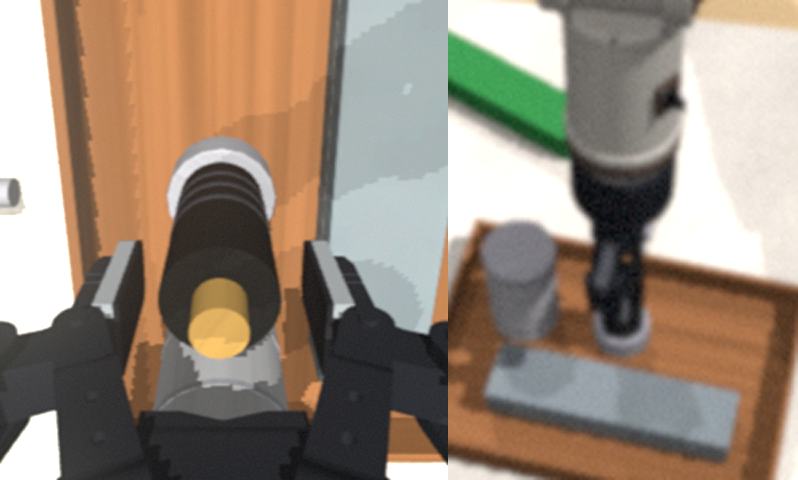

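The nipple is at px (317,308), predicted (318,307), so the hammer is undisturbed and the fingers straddle it. Two small steps lower, then close.

Emit:
carry_out:
  commands:
    - {"x": 0.03, "y": 0.01, "z": 0.06, "ax": 0, "ay": 0, "az": 0}
    - {"x": 0, "y": 0, "z": 0, "ax": 0, "ay": 0, "az": 0}

```text
t: 13.95
ee_pos: [0.5676, 0.0037, 0.04]
orientation: [0.742, 0.671, 0.0, -0.0]
wrist_force: [-0.0, -0.4, -0.5]
grip_width: 0.613
grip_force: 0.0
```

Emit:
carry_out:
  commands:
    - {"x": 0, "y": 0, "z": 0.06, "ax": 0, "ay": 0, "az": 0}
    - {"x": 0, "y": 0, "z": 0, "ax": 0, "ay": 0, "az": 0}

```text
t: 14.15
ee_pos: [0.5672, 0.0034, 0.0367]
orientation: [0.742, 0.671, -0.0, -0.0]
wrist_force: [-0.6, -0.3, -0.0]
grip_width: 0.608
grip_force: 0.0
```

Run:
```python
from h import *
go(.567,.0042,.035,-5.9)
```

```text
t 14.15 p [567.2   3.4  36.7] yaw -5.8 tilt -0.000 0.000 q7 -0.08 w 0.608 F [-0.6 -0.3 -0. ] | az 0.02 shift [ 0.02 -0.01  0.03]
```

Closing.

Emit:
carry_out:
  commands:
    - {"x": 0, "y": 0, "z": 0.04, "ax": 0, "ay": 0, "az": 0}
    - {"x": 0, "y": 0, "z": 0, "ax": 0, "ay": 0, "az": 0}
    - {"x": 0, "y": 0, "z": 0, "ax": 0, "ay": 0, "az": 0}
    - {"x": 0, "y": 0, "z": 0, "ax": 0, "ay": 0, "az": 0}
    - {"x": 0, "y": 0, "z": 0, "ax": 0, "ay": 0, "az": 0}
  fingers: 20

```text
t: 14.65
ee_pos: [0.5671, 0.0033, 0.035]
orientation: [0.742, 0.671, -0.0, -0.0]
wrist_force: [-2.4, -0.3, 2.6]
grip_width: 0.406
grip_force: 59.8
```

Emit:
carry_out:
  commands:
    - {"x": 0, "y": 0, "z": 0, "ax": 0, "ay": 0, "az": 0}
    - {"x": 0, "y": 0, "z": 0, "ax": 0, "ay": 0, "az": 0}

```text
t: 14.85
ee_pos: [0.5671, 0.0033, 0.035]
orientation: [0.742, 0.671, -0.0, -0.0]
wrist_force: [-3.3, 0.5, 3.1]
grip_width: 0.405
grip_force: 59.9
```

Emit:
carry_out:
  commands:
    - {"x": 0, "y": 0, "z": -0.1, "ax": 0, "ay": 0, "az": 0}
    - {"x": 0, "y": 0, "z": -0.3, "ax": 0, "ay": 0, "az": 0}
    - {"x": 0, "y": 0, "z": -0.5, "ax": 0, "ay": 0, "az": 0}
    - {"x": 0, "y": 0, "z": -0.4, "ax": 0, "ay": 0, "az": 0}
    - {"x": 0, "y": 0, "z": -0.1, "ax": 0, "ay": 0, "az": 0}

```text
t: 15.35
ee_pos: [0.5699, 0.0033, 0.1081]
orientation: [0.742, 0.671, 0.002, 0.002]
wrist_force: [0.7, 0.5, -4.1]
grip_width: 0.403
grip_force: 60.5
```

Emit:
carry_out:
  commands:
    - {"x": 0.2, "y": -0.06, "z": 0, "ax": 0, "ay": 0, "az": 0}
    - {"x": 0.4, "y": -0.14, "z": 0, "ax": 0, "ay": 0, "az": 0}
    - {"x": 0.5, "y": -0.16, "z": 0, "ax": 0, "ay": 0, "az": 0}
    - {"x": 0.5, "y": -0.16, "z": 0, "ax": 0, "ay": 0, "az": 0}
    - {"x": 0.5, "y": -0.16, "z": 0, "ax": 0, "ay": 0, "az": 0}

```text
t: 15.85
ee_pos: [0.5424, 0.1129, 0.1035]
orientation: [0.742, 0.671, -0.001, -0.001]
wrist_force: [0.8, 0.3, -4.8]
grip_width: 0.403
grip_force: 60.5
```

Emit:
carry_out:
  commands:
    - {"x": 0.5, "y": -0.16, "z": 0, "ax": 0, "ay": 0, "az": 0}
    - {"x": 0.5, "y": -0.16, "z": 0, "ax": 0, "ay": 0, "az": 0}
    - {"x": 0.5, "y": -0.16, "z": 0, "ax": 0, "ay": 0, "az": 0}
    - {"x": 0.5, "y": -0.16, "z": 0, "ax": 0, "ay": 0, "az": 0}
    - {"x": 0.5, "y": -0.16, "z": 0, "ax": 0, "ay": 0, "az": 0}

```text
t: 16.35
ee_pos: [0.515, 0.2411, 0.1035]
orientation: [0.742, 0.671, -0.001, -0.001]
wrist_force: [0.5, 0.2, -4.4]
grip_width: 0.406
grip_force: 60.5
```

Emit:
carry_out:
  commands:
    - {"x": 0.5, "y": -0.16, "z": 0, "ax": 0, "ay": 0, "az": 0}
    - {"x": 0.5, "y": -0.16, "z": 0, "ax": 0, "ay": 0, "az": 0}
    - {"x": 0.5, "y": -0.16, "z": 0, "ax": 0, "ay": 0, "az": 0}
    - {"x": 0.4, "y": -0.14, "z": 0, "ax": 0, "ay": 0, "az": 0}
    - {"x": 0, "y": 0, "z": 0, "ax": 0, "ay": 0, "az": 0}

```text
t: 16.85
ee_pos: [0.4918, 0.3425, 0.1035]
orientation: [0.74, 0.673, -0.001, -0.002]
wrist_force: [-1.0, 0.9, -4.9]
grip_width: 0.406
grip_force: 60.4
```

Emit:
carry_out:
  commands:
    - {"x": 0, "y": 0, "z": 0, "ax": 0, "ay": 0, "az": 0}
    - {"x": 0, "y": 0, "z": 0.4, "ax": 0, "ay": 0, "az": 0}
    - {"x": 0, "y": 0, "z": 0.4, "ax": 0, "ay": 0, "az": 0}
    - {"x": 0, "y": 0, "z": 0.2, "ax": 0, "ay": 0, "az": 0}
    - {"x": 0, "y": 0, "z": 0, "ax": 0, "ay": 0, "az": 0}

```text
t: 17.35
ee_pos: [0.4943, 0.335, 0.0528]
orientation: [0.742, 0.67, -0.002, -0.0]
wrist_force: [-0.5, -0.3, -5.3]
grip_width: 0.405
grip_force: 60.4
```

Run:
```python
from h import *
go(.498,.3376,.033,-5.9)
```

```text
t 17.35 p [494.3 335.   52.8] yaw -5.8 tilt -0.004 -0.003 q7 -0.73 w 0.405 F [-0.5 -0.3 -5.3] | az 0.01 shift [0.06 0.07 0.4 ]
```

Emit:
carry_out:
  commands:
    - {"x": 0.05, "y": 0.06, "z": 0.15, "ax": 0, "ay": 0, "az": 0}
    - {"x": 0, "y": 0, "z": 0.15, "ax": 0, "ay": 0, "az": 0}
    - {"x": 0, "y": 0, "z": 0.04, "ax": 0, "ay": 0, "az": 0}
    - {"x": 0, "y": 0, "z": 0, "ax": 0, "ay": 0, "az": 0}
    - {"x": 0, "y": 0, "z": 0, "ax": 0, "ay": 0, "az": 0}

```text
t: 17.85
ee_pos: [0.499, 0.3395, 0.0382]
orientation: [0.742, 0.671, 0.0, 0.0]
wrist_force: [-0.2, -0.1, -3.9]
grip_width: 0.405
grip_force: 60.5
```

Emit:
carry_out:
  commands:
    - {"x": 0, "y": 0, "z": 0.03, "ax": 0, "ay": 0, "az": 0}
    - {"x": 0, "y": 0, "z": 0, "ax": 0, "ay": 0, "az": 0}

```text
t: 18.05
ee_pos: [0.4989, 0.3395, 0.0366]
orientation: [0.742, 0.671, 0.0, -0.0]
wrist_force: [0.4, 0.6, -4.6]
grip_width: 0.409
grip_force: 60.5
```

Emit:
carry_out:
  commands:
    - {"x": 0, "y": 0, "z": 0.02, "ax": 0, "ay": 0, "az": 0}
    - {"x": 0, "y": 0, "z": 0, "ax": 0, "ay": 0, "az": 0}

```text
t: 18.25
ee_pos: [0.4988, 0.3394, 0.0355]
orientation: [0.742, 0.671, -0.0, -0.0]
wrist_force: [-0.4, -0.4, -3.9]
grip_width: 0.4
grip_force: 60.5
```

Emit:
carry_out:
  commands:
    - {"x": 0, "y": 0, "z": 0.03, "ax": 0, "ay": 0, "az": 0}
    - {"x": 0, "y": 0, "z": 0, "ax": 0, "ay": 0, "az": 0}
    - {"x": 0, "y": 0, "z": 0, "ax": 0, "ay": 0, "az": 0}

```text
t: 18.55
ee_pos: [0.4988, 0.3394, 0.0339]
orientation: [0.742, 0.671, -0.0, -0.0]
wrist_force: [-0.5, 0.2, -5.3]
grip_width: 0.405
grip_force: 60.5
```

Emit:
carry_out:
  commands:
    - {"x": 0, "y": 0, "z": 0.02, "ax": 0, "ay": 0, "az": 0}
    - {"x": 0, "y": 0, "z": 0, "ax": 0, "ay": 0, "az": 0}
    - {"x": 0, "y": 0, "z": 0, "ax": 0, "ay": 0, "az": 0}

```text
t: 18.85
ee_pos: [0.499, 0.3395, 0.0331]
orientation: [0.742, 0.671, 0.0, -0.0]
wrist_force: [0.3, 0.1, -4.1]
grip_width: 0.407
grip_force: 60.9
```

Emit:
carry_out:
  commands:
    - {"x": 0, "y": 0, "z": 0.01, "ax": 0, "ay": 0, "az": 0}
    - {"x": 0, "y": 0, "z": 0, "ax": 0, "ay": 0, "az": 0}
    - {"x": 0, "y": 0, "z": 0, "ax": 0, "ay": 0, "az": 0}
    - {"x": 0, "y": 0, "z": 0, "ax": 0, "ay": 0, "az": 0}
    - {"x": 0, "y": 0, "z": -0.2, "ax": 0, "ay": 0, "az": 0}
  fingers: 52

```text
t: 19.35
ee_pos: [0.4979, 0.3387, 0.0417]
orientation: [0.742, 0.671, -0.001, -0.0]
wrist_force: [-0.3, 0.4, 0.1]
grip_width: 0.607
grip_force: 0.0
```

Emit:
carry_out:
  commands:
    - {"x": 0, "y": 0, "z": -0.4, "ax": 0, "ay": 0, "az": 0}
    - {"x": 0, "y": 0, "z": -0.6, "ax": 0, "ay": 0, "az": 0}
    - {"x": 0, "y": 0, "z": -0.6, "ax": 0, "ay": 0, "az": 0}
    - {"x": 0, "y": 0, "z": -0.5, "ax": 0, "ay": 0, "az": 0}
    - {"x": -0.3, "y": 0.05, "z": 0, "ax": 0, "ay": 0, "az": 0}

```text
t: 19.85
ee_pos: [0.5019, 0.3286, 0.1527]
orientation: [0.741, 0.672, 0.005, -0.0]
wrist_force: [-0.2, 1.8, -0.7]
grip_width: 0.609
grip_force: 0.0
```

Emit:
carry_out:
  commands:
    - {"x": -0.6, "y": 0.15, "z": 0, "ax": 0, "ay": 0, "az": 0}
    - {"x": -0.6, "y": 0.15, "z": 0, "ax": 0, "ay": 0, "az": 0}
    - {"x": -0.6, "y": 0.15, "z": 0, "ax": 0, "ay": 0, "az": 0}
    - {"x": -0.6, "y": 0.15, "z": 0, "ax": 0, "ay": 0, "az": 0}
    - {"x": -0.6, "y": 0.15, "z": 0, "ax": 0, "ay": 0, "az": 0}
  fingers: 76

```text
t: 20.35
ee_pos: [0.5218, 0.1692, 0.1475]
orientation: [0.742, 0.67, -0.0, 0.0]
wrist_force: [0.8, -0.4, 0.9]
grip_width: 0.887
grip_force: 0.0
```

Emit:
carry_out:
  commands:
    - {"x": -0.6, "y": 0.15, "z": 0, "ax": 0, "ay": 0, "az": 0}
    - {"x": -0.6, "y": 0.15, "z": 0, "ax": 0, "ay": 0, "az": 0}
    - {"x": -0.6, "y": 0.15, "z": 0, "ax": 0, "ay": 0, "az": 0}
    - {"x": -0.6, "y": 0.15, "z": 0, "ax": 0, "ay": 0, "az": 0}
    - {"x": -0.6, "y": 0.15, "z": 0, "ax": 0, "ay": 0, "az": 0}

```text
t: 20.85
ee_pos: [0.5439, 0.0164, 0.1475]
orientation: [0.742, 0.67, -0.0, -0.0]
wrist_force: [0.6, -0.1, -0.2]
grip_width: 0.887
grip_force: 0.0
```

Emit:
carry_out:
  commands:
    - {"x": -0.6, "y": 0.15, "z": 0, "ax": 0, "ay": 0, "az": 0}
    - {"x": -0.6, "y": 0.15, "z": 0, "ax": 0, "ay": 0, "az": 0}
    - {"x": -0.3, "y": 0.1, "z": 0, "ax": 0, "ay": 0, "az": 0}
    - {"x": 0, "y": 0, "z": 0, "ax": 0, "ay": 0, "az": 0}
    - {"x": 0, "y": 0, "z": 0, "ax": 0, "ay": 0, "az": 0}

```text
t: 21.35
ee_pos: [0.5562, -0.058, 0.1473]
orientation: [0.742, 0.67, -0.0, -0.0]
wrist_force: [-0.2, 0.8, -0.3]
grip_width: 0.89
grip_force: 0.0
```

Run:
```python
from h import *
go(.5583,-.0805,.026,-5.9)
C=cam("wrist");w=r.capture("wrist");cv2.imwrite("pics/w8.png",w[:,:,::-1])
g=cv2.cvtColor(w,cv2.COLOR_RGB2HSV).astype(int)
c=proj(C,(.5583,-.0805,.101))[0];print("pred lid",c)
t=np.linspace(0,2*np.pi,16,endpoint=False)
y0,x0=max(0,int(c[1])-55),int(c[0])-55
m=(g[y0:y0+110,x0:x0+110,1]<55)&(g[y0:y0+110,x0:x0+110,2]>100)
k,a,cc=blob(m);print(a,k.min(0)+[x0,y0],k.max(0)+[x0,y0],cc+[x0,y0])
print("pred lid rim",proj(C,np.c_[.5583+.03*np.cos(t),-.0805+.03*np.sin(t),0*t+.101]).round(0)[[0,4,8,12]].tolist())
```

```text
t 21.35 p [556.2 -58.  147.3] yaw -5.8 tilt -0.001 0.001 q7 0.03 w 0.890 F [-0.2  0.8 -0.3] | az 0.02 shift [-0.44  0.09  2.43]
pred lid [323.10383561 236.16079727]
6461 [268 204] [377 290] [322.14548831 253.69989166]
pred lid rim [[360.0, 233.0], [319.0, 202.0], [287.0, 240.0], [327.0, 268.0]]
```

Emit:
carry_out:
  commands:
    - {"x": -0.24, "y": 0.04, "z": 0, "ax": 0, "ay": 0, "az": 0}
    - {"x": -0.2, "y": 0.05, "z": 0, "ax": 0, "ay": 0, "az": 0}
    - {"x": 0, "y": 0, "z": 0.4, "ax": 0, "ay": 0, "az": 0}
    - {"x": 0, "y": 0, "z": 0.4, "ax": 0, "ay": 0, "az": 0}
    - {"x": 0, "y": 0, "z": 0.4, "ax": 0, "ay": 0, "az": 0}

```text
t: 21.9
ee_pos: [0.5593, -0.0815, 0.0871]
orientation: [0.742, 0.671, 0.0, 0.0]
wrist_force: [-0.4, 0.0, 0.1]
grip_width: 0.888
grip_force: 0.0
```

Emit:
carry_out:
  commands:
    - {"x": 0, "y": 0, "z": 0.3, "ax": 0, "ay": 0, "az": 0}
    - {"x": 0, "y": 0, "z": 0.3, "ax": 0, "ay": 0, "az": 0}
    - {"x": 0, "y": 0, "z": 0.3, "ax": 0, "ay": 0, "az": 0}
    - {"x": 0, "y": 0, "z": 0, "ax": 0, "ay": 0, "az": 0}
    - {"x": 0, "y": 0, "z": 0, "ax": 0, "ay": 0, "az": 0}

```text
t: 22.4
ee_pos: [0.5589, -0.0808, 0.0423]
orientation: [0.742, 0.671, -0.0, -0.0]
wrist_force: [0.3, 0.1, 0.2]
grip_width: 0.893
grip_force: 0.0
```

Emit:
carry_out:
  commands:
    - {"x": 0, "y": 0, "z": 0.2, "ax": 0, "ay": 0, "az": 0}
    - {"x": 0, "y": 0, "z": 0.13, "ax": 0, "ay": 0, "az": 0}
    - {"x": 0, "y": 0, "z": 0, "ax": 0, "ay": 0, "az": 0}
    - {"x": 0, "y": 0, "z": 0, "ax": 0, "ay": 0, "az": 0}

```text
t: 22.8
ee_pos: [0.5588, -0.0807, 0.0259]
orientation: [0.742, 0.671, -0.0, -0.0]
wrist_force: [-0.2, 0.2, -0.1]
grip_width: 0.887
grip_force: 0.0
```

Run:
```python
from h import *
go(.5583,-.0805,.026,-5.9)
```

```text
t 22.80 p [558.8 -80.7  25.9] yaw -5.8 tilt -0.000 0.000 q7 0.11 w 0.887 F [-0.2  0.2 -0.1] | az 0.02 shift [ 0.   -0.01 -0.  ]
```

Emit:
carry_out:
  commands:
    - {"x": 0, "y": 0, "z": 0, "ax": 0, "ay": 0, "az": 0}
    - {"x": 0, "y": 0, "z": 0, "ax": 0, "ay": 0, "az": 0}
    - {"x": 0, "y": 0, "z": 0, "ax": 0, "ay": 0, "az": 0}
    - {"x": 0, "y": 0, "z": 0, "ax": 0, "ay": 0, "az": 0}
    - {"x": 0, "y": 0, "z": 0, "ax": 0, "ay": 0, "az": 0}
  fingers: 45
  grip_force: 50

```text
t: 23.3
ee_pos: [0.5591, -0.0807, 0.0265]
orientation: [0.742, 0.671, 0.0, 0.0]
wrist_force: [-2.5, 0.5, 5.3]
grip_width: 0.68
grip_force: 53.0
```

Emit:
carry_out:
  commands:
    - {"x": 0, "y": 0, "z": 0, "ax": 0, "ay": 0, "az": 0}
    - {"x": 0, "y": 0, "z": -0.1, "ax": 0, "ay": 0, "az": 0}
    - {"x": 0, "y": 0, "z": -0.2, "ax": 0, "ay": 0, "az": 0}
    - {"x": 0, "y": 0, "z": 0, "ax": 0, "ay": 0, "az": 0}

```text
t: 23.7
ee_pos: [0.5601, -0.0809, 0.0422]
orientation: [0.742, 0.671, 0.001, 0.001]
wrist_force: [-0.2, -0.1, -2.8]
grip_width: 0.686
grip_force: 54.3
```

Emit:
carry_out:
  commands:
    - {"x": 0, "y": 0, "z": -0.4, "ax": 0, "ay": 0, "az": 0}
    - {"x": 0, "y": 0, "z": -0.5, "ax": 0, "ay": 0, "az": 0}
    - {"x": 0, "y": 0, "z": -0.2, "ax": 0, "ay": 0, "az": 0}
    - {"x": 0.2, "y": -0.1, "z": 0, "ax": 0, "ay": 0, "az": 0}
    - {"x": 0.4, "y": -0.2, "z": 0, "ax": 0, "ay": 0, "az": 0}

```text
t: 24.2
ee_pos: [0.5469, -0.0505, 0.0956]
orientation: [0.743, 0.669, -0.0, 0.0]
wrist_force: [0.3, 0.2, -3.5]
grip_width: 0.683
grip_force: 55.0
```

Emit:
carry_out:
  commands:
    - {"x": 0.5, "y": -0.25, "z": 0, "ax": 0, "ay": 0, "az": 0}
    - {"x": 0.5, "y": -0.25, "z": 0, "ax": 0, "ay": 0, "az": 0}
    - {"x": 0.5, "y": -0.25, "z": 0, "ax": 0, "ay": 0, "az": 0}
    - {"x": 0.5, "y": -0.25, "z": 0, "ax": 0, "ay": 0, "az": 0}
    - {"x": 0.5, "y": -0.25, "z": 0, "ax": 0, "ay": 0, "az": 0}

```text
t: 24.7
ee_pos: [0.4953, 0.083, 0.0947]
orientation: [0.742, 0.671, -0.001, -0.001]
wrist_force: [-0.0, -0.7, -2.6]
grip_width: 0.692
grip_force: 55.0
```

Emit:
carry_out:
  commands:
    - {"x": 0.5, "y": -0.25, "z": 0, "ax": 0, "ay": 0, "az": 0}
    - {"x": 0.5, "y": -0.25, "z": 0, "ax": 0, "ay": 0, "az": 0}
    - {"x": 0.5, "y": -0.25, "z": 0, "ax": 0, "ay": 0, "az": 0}
    - {"x": 0.5, "y": -0.25, "z": 0, "ax": 0, "ay": 0, "az": 0}
    - {"x": 0.5, "y": -0.25, "z": 0, "ax": 0, "ay": 0, "az": 0}

```text
t: 25.2
ee_pos: [0.4456, 0.2132, 0.0947]
orientation: [0.742, 0.671, -0.001, -0.0]
wrist_force: [0.7, 0.6, -2.1]
grip_width: 0.688
grip_force: 55.0
```

Emit:
carry_out:
  commands:
    - {"x": 0.5, "y": -0.25, "z": 0, "ax": 0, "ay": 0, "az": 0}
    - {"x": 0.5, "y": -0.25, "z": 0, "ax": 0, "ay": 0, "az": 0}
    - {"x": 0.5, "y": -0.25, "z": 0, "ax": 0, "ay": 0, "az": 0}
    - {"x": 0.4, "y": -0.2, "z": 0, "ax": 0, "ay": 0, "az": 0}
    - {"x": 0.2, "y": -0.1, "z": 0, "ax": 0, "ay": 0, "az": 0}

```text
t: 25.7
ee_pos: [0.4032, 0.324, 0.0948]
orientation: [0.74, 0.672, -0.001, -0.001]
wrist_force: [-0.2, -0.3, -3.0]
grip_width: 0.688
grip_force: 55.0
```

Emit:
carry_out:
  commands:
    - {"x": 0, "y": 0, "z": 0, "ax": 0, "ay": 0, "az": 0}
    - {"x": 0, "y": 0, "z": 0, "ax": 0, "ay": 0, "az": 0}

```text
t: 25.9
ee_pos: [0.4059, 0.3204, 0.0954]
orientation: [0.742, 0.671, -0.001, 0.0]
wrist_force: [-0.3, 0.0, -2.7]
grip_width: 0.69
grip_force: 55.0
```

Run:
```python
from h import *
go(.409,.325,.024,-5.9)
```

```text
t 25.90 p [405.9 320.4  95.4] yaw -5.8 tilt -0.001 -0.002 q7 -0.81 w 0.690 F [-0.3  0.  -2.7] | az 0.02 shift [0.1  0.05 1.43]
```

Emit:
carry_out:
  commands:
    - {"x": 0.1, "y": 0.07, "z": 0.1, "ax": 0, "ay": 0, "az": 0}
    - {"x": 0, "y": 0, "z": 0.4, "ax": 0, "ay": 0, "az": 0}
    - {"x": 0, "y": 0, "z": 0.4, "ax": 0, "ay": 0, "az": 0}
    - {"x": 0, "y": 0, "z": 0.3, "ax": 0, "ay": 0, "az": 0}
    - {"x": 0, "y": 0, "z": 0.15, "ax": 0, "ay": 0, "az": 0}

```text
t: 26.4
ee_pos: [0.4102, 0.3245, 0.0268]
orientation: [0.743, 0.67, -0.001, 0.0]
wrist_force: [-0.9, 0.7, -2.7]
grip_width: 0.681
grip_force: 55.0
```

Emit:
carry_out:
  commands:
    - {"x": 0, "y": 0, "z": 0.03, "ax": 0, "ay": 0, "az": 0}
    - {"x": 0, "y": 0, "z": 0, "ax": 0, "ay": 0, "az": 0}
    - {"x": 0, "y": 0, "z": 0, "ax": 0, "ay": 0, "az": 0}

```text
t: 26.7
ee_pos: [0.4109, 0.3266, 0.0277]
orientation: [0.742, 0.67, 0.001, 0.0]
wrist_force: [0.6, -0.2, -3.5]
grip_width: 0.685
grip_force: 55.0
```

Emit:
carry_out:
  commands:
    - {"x": 0, "y": 0, "z": 0.02, "ax": 0, "ay": 0, "az": 0}
    - {"x": 0, "y": 0, "z": 0, "ax": 0, "ay": 0, "az": 0}
    - {"x": 0, "y": 0, "z": 0, "ax": 0, "ay": 0, "az": 0}

```text
t: 27.0
ee_pos: [0.4103, 0.3265, 0.0263]
orientation: [0.742, 0.671, 0.0, -0.0]
wrist_force: [0.4, -0.1, -3.0]
grip_width: 0.682
grip_force: 55.0
```

Emit:
carry_out:
  commands:
    - {"x": 0, "y": 0, "z": 0.03, "ax": 0, "ay": 0, "az": 0}
    - {"x": 0, "y": 0, "z": 0.02, "ax": 0, "ay": 0, "az": 0}
    - {"x": 0, "y": 0, "z": 0, "ax": 0, "ay": 0, "az": 0}
    - {"x": 0, "y": 0, "z": 0, "ax": 0, "ay": 0, "az": 0}

```text
t: 27.4
ee_pos: [0.4104, 0.3271, 0.0245]
orientation: [0.742, 0.671, 0.001, -0.0]
wrist_force: [-1.3, -1.3, 6.4]
grip_width: 0.687
grip_force: 55.6
```

Emit:
carry_out:
  commands:
    - {"x": 0, "y": 0, "z": 0, "ax": 0, "ay": 0, "az": 0}
    - {"x": 0, "y": 0, "z": 0, "ax": 0, "ay": 0, "az": 0}
    - {"x": 0, "y": 0, "z": 0, "ax": 0, "ay": 0, "az": 0}
    - {"x": 0, "y": 0, "z": -0.1, "ax": 0, "ay": 0, "az": 0}
    - {"x": 0, "y": 0, "z": -0.3, "ax": 0, "ay": 0, "az": 0}
  fingers: 74

```text
t: 27.9
ee_pos: [0.4091, 0.3253, 0.0427]
orientation: [0.742, 0.671, -0.001, 0.0]
wrist_force: [-0.7, -0.1, 0.7]
grip_width: 0.865
grip_force: 0.0
```

Emit:
carry_out:
  commands:
    - {"x": 0, "y": 0, "z": -0.6, "ax": 0, "ay": 0, "az": 0}
    - {"x": 0, "y": 0, "z": -0.6, "ax": 0, "ay": 0, "az": 0}
    - {"x": 0, "y": 0, "z": -0.6, "ax": 0, "ay": 0, "az": 0}
    - {"x": 0, "y": 0, "z": 0, "ax": 0, "ay": 0, "az": 0}
    - {"x": 0, "y": 0, "z": 0, "ax": 0, "ay": 0, "az": 0}

```text
t: 28.4
ee_pos: [0.4106, 0.3267, 0.1344]
orientation: [0.742, 0.671, 0.001, -0.0]
wrist_force: [0.1, -0.1, -0.9]
grip_width: 0.865
grip_force: 0.0
```

Run:
```python
from h import *
go(.639,.005,.2,-5.4)
```

```text
t 28.40 p [410.6 326.7 134.4] yaw -5.8 tilt 0.001 0.001 q7 -0.81 w 0.865 F [ 0.1 -0.1 -0.9] | az -0.06 shift [-5.98  5.15 -1.31]
```

Emit:
carry_out:
  commands:
    - {"x": -0.3, "y": 0.25, "z": -0.2, "ax": 0, "ay": 0, "az": 0}
    - {"x": -0.5, "y": 0.43, "z": -0.3, "ax": 0, "ay": 0, "az": 0}
    - {"x": -0.5, "y": 0.43, "z": -0.3, "ax": 0, "ay": 0, "az": 0}
    - {"x": -0.5, "y": 0.43, "z": -0.3, "ax": 0, "ay": 0, "az": 0}
    - {"x": -0.5, "y": 0.43, "z": 0, "ax": 0, "ay": 0, "az": 0}

```text
t: 28.9
ee_pos: [0.4977, 0.2011, 0.1892]
orientation: [0.742, 0.671, 0.001, 0.0]
wrist_force: [1.6, -0.0, 0.0]
grip_width: 0.869
grip_force: 0.0
```

Emit:
carry_out:
  commands:
    - {"x": -0.5, "y": 0.43, "z": 0, "ax": 0, "ay": 0, "az": 0}
    - {"x": -0.5, "y": 0.43, "z": 0, "ax": 0, "ay": 0, "az": 0}
    - {"x": -0.5, "y": 0.43, "z": 0, "ax": 0, "ay": 0, "az": 0}
    - {"x": -0.5, "y": 0.43, "z": 0, "ax": 0, "ay": 0, "az": 0}
    - {"x": -0.5, "y": 0.43, "z": 0, "ax": 0, "ay": 0, "az": 0}

```text
t: 29.4
ee_pos: [0.5904, 0.0654, 0.1866]
orientation: [0.742, 0.671, -0.001, -0.001]
wrist_force: [0.1, 0.2, 0.2]
grip_width: 0.866
grip_force: 0.0
```

Emit:
carry_out:
  commands:
    - {"x": -0.5, "y": 0.45, "z": 0, "ax": 0, "ay": 0, "az": 0}
    - {"x": -0.3, "y": 0.43, "z": 0, "ax": 0, "ay": 0, "az": 0}
    - {"x": 0, "y": 0, "z": 0, "ax": 0, "ay": 0, "az": 0}
    - {"x": 0, "y": 0, "z": 0, "ax": 0, "ay": 0, "az": 0}
    - {"x": 0, "y": 0, "z": 0, "ax": 0, "ay": 0, "az": 0}

```text
t: 29.9
ee_pos: [0.6294, 0.0239, 0.1872]
orientation: [0.741, 0.671, -0.001, -0.001]
wrist_force: [1.5, 0.1, 0.7]
grip_width: 0.869
grip_force: 0.0
```

Run:
```python
from h import *
go(.639,.005,.2,-5.4)
C=cam("wrist");w=r.capture("wrist");t=r.capture("top");cv2.imwrite("pics/w9.png",w[:,:,::-1]);cv2.imwrite("pics/top9.png",t[:,:,::-1])
g=cv2.cvtColor(w,cv2.COLOR_RGB2HSV).astype(int);H,S,V=g[...,0],g[...,1],g[...,2]
m=(H>80)&(H<115)&(S>15)&(S<110)&(V>50)
m[:,:200]=0;m[:,440:]=0
m=cv2.morphologyEx(m.astype(np.uint8),cv2.MORPH_OPEN,np.ones((3,3)))
k,a,c=blob(m);print(a,k.min(0),k.max(0))
X=ray(C,k,.036);print(rect(X),rect(X)*0+np.round(X.mean(0)[0]*1000))
wj=w[:,:,::-1][60:400,160:500];f=cv2.resize(wj,(500,500));cv2.drawContours(f,[((k-[160,60])*500/340).astype(np.int32)],-1,(0,0,255),1)
tt=cv2.resize(t[:,:,::-1][100:300,150:270],(300,500))
cv2.imwrite("pics/c9.png",np.clip(np.hstack([f,tt]).astype(int)*1.4,0,255).astype(np.uint8))
```

```text
t 29.90 p [629.4  23.9 187.2] yaw -5.7 tilt -0.003 0.001 q7 -0.10 w 0.869 F [1.5 0.1 0.7] | az -0.05 shift [-0.36  0.23 -0.26]
141 [309 228] [323 241]
[619.5 -44.8  17.1  16.9  84.4] [619. 619. 619. 619. 619.]
```

View pics/c9.png

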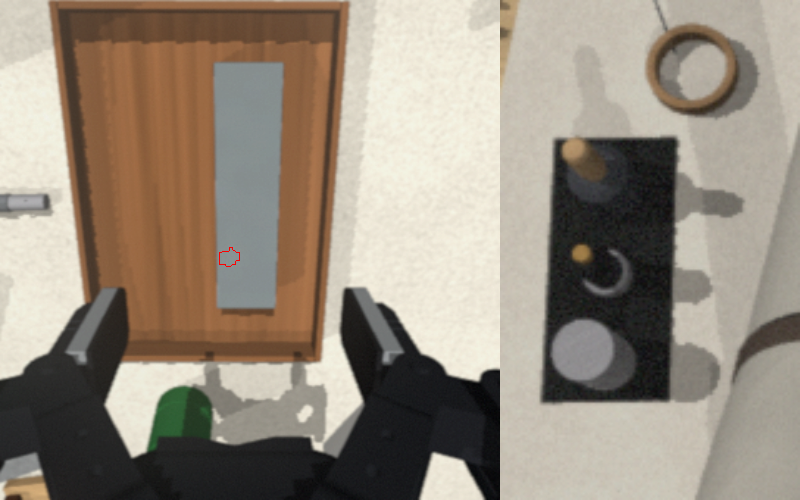

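All three tools stand upright on the mat. The hone's corners in the crop are (214,63), (283,63), (275,309) and (217,309); the colour mask missed it.

Run:
```python
from h import *
go(.639,.005,.2,-5.4)
C=cam("wrist")
X=ray(C,np.array([(214,63),(283,63),(275,309),(217,309)])/1.4706+[160,60],.036)
print((X*1000).round(1).tolist(),rect(X))
# tray inner rim check
X=ray(C,np.array([(51,2),(349,2),(320,361),(90,361)])/1.4706+[160,60],.03);print(rect(X))
# holder refine from top view (board outer incl. stops), two planes
T=cam("top");im=cv2.imread("pics/top0.png");hsv=cv2.cvtColor(im,cv2.COLOR_BGR2HSV).astype(int)[190:312,425:485]
m=(hsv[...,1]>70)&(hsv[...,0]<25)&(hsv[...,2]>20)
k,a,c=blob(m);X=ray(T,k+[425,190],.012);print("holder",rect(X))
k2=k+[425,190]
for s in(0,):
    d=(hsv[...,2]<95)&m
    n,l,st,ce=cv2.connectedComponentsWithStats(d.astype(np.uint8))
    for i in range(1,n):
        if st[i,4]>40: print("dark",st[i],(ray(T,ce[i]+[425,190],.022)[0]*1000).round(1), rect(ray(T,np.argwhere(l==i)[:,::-1]+[425,190],.022)))
```

```text
t 30.00 p [629.8  24.1 188. ] yaw -5.7 tilt -0.001 0.001 q7 -0.10 w 0.865 F [ 0.1 -0.2 -0.3] | az -0.04 shift [-0.36  0.22 -0.24]
[[624.5, 105.8, 36.0], [673.2, 101.0, 36.0], [653.8, -97.3, 36.0], [604.6, -92.5, 36.0]] [638.9   4.3 199.3  49.5  84.4]
[602.5  -1.  298.4 208.8  84. ]
holder [ 473.8 -340.6  249.9   90.5    3.1]
dark [ 14  12  35  27 453] [ 567.  -317.2   22. ] [ 571.8 -319.4   56.4  106.    41.9]
dark [ 18 103  31   9 217] [ 357.5 -349.6   22. ] [ 357.7 -349.7   17.4   73.9    3.7]
```

Hone: centre (638.9, 4.3) mm, 199 x 49.5 mm, y axis at 84.4°. The holder, at 249.9 x 90.5 mm, is a good fit. I'm descending over the hone.

Emit:
carry_out:
  commands:
    - {"x": -0.2, "y": 0.1, "z": 0, "ax": 0, "ay": 0, "az": 0}
    - {"x": -0.17, "y": 0.11, "z": 0, "ax": 0, "ay": 0, "az": 0}
    - {"x": 0, "y": 0, "z": 0.5, "ax": 0, "ay": 0, "az": 0}
    - {"x": 0, "y": 0, "z": 0.6, "ax": 0, "ay": 0, "az": 0}
    - {"x": 0, "y": 0, "z": 0.6, "ax": 0, "ay": 0, "az": 0}
  fingers: 68

```text
t: 30.5
ee_pos: [0.6402, 0.0017, 0.1033]
orientation: [0.742, 0.67, 0.001, 0.001]
wrist_force: [-0.5, -0.0, -0.7]
grip_width: 0.796
grip_force: 0.0
```

Emit:
carry_out:
  commands:
    - {"x": 0, "y": 0, "z": 0.6, "ax": 0, "ay": 0, "az": 0}
    - {"x": 0, "y": 0, "z": 0.6, "ax": 0, "ay": 0, "az": 0}
    - {"x": 0, "y": 0, "z": 0.3, "ax": 0, "ay": 0, "az": 0}
    - {"x": 0, "y": 0, "z": 0, "ax": 0, "ay": 0, "az": 0}
    - {"x": 0, "y": 0, "z": 0, "ax": 0, "ay": 0, "az": 0}

```text
t: 31.0
ee_pos: [0.6401, 0.0025, 0.0293]
orientation: [0.742, 0.67, 0.0, 0.0]
wrist_force: [0.7, -0.6, 0.5]
grip_width: 0.798
grip_force: 0.0
```

Run:
```python
from h import *
go(.639,.0043,-.02,-5.6)
```

```text
t 31.00 p [640.1   2.5  29.3] yaw -5.8 tilt 0.001 -0.000 q7 -0.03 w 0.798 F [ 0.7 -0.6  0.5] | az -0.03 shift [ 0.03 -0.03  0.99]
```

Emit:
carry_out:
  commands:
    - {"x": 0.03, "y": -0.02, "z": 0.3, "ax": 0, "ay": 0, "az": -0.03}
    - {"x": 0, "y": 0, "z": 0.2, "ax": 0, "ay": 0, "az": 0}
    - {"x": 0, "y": 0, "z": 0, "ax": 0, "ay": 0, "az": 0}

```text
t: 31.3
ee_pos: [0.637, 0.005, 0.002]
orientation: [0.741, 0.672, -0.001, -0.001]
wrist_force: [-0.4, -0.8, -0.1]
grip_width: 0.798
grip_force: 0.0
```

Emit:
carry_out:
  commands:
    - {"x": 0, "y": 0, "z": 0.15, "ax": 0, "ay": 0, "az": 0}
    - {"x": 0, "y": 0, "z": 0, "ax": 0, "ay": 0, "az": 0}

```text
t: 31.5
ee_pos: [0.6378, 0.0047, -0.0049]
orientation: [0.741, 0.672, -0.0, -0.0]
wrist_force: [0.3, -0.7, 1.1]
grip_width: 0.8
grip_force: 0.0
```

Emit:
carry_out:
  commands:
    - {"x": 0, "y": 0, "z": 0.15, "ax": 0, "ay": 0, "az": 0}
    - {"x": 0, "y": 0, "z": 0, "ax": 0, "ay": 0, "az": 0}

```text
t: 31.7
ee_pos: [0.6378, 0.0047, -0.0124]
orientation: [0.741, 0.672, -0.0, -0.0]
wrist_force: [-0.2, 0.3, 0.3]
grip_width: 0.796
grip_force: 0.0
```

Run:
```python
from h import *
go(.639,.0043,-.02,-5.6)
w=r.capture("wrist");cv2.imwrite("pics/w10.png",w[:,:,::-1])
C=cam("wrist")
o=r.observe();M=R.from_quat(o["orientation"]).as_matrix();p=np.array(o["ee_pos"])
for y in(-.034,.034):
  for x in(.011,-.011): print(y,x,proj(C,p+M@np.array([x,y,-.037]))[0].round(0))
```

```text
t 31.70 p [637.8   4.7 -12.4] yaw -5.6 tilt -0.001 -0.000 q7 -0.02 w 0.796 F [-0.2  0.3  0.3] | az 0.00 shift [-0.01  0.03  0.15]
-0.034 0.011 [251. 247.]
-0.034 -0.011 [254. 283.]
0.034 0.011 [382. 247.]
0.034 -0.011 [379. 283.]
```

Emit:
carry_out:
  commands:
    - {"x": 0, "y": 0.02, "z": 0.1, "ax": 0, "ay": 0, "az": 0}
    - {"x": 0, "y": 0, "z": 0, "ax": 0, "ay": 0, "az": 0}

```text
t: 31.95
ee_pos: [0.6392, 0.0046, -0.017]
orientation: [0.741, 0.672, -0.0, -0.0]
wrist_force: [-0.7, -0.4, -1.1]
grip_width: 0.799
grip_force: 0.0
```

Emit:
carry_out:
  commands:
    - {"x": 0, "y": 0, "z": 0.04, "ax": 0, "ay": 0, "az": 0}
    - {"x": 0, "y": 0, "z": 0, "ax": 0, "ay": 0, "az": 0}

```text
t: 32.15
ee_pos: [0.6393, 0.0046, -0.0187]
orientation: [0.741, 0.672, -0.0, -0.0]
wrist_force: [0.3, 0.7, 0.4]
grip_width: 0.799
grip_force: 0.0
```

Emit:
carry_out:
  commands:
    - {"x": 0, "y": 0, "z": 0, "ax": 0, "ay": 0, "az": 0}
    - {"x": 0, "y": 0, "z": 0, "ax": 0, "ay": 0, "az": 0}
    - {"x": 0, "y": 0, "z": 0, "ax": 0, "ay": 0, "az": 0}
    - {"x": 0, "y": 0, "z": 0, "ax": 0, "ay": 0, "az": 0}
    - {"x": 0, "y": 0, "z": 0, "ax": 0, "ay": 0, "az": 0}
  fingers: 38
  grip_force: 80

```text
t: 32.65
ee_pos: [0.6392, 0.0047, -0.0181]
orientation: [0.741, 0.672, -0.0, -0.0]
wrist_force: [-2.0, 0.2, 5.9]
grip_width: 0.562
grip_force: 86.2
```

Emit:
carry_out:
  commands:
    - {"x": 0, "y": 0, "z": 0, "ax": 0, "ay": 0, "az": 0}
    - {"x": 0, "y": 0, "z": -0.05, "ax": 0, "ay": 0, "az": 0}
    - {"x": 0, "y": 0, "z": -0.1, "ax": 0, "ay": 0, "az": 0}
    - {"x": 0, "y": 0, "z": 0, "ax": 0, "ay": 0, "az": 0}

```text
t: 33.05
ee_pos: [0.6392, 0.0046, -0.0113]
orientation: [0.741, 0.672, -0.0, -0.0]
wrist_force: [0.6, 0.0, -6.6]
grip_width: 0.559
grip_force: 85.0
```

Emit:
carry_out:
  commands:
    - {"x": 0, "y": 0, "z": -0.3, "ax": 0, "ay": 0, "az": 0}
    - {"x": 0, "y": 0, "z": -0.5, "ax": 0, "ay": 0, "az": 0}
    - {"x": 0, "y": 0, "z": -0.5, "ax": 0, "ay": 0, "az": 0}
    - {"x": 0, "y": 0, "z": -0.5, "ax": 0, "ay": 0, "az": 0}
    - {"x": 0, "y": 0, "z": -0.5, "ax": 0, "ay": 0, "az": 0}

```text
t: 33.55
ee_pos: [0.6392, 0.0045, 0.1057]
orientation: [0.741, 0.672, 0.0, 0.0]
wrist_force: [0.1, 0.1, -7.7]
grip_width: 0.558
grip_force: 84.9
```

Emit:
carry_out:
  commands:
    - {"x": 0, "y": 0, "z": -0.4, "ax": 0, "ay": 0, "az": 0.3}
    - {"x": 0, "y": 0, "z": 0, "ax": 0, "ay": 0, "az": 0.7}
    - {"x": 0, "y": 0, "z": 0, "ax": 0, "ay": 0, "az": 1}
    - {"x": 0, "y": 0, "z": 0, "ax": 0, "ay": 0, "az": 1}
    - {"x": 0, "y": 0, "z": 0, "ax": 0, "ay": 0, "az": 1}

```text
t: 34.05
ee_pos: [0.6391, 0.0047, 0.1248]
orientation: [0.865, 0.501, 0.0, -0.0]
wrist_force: [-0.4, 0.1, -6.8]
grip_width: 0.562
grip_force: 84.9
```

Emit:
carry_out:
  commands:
    - {"x": 0, "y": 0, "z": 0, "ax": 0, "ay": 0, "az": 1}
    - {"x": 0, "y": 0, "z": 0, "ax": 0, "ay": 0, "az": 1}
    - {"x": 0, "y": 0, "z": 0, "ax": 0, "ay": 0, "az": 1}
    - {"x": 0, "y": 0, "z": 0, "ax": 0, "ay": 0, "az": 1}
    - {"x": 0, "y": 0, "z": 0, "ax": 0, "ay": 0, "az": 1}

```text
t: 34.55
ee_pos: [0.6391, 0.0049, 0.1247]
orientation: [0.966, 0.26, 0.0, -0.0]
wrist_force: [0.3, 0.1, -6.7]
grip_width: 0.563
grip_force: 84.9
```

Emit:
carry_out:
  commands:
    - {"x": 0, "y": 0, "z": 0, "ax": 0, "ay": 0, "az": 1}
    - {"x": 0, "y": 0, "z": 0, "ax": 0, "ay": 0, "az": 1}
    - {"x": 0, "y": 0, "z": 0, "ax": 0, "ay": 0, "az": 1}
    - {"x": 0, "y": 0, "z": 0, "ax": 0, "ay": 0, "az": 1}
    - {"x": 0, "y": 0, "z": 0, "ax": 0, "ay": 0, "az": 0.5}

```text
t: 35.05
ee_pos: [0.6392, 0.0051, 0.1246]
orientation: [1.0, 0.028, -0.0, -0.0]
wrist_force: [0.3, -0.3, -7.3]
grip_width: 0.564
grip_force: 85.0
```

Emit:
carry_out:
  commands:
    - {"x": 0, "y": 0, "z": 0, "ax": 0, "ay": 0, "az": 0}
    - {"x": 0, "y": 0, "z": 0, "ax": 0, "ay": 0, "az": 0}

```text
t: 35.25
ee_pos: [0.6393, 0.005, 0.1244]
orientation: [1.0, 0.031, 0.0, -0.0]
wrist_force: [0.3, 1.3, -6.9]
grip_width: 0.565
grip_force: 85.0
```

Run:
```python
from h import *
go(.4738,-.3406,.12,-86.9)
```

```text
t 35.25 p [639.3   5.  124.4] yaw -86.5 tilt 0.000 0.000 q7 -1.30 w 0.565 F [ 0.3  1.3 -6.9] | az 0.07 shift [-3.68  6.72  0.09]
```

Emit:
carry_out:
  commands:
    - {"x": -0.1, "y": 0.2, "z": 0, "ax": 0, "ay": 0, "az": 0.07}
    - {"x": -0.2, "y": 0.4, "z": 0, "ax": 0, "ay": 0, "az": 0}
    - {"x": -0.28, "y": 0.5, "z": 0, "ax": 0, "ay": 0, "az": 0}
    - {"x": -0.28, "y": 0.5, "z": 0, "ax": 0, "ay": 0, "az": 0}
    - {"x": -0.28, "y": 0.5, "z": 0, "ax": 0, "ay": 0, "az": 0}

```text
t: 35.75
ee_pos: [0.587, -0.1053, 0.1242]
orientation: [1.0, 0.026, 0.0, 0.0]
wrist_force: [0.0, -0.2, -7.2]
grip_width: 0.56
grip_force: 85.0
```

Emit:
carry_out:
  commands:
    - {"x": -0.28, "y": 0.5, "z": 0, "ax": 0, "ay": 0, "az": 0}
    - {"x": -0.28, "y": 0.5, "z": 0, "ax": 0, "ay": 0, "az": 0}
    - {"x": -0.28, "y": 0.5, "z": 0, "ax": 0, "ay": 0, "az": 0}
    - {"x": -0.28, "y": 0.5, "z": 0, "ax": 0, "ay": 0, "az": 0}
    - {"x": -0.28, "y": 0.5, "z": 0, "ax": 0, "ay": 0, "az": 0}

```text
t: 36.25
ee_pos: [0.5233, -0.2337, 0.1244]
orientation: [1.0, 0.026, 0.0, 0.0]
wrist_force: [1.5, -0.9, -8.7]
grip_width: 0.56
grip_force: 85.0
```

Emit:
carry_out:
  commands:
    - {"x": -0.28, "y": 0.5, "z": 0, "ax": 0, "ay": 0, "az": 0}
    - {"x": -0.28, "y": 0.5, "z": 0, "ax": 0, "ay": 0, "az": 0}
    - {"x": -0.28, "y": 0.5, "z": 0, "ax": 0, "ay": 0, "az": 0}
    - {"x": -0.2, "y": 0.4, "z": 0, "ax": 0, "ay": 0, "az": 0}
    - {"x": -0.1, "y": 0.22, "z": 0, "ax": 0, "ay": 0, "az": 0}

```text
t: 36.75
ee_pos: [0.4707, -0.344, 0.1246]
orientation: [1.0, 0.024, -0.0, 0.001]
wrist_force: [-0.9, 0.2, -6.6]
grip_width: 0.564
grip_force: 85.0
```

Emit:
carry_out:
  commands:
    - {"x": 0, "y": 0, "z": 0, "ax": 0, "ay": 0, "az": 0}
    - {"x": 0, "y": 0, "z": 0, "ax": 0, "ay": 0, "az": 0}
    - {"x": 0, "y": 0, "z": 0, "ax": 0, "ay": 0, "az": 0}

```text
t: 37.05
ee_pos: [0.4743, -0.3386, 0.1238]
orientation: [1.0, 0.027, 0.0, -0.001]
wrist_force: [1.1, 0.8, -8.0]
grip_width: 0.562
grip_force: 85.0
```

Run:
```python
from h import *
go(.4738,-.3406,.03,-86.9)
C=cam("wrist");w=r.capture("wrist")
h=cv2.cvtColor(w,cv2.COLOR_RGB2HSV).astype(int)
cs=np.array([[x,y] for x,y in((-.125,-.045),(-.125,.045),(.125,.045),(.125,-.045))]);a=np.radians(3.1);Rm=np.array([[np.cos(a),-np.sin(a)],[np.sin(a),np.cos(a)]])
P=cs@Rm.T+[.4738,-.3406];q=proj(C,np.c_[P,np.full(4,.012)]);print("pred corners",q.round(0).tolist())
v=np.clip(w[:,:,::-1].astype(int)*1.4,0,255).astype(np.uint8)
cv2.imwrite("pics/w11.png",v)
```

```text
t 37.05 p [ 474.3 -338.6  123.8] yaw -86.9 tilt 0.000 0.001 q7 -0.65 w 0.562 F [ 1.1  0.8 -8. ] | az 0.01 shift [-0.01  0.04  1.88]
pred corners [[361.0, 295.0], [282.0, 294.0], [271.0, 51.0], [374.0, 51.0]]
```

Run:
```python
from h import *
w=cv2.imread("pics/w11.png");h=cv2.cvtColor(cv2.GaussianBlur(w,(3,3),0),cv2.COLOR_BGR2HSV).astype(int)
for y in(45,60,75,90,110,130,150):print(y,[ (x,h[y,x,0],h[y,x,1],h[y,x,2]) for x in list(range(266,280,2))+list(range(364,382,2))])
for x in(285,362):print(x,[(y,h[y,x,1],h[y,x,2]) for y in range(42,80,2)])
for x in(300,320,340):print("stone",x,[(y,h[y,x,1],h[y,x,2]) for y in range(40,100,3)])
```

```text
45 [(266, np.int64(21), np.int64(24), np.int64(225)), (268, np.int64(23), np.int64(23), np.int64(223)), (270, np.int64(23), np.int64(24), np.int64(223)), (272, np.int64(23), np.int64(23), np.int64(222)), (274, np.int64(21), np.int64(24), np.int64(221)), (276, np.int64(21), np.int64(24), np.int64(220)), (278, np.int64(23), np.int64(23), np.int64(222)), (364, np.int64(23), np.int64(25), np.int64(228)), (366, np.int64(23), np.int64(24), np.int64(227)), (368, np.int64(23), np.int64(22), np.int64(230)), (370, np.int64(22), np.int64(23), np.int64(245)), (372, np.int64(21), np.int64(23), np.int64(250)), (374, np.int64(22), np.int64(23), np.int64(251)), (376, np.int64(23), np.int64(22), np.int64(251)), (378, np.int64(22), np.int64(23), np.int64(248)), (380, np.int64(22), np.int64(23), np.int64(250))]
60 [(266, np.int64(93), np.int64(16), np.int64(142)), (268, np.int64(93), np.int64(18), np.int64(143)), (270, np.int64(93), np.int64(16), np.int64(142)), (272, np.int64(93), np.int64(16), np.int64(142)), (274, np.int64(93), np.int64(16), np.int64(142)), (276, np.int64(93), np.int64(16), np.int64
[... 7300 characters left out ...]
[(40, np.int64(23), np.int64(228)), (43, np.int64(22), np.int64(220)), (46, np.int64(23), np.int64(230)), (49, np.int64(24), np.int64(226)), (52, np.int64(45), np.int64(171)), (55, np.int64(11), np.int64(114)), (58, np.int64(16), np.int64(142)), (61, np.int64(16), np.int64(142)), (64, np.int64(14), np.int64(142)), (67, np.int64(16), np.int64(142)), (70, np.int64(16), np.int64(141)), (73, np.int64(16), np.int64(142)), (76, np.int64(16), np.int64(141)), (79, np.int64(18), np.int64(142)), (82, np.int64(18), np.int64(143)), (85, np.int64(18), np.int64(141)), (88, np.int64(20), np.int64(142)), (91, np.int64(16), np.int64(142)), (94, np.int64(16), np.int64(142)), (97, np.int64(16), np.int64(142))]
```

View pics/w11.png

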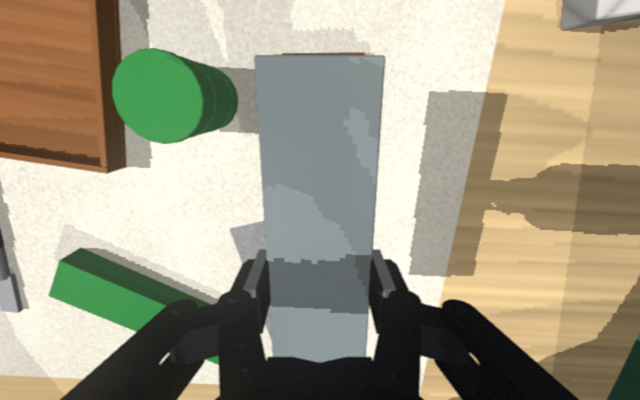

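The stone is held level over the holder and hides it. Its far end spans (255..384, 56), with the far stop's edge just showing at (282..365, 53). No more viewing from here, only numeric checks.

Run:
```python
from h import *
go(.4738,-.3406,.03,-86.9)
o=r.observe();p=np.array(o["ee_pos"]);C=cam("wrist")
a=np.radians(3.1);ux=np.array([np.cos(a),np.sin(a)]);uy=np.array([-ux[1],ux[0]])
loc=lambda X,c:np.c_[(X[:,:2]-c)@ux,(X[:,:2]-c)@uy]*1000
S=ray(C,[(256,55.5),(384,55.5),(269,245),(372,245)],p[2]+.0545);print("stone corners rel TCP",loc(S,p[:2]).round(1).tolist())
hc=np.array([.4738,-.3406])
w=cv2.imread("pics/w11.png");h=cv2.cvtColor(w,cv2.COLOR_BGR2HSV).astype(int)
rows=[]
for x in range(286,364,6):
    col=h[44:56,x,2].astype(float);i=np.argmax(col<205);rows.append((x,44+i-1+(col[i-1]-205)/(col[i-1]-col[i]+1e-6)))
E_=ray(C,rows,.022);print("stop outer edge rel holder",loc(E_,hc).round(1)[[0,3,6,9,12]].tolist())
print("stop ends row53",[ (x,h[53,x,1]) for x in list(range(274,290,2))+list(range(358,374,2))])
# top view, current: holder visible near end?
print(loc(ray(C,[(282,53),(365,53)],.022),hc).round(1).tolist())
```

```text
t 37.10 p [ 474.3 -338.7  123.8] yaw -86.8 tilt 0.000 0.001 q7 -0.65 w 0.560 F [ 0.3  0.5 -7.2] | az 0.01 shift [-0.01  0.04  1.88]
stone corners rel TCP [[99.3, 24.1], [99.4, -23.4], [21.3, 23.3], [21.4, -23.5]]
stop outer edge rel holder [[122.6, 30.7], [122.5, 15.5], [122.9, 0.4], [123.1, -14.7], [123.1, -29.8]]
stop ends row53 [(274, np.int64(34)), (276, np.int64(32)), (278, np.int64(32)), (280, np.int64(32)), (282, np.int64(42)), (284, np.int64(49)), (286, np.int64(52)), (288, np.int64(52)), (358, np.int64(83)), (360, np.int64(82)), (362, np.int64(81)), (364, np.int64(82)), (366, np.int64(79)), (368, np.int64(78)), (370, np.int64(77)), (372, np.int64(66))]
[[121.8, 34.1], [121.8, -35.7]]
```

Emit:
carry_out:
  commands:
    - {"x": -0.03, "y": 0.04, "z": 0.2, "ax": 0, "ay": 0, "az": 0}
    - {"x": 0, "y": 0, "z": 0.5, "ax": 0, "ay": 0, "az": 0}
    - {"x": 0, "y": 0, "z": 0.6, "ax": 0, "ay": 0, "az": 0}
    - {"x": 0, "y": 0, "z": 0.6, "ax": 0, "ay": 0, "az": 0}
    - {"x": 0, "y": 0, "z": 0.4, "ax": 0, "ay": 0, "az": 0}

```text
t: 37.6
ee_pos: [0.471, -0.3409, 0.0061]
orientation: [1.0, 0.027, -0.001, -0.001]
wrist_force: [0.3, -0.3, -7.0]
grip_width: 0.562
grip_force: 84.8
```

Emit:
carry_out:
  commands:
    - {"x": 0, "y": 0, "z": 0.1, "ax": 0, "ay": 0, "az": 0}
    - {"x": 0, "y": 0, "z": 0, "ax": 0, "ay": 0, "az": 0}
    - {"x": 0, "y": 0, "z": 0, "ax": 0, "ay": 0, "az": 0}

```text
t: 37.9
ee_pos: [0.4728, -0.3433, 0.0049]
orientation: [1.0, 0.026, 0.001, 0.001]
wrist_force: [0.1, 0.0, -6.3]
grip_width: 0.566
grip_force: 84.9
```

Run:
```python
from h import *
go(.4728,-.3406,-.0125,-86.9)
w=r.capture("wrist");cv2.imwrite("pics/w12.png",w[:,:,::-1]);C=cam("wrist")
h=cv2.cvtColor(w,cv2.COLOR_RGB2HSV).astype(int)
a=np.radians(3.1);ux=np.array([np.cos(a),np.sin(a)]);uy=np.array([-ux[1],ux[0]]);hc=np.array([.4728,-.3406])
Q=lambda x,y,z:proj(C,np.r_[hc+x*ux+y*uy,z])[0].round(0).tolist()
print("stop outer/inner, board",Q(.125,0,.022),Q(.108,0,.022),Q(.108,0,.012),Q(.1,0,.05),"sides",Q(.05,.045,.012),Q(.05,-.045,.012),Q(.05,.025,.05))
x=318;print([(y,*h[y,x]) for y in range(0,140,3)])
y=int(Q(.05,.045,.012)[1]);print(y,[(x,*h[y,x]) for x in range(220,430,4)])
```

```text
t 37.90 p [ 472.8 -343.3    4.9] yaw -87.0 tilt 0.001 -0.001 q7 -0.56 w 0.566 F [ 0.1  0.  -6.3] | az -0.01 shift [ 0.   -0.05  0.35]
stop outer/inner, board [314.0, 6.0] [314.0, 47.0] [314.0, 50.0] [313.0, 57.0] sides [237.0, 162.0] [393.0, 162.0] [259.0, 178.0]
[(0, np.int64(22), np.int64(25), np.int64(153)), (3, np.int64(20), np.int64(25), np.int64(153)), (6, np.int64(22), np.int64(25), np.int64(154)), (9, np.int64(22), np.int64(26), np.int64(145)), (12, np.int64(9), np.int64(108), np.int64(64)), (15, np.int64(10), np.int64(109), np.int64(63)), (18, np.int64(11), np.int64(109), np.int64(63)), (21, np.int64(9), np.int64(114), np.int64(65)), (24, np.int64(9), np.int64(116), np.int64(66)), (27, np.int64(10), np.int64(114), np.int64(67)), (30, np.int64(9), np.int64(116), np.int64(66)), (33, np.int64(9), np.int64(118), np.int64(65)), (36, np.int64(10), np.int64(116), np.int64(64)), (39, np.int64(11), np.int64(117), np.int64(63)), (42, np.int64(10), np.int64(116), np.int64(64)), (45, np.int64(9), np.int64(124), np.int64(66)), (48, np.int64(9), np.int64(102), np.int64(40)), (51, np.int64
[... 3390 characters left out ...]
376, np.int64(90), np.int64(18), np.int64(100)), (380, np.int64(17), np.int64(101), np.int64(104)), (384, np.int64(17), np.int64(100), np.int64(99)), (388, np.int64(17), np.int64(98), np.int64(101)), (392, np.int64(16), np.int64(101), np.int64(106)), (396, np.int64(20), np.int64(26), np.int64(117)), (400, np.int64(20), np.int64(27), np.int64(115)), (404, np.int64(22), np.int64(24), np.int64(116)), (408, np.int64(21), np.int64(23), np.int64(111)), (412, np.int64(22), np.int64(24), np.int64(118)), (416, np.int64(22), np.int64(24), np.int64(119)), (420, np.int64(21), np.int64(21), np.int64(119)), (424, np.int64(22), np.int64(23), np.int64(122)), (428, np.int64(22), np.int64(24), np.int64(118))]
```

Emit:
carry_out:
  commands:
    - {"x": 0, "y": -0.02, "z": 0.1, "ax": 0, "ay": 0, "az": 0}
    - {"x": 0, "y": 0, "z": 0.1, "ax": 0, "ay": 0, "az": 0}
    - {"x": 0, "y": 0, "z": 0, "ax": 0, "ay": 0, "az": 0}
    - {"x": 0, "y": 0, "z": 0, "ax": 0, "ay": 0, "az": 0}

```text
t: 38.35
ee_pos: [0.4717, -0.3415, -0.0061]
orientation: [1.0, 0.026, -0.0, -0.0]
wrist_force: [-0.5, -0.6, -7.5]
grip_width: 0.562
grip_force: 84.9
```

Run:
```python
from h import *
go(.4728,-.3423,-.0125,-86.9)
w=r.capture("wrist");C=cam("wrist");o=r.observe();p=np.array(o["ee_pos"]);M=R.from_quat(o["orientation"]).as_matrix()
S=cv2.cvtColor(w,cv2.COLOR_RGB2HSV)[...,1].astype(float)
L,Rr,sl,sr=[],[],[],[]
for y in range(70,211,14):
    s=S[y]>62
    xs=np.where(s[200:440])[0]+200
    lo=xs[xs<310];hi=xs[xs>330]
    if len(lo) and len(hi): L.append((lo.min()-.5,y));Rr.append((hi.max()+.5,y));sl.append((lo.max()+.5,y));sr.append((hi.min()-.5,y))
for n,q,z in(("bL",L,.012),("bR",Rr,.012),("sL",sl,p[2]+.0545),("sR",sr,p[2]+.0545)):
    X=(ray(C,q,z)-p)@M; k=np.polyfit(X[:,0],X[:,1],1);res=X[:,1]-np.polyval(k,X[:,0])
    print(n,"ang deg %.2f  lateral at x=0: %.1f mm, mean %.1f, rms %.1f"%(np.degrees(k[0]),k[1]*1000,X[:,1].mean()*1000,res.std()*1000),(X[[0,-1],0]*1000).round(0))
```

```text
t 38.35 p [ 471.7 -341.5   -6.1] yaw -87.0 tilt -0.000 0.000 q7 -0.55 w 0.562 F [-0.5 -0.6 -7.5] | az -0.02 shift [0.02 0.02 0.13]
bL ang deg -0.73  lateral at x=0: -43.0 mm, mean -43.8, rms 0.1 [98. 25.]
bR ang deg -0.79  lateral at x=0: 45.1 mm, mean 44.2, rms 0.1 [98. 25.]
sL ang deg -0.04  lateral at x=0: -25.1 mm, mean -25.2, rms 0.1 [94. 38.]
sR ang deg 0.13  lateral at x=0: 23.6 mm, mean 23.7, rms 0.1 [94. 38.]
```

Emit:
carry_out:
  commands:
    - {"x": 0.02, "y": 0.03, "z": 0, "ax": 0, "ay": 0, "az": -0.13}
    - {"x": 0, "y": 0, "z": 0.06, "ax": 0, "ay": 0, "az": 0}
    - {"x": 0, "y": 0, "z": 0, "ax": 0, "ay": 0, "az": 0}
    - {"x": 0, "y": 0, "z": 0, "ax": 0, "ay": 0, "az": 0}

```text
t: 38.8
ee_pos: [0.4727, -0.343, -0.0092]
orientation: [0.999, 0.033, -0.0, -0.0]
wrist_force: [-0.1, 0.8, -6.4]
grip_width: 0.559
grip_force: 85.0
```

```bash
cat > m.py <<'E'
from h import *
def meas(ztop):
    w=r.capture("wrist");C=cam("wrist");o=r.observe();p=np.array(o["ee_pos"]);M=R.from_quat(o["orientation"]).as_matrix()
    hs=cv2.cvtColor(w,cv2.COLOR_RGB2HSV).astype(float);S=hs[...,1];V=hs[...,2]
    L,Rr,sl,sr=[],[],[],[]
    for y in range(70,211,14):
        xs=np.where(S[y,180:460]>62)[0]+180
        lo=xs[xs<310];hi=xs[xs>330]
        if len(lo) and len(hi): L.append((lo.min()-.5,y));Rr.append((hi.max()+.5,y));sl.append((lo.max()+.5,y));sr.append((hi.min()-.5,y))
    for n,q,z in(("bL",L,.012),("bR",Rr,.012),("sL",sl,ztop),("sR",sr,ztop)):
        X=(ray(C,q,z)-p)@M;k=np.polyfit(X[:,0],X[:,1],1)
        print(n,"ang %.2f lat0 %.1f"%(np.degrees(k[0]),k[1]*1000))
    for c in(300,320,340):
        print(c,[(y,int(S[y,c]),int(V[y,c])) for y in range(0,80) if abs(S[y+1,c]-S[y,c])>18 or abs(V[y+1,c]-V[y,c])>15])
    f=lambda X,Z:proj(C,p+M@np.array([X,0,0])+[0,0,Z-p[2]])[0][1]
    print("rows: stop inner top .108",round(f(.108,.022),1),"stone end .1",round(f(.1,ztop),1),"outer",round(f(.125,.022),1))
E
python3 - <<'E'
from m import *
go(.4722,-.343,-.0125,-86.1)
meas(np.array(r.observe()["ee_pos"])[2]+.0545)
E
```

```text
t 38.80 p [ 472.7 -343.    -9.2] yaw -86.2 tilt -0.000 0.000 q7 -0.53 w 0.559 F [-0.1  0.8 -6.4] | az -0.02 shift [-0.01 -0.    0.07]
bL ang 0.04 lat0 -44.6
bR ang 0.10 lat0 43.3
sL ang -0.06 lat0 -25.1
sR ang 0.44 lat0 23.3
300 [(0, 59, 103), (1, 96, 72), (42, 130, 53), (45, 83, 34), (46, 107, 55), (49, 106, 106), (54, 98, 140)]
320 [(0, 64, 100), (1, 96, 74), (42, 125, 55), (43, 117, 35), (45, 87, 35), (46, 107, 81), (54, 100, 140), (55, 54, 103)]
340 [(0, 45, 126), (1, 72, 85), (42, 123, 54), (44, 114, 29), (45, 85, 33), (46, 102, 55), (47, 102, 85), (48, 106, 108), (54, 101, 137), (55, 53, 102)]
rows: stop inner top .108 41.1 stone end .1 53.6 outer -4.4
```

Stone and holder agree to about 0.5 mm and 0.1°. Lowering to contact.

Emit:
carry_out:
  commands:
    - {"x": 0, "y": 0, "z": 0.03, "ax": 0, "ay": 0, "az": 0}
    - {"x": 0, "y": 0, "z": 0, "ax": 0, "ay": 0, "az": 0}

```text
t: 39.05
ee_pos: [0.4729, -0.343, -0.0107]
orientation: [0.999, 0.033, -0.0, -0.0]
wrist_force: [0.3, 0.8, -6.8]
grip_width: 0.565
grip_force: 85.0
```

Emit:
carry_out:
  commands:
    - {"x": 0, "y": 0, "z": 0.03, "ax": 0, "ay": 0, "az": 0}
    - {"x": 0, "y": 0, "z": 0, "ax": 0, "ay": 0, "az": 0}

```text
t: 39.25
ee_pos: [0.473, -0.3431, -0.012]
orientation: [0.999, 0.033, 0.0, 0.0]
wrist_force: [1.4, -0.2, -6.9]
grip_width: 0.564
grip_force: 85.0
```

Emit:
carry_out:
  commands:
    - {"x": 0, "y": 0, "z": 0.02, "ax": 0, "ay": 0, "az": 0}
    - {"x": 0, "y": 0, "z": 0, "ax": 0, "ay": 0, "az": 0}

```text
t: 39.45
ee_pos: [0.4731, -0.3431, -0.0121]
orientation: [0.999, 0.033, 0.0, -0.0]
wrist_force: [-2.3, 1.6, 4.4]
grip_width: 0.56
grip_force: 86.3
```

Contact (+4.4 N). Releasing gently and rising.

Emit:
carry_out:
  commands:
    - {"x": 0, "y": 0, "z": 0, "ax": 0, "ay": 0, "az": 0}
    - {"x": 0, "y": 0, "z": 0, "ax": 0, "ay": 0, "az": 0}
    - {"x": 0, "y": 0, "z": 0, "ax": 0, "ay": 0, "az": 0}
    - {"x": 0, "y": 0, "z": 0, "ax": 0, "ay": 0, "az": 0}
    - {"x": 0, "y": 0, "z": 0, "ax": 0, "ay": 0, "az": 0}
  fingers: 66

```text
t: 39.95
ee_pos: [0.4731, -0.3432, -0.013]
orientation: [0.999, 0.033, 0.0, 0.0]
wrist_force: [-0.2, -0.1, -0.6]
grip_width: 0.775
grip_force: 0.0
```

Run:
```python
from m import *
go(.4722,-.343,-.0125,-86.1)
meas(.042)
```

```text
t 39.95 p [ 473.1 -343.2  -13. ] yaw -86.2 tilt 0.000 -0.000 q7 -0.53 w 0.775 F [-0.2 -0.1 -0.6] | az -0.02 shift [-0.02 -0.01 -0.01]
bL ang 0.13 lat0 -44.8
bR ang 0.15 lat0 43.1
sL ang -0.09 lat0 -25.0
sR ang -0.03 lat0 24.1
300 [(41, 125, 61), (44, 109, 28), (45, 104, 49), (48, 102, 90), (49, 106, 106), (53, 106, 147), (54, 85, 123)]
320 [(16, 153, 60), (41, 132, 60), (44, 104, 27), (45, 108, 64), (46, 107, 122), (53, 107, 145), (54, 88, 122)]
340 [(41, 130, 61), (45, 97, 42), (46, 106, 72), (47, 103, 104), (53, 105, 143), (54, 84, 121)]
rows: stop inner top .108 39.5 stone end .1 53.5 outer -7.5
```

Emit:
carry_out:
  commands:
    - {"x": 0, "y": 0, "z": -0.1, "ax": 0, "ay": 0, "az": 0}
    - {"x": 0, "y": 0, "z": -0.3, "ax": 0, "ay": 0, "az": 0}
    - {"x": 0, "y": 0, "z": -0.5, "ax": 0, "ay": 0, "az": 0}
    - {"x": 0, "y": 0, "z": -0.6, "ax": 0, "ay": 0, "az": 0}
    - {"x": 0, "y": 0, "z": -0.6, "ax": 0, "ay": 0, "az": 0}

```text
t: 40.5
ee_pos: [0.4728, -0.3433, 0.0941]
orientation: [0.999, 0.033, 0.0, 0.0]
wrist_force: [1.2, -0.5, -0.0]
grip_width: 0.775
grip_force: 0.0
```

Emit:
carry_out:
  commands:
    - {"x": 0, "y": 0, "z": -0.6, "ax": 0, "ay": 0, "az": 0}
    - {"x": 0, "y": 0, "z": -0.6, "ax": 0, "ay": 0, "az": 0}
    - {"x": 0, "y": 0, "z": 0, "ax": 0, "ay": 0, "az": -0.5}
    - {"x": 0, "y": 0, "z": 0, "ax": 0, "ay": 0, "az": -1}
    - {"x": 0, "y": 0, "z": 0, "ax": 0, "ay": 0, "az": -1}

```text
t: 41.0
ee_pos: [0.4732, -0.3433, 0.1538]
orientation: [0.986, 0.165, 0.001, 0.001]
wrist_force: [0.0, -0.5, -0.7]
grip_width: 0.771
grip_force: 0.0
```

Emit:
carry_out:
  commands:
    - {"x": 0, "y": 0, "z": 0, "ax": 0, "ay": 0, "az": -1}
    - {"x": 0, "y": 0, "z": 0, "ax": 0, "ay": 0, "az": -1}
    - {"x": 0, "y": 0, "z": 0, "ax": 0, "ay": 0, "az": -1}
    - {"x": 0, "y": 0, "z": 0, "ax": 0, "ay": 0, "az": -1}
    - {"x": 0, "y": 0, "z": 0, "ax": 0, "ay": 0, "az": -1}

```text
t: 41.5
ee_pos: [0.4729, -0.3435, 0.1534]
orientation: [0.91, 0.415, 0.0, 0.001]
wrist_force: [-0.7, 0.1, -0.0]
grip_width: 0.776
grip_force: 0.0
```

Emit:
carry_out:
  commands:
    - {"x": 0, "y": 0, "z": 0, "ax": 0, "ay": 0, "az": -1}
    - {"x": 0, "y": 0, "z": 0, "ax": 0, "ay": 0, "az": -1}
    - {"x": 0, "y": 0, "z": 0, "ax": 0, "ay": 0, "az": -1}
    - {"x": 0, "y": 0, "z": 0, "ax": 0, "ay": 0, "az": -1}
    - {"x": 0, "y": 0, "z": 0, "ax": 0, "ay": 0, "az": -1}

```text
t: 42.0
ee_pos: [0.4728, -0.3436, 0.1534]
orientation: [0.772, 0.636, -0.0, 0.001]
wrist_force: [-0.7, 0.4, -0.0]
grip_width: 0.773
grip_force: 0.0
```

Run:
```python
from h import *
go(.4104,.327,.16,-5.8)
```

```text
t 42.00 p [ 472.8 -343.6  153.4] yaw -11.0 tilt 0.001 -0.001 q7 0.52 w 0.773 F [-0.7  0.4 -0. ] | az -0.87 shift [13.22 -2.6  -0.13]
```

Emit:
carry_out:
  commands:
    - {"x": 0, "y": 0, "z": -0.2, "ax": 0, "ay": 0, "az": -0.87}
    - {"x": 0.3, "y": 0, "z": 0, "ax": 0, "ay": 0, "az": 0}
    - {"x": 0.5, "y": -0.1, "z": 0, "ax": 0, "ay": 0, "az": 0}
    - {"x": 0.6, "y": -0.12, "z": 0, "ax": 0, "ay": 0, "az": 0}
    - {"x": 0.6, "y": -0.12, "z": 0, "ax": 0, "ay": 0, "az": 0}
  fingers: 76

```text
t: 42.5
ee_pos: [0.4662, -0.2399, 0.1623]
orientation: [0.744, 0.668, 0.0, 0.0]
wrist_force: [1.1, 0.0, -0.1]
grip_width: 0.887
grip_force: 0.0
```

Emit:
carry_out:
  commands:
    - {"x": 0.6, "y": -0.12, "z": 0, "ax": 0, "ay": 0, "az": 0}
    - {"x": 0.6, "y": -0.12, "z": 0, "ax": 0, "ay": 0, "az": 0}
    - {"x": 0.6, "y": -0.12, "z": 0, "ax": 0, "ay": 0, "az": 0}
    - {"x": 0.6, "y": -0.12, "z": 0, "ax": 0, "ay": 0, "az": 0}
    - {"x": 0.6, "y": -0.12, "z": 0, "ax": 0, "ay": 0, "az": 0}

```text
t: 43.0
ee_pos: [0.4518, -0.0874, 0.1625]
orientation: [0.744, 0.668, 0.0, 0.0]
wrist_force: [1.0, 0.1, 0.2]
grip_width: 0.888
grip_force: 0.0
```

Emit:
carry_out:
  commands:
    - {"x": 0.6, "y": -0.12, "z": 0, "ax": 0, "ay": 0, "az": 0}
    - {"x": 0.6, "y": -0.12, "z": 0, "ax": 0, "ay": 0, "az": 0}
    - {"x": 0.6, "y": -0.12, "z": 0, "ax": 0, "ay": 0, "az": 0}
    - {"x": 0.6, "y": -0.12, "z": 0, "ax": 0, "ay": 0, "az": 0}
    - {"x": 0.6, "y": -0.12, "z": 0, "ax": 0, "ay": 0, "az": 0}

```text
t: 43.5
ee_pos: [0.4374, 0.0647, 0.1625]
orientation: [0.744, 0.668, 0.0, 0.0]
wrist_force: [0.2, 0.3, -0.0]
grip_width: 0.889
grip_force: 0.0
```

Emit:
carry_out:
  commands:
    - {"x": 0.6, "y": -0.12, "z": 0, "ax": 0, "ay": 0, "az": 0}
    - {"x": 0.6, "y": -0.12, "z": 0, "ax": 0, "ay": 0, "az": 0}
    - {"x": 0.6, "y": -0.12, "z": 0, "ax": 0, "ay": 0, "az": 0}
    - {"x": 0.6, "y": -0.12, "z": 0, "ax": 0, "ay": 0, "az": 0}
    - {"x": 0.6, "y": -0.12, "z": 0, "ax": 0, "ay": 0, "az": 0}

```text
t: 44.0
ee_pos: [0.4231, 0.2168, 0.1625]
orientation: [0.744, 0.668, 0.0, 0.0]
wrist_force: [0.6, -0.1, 0.5]
grip_width: 0.891
grip_force: 0.0
```

Emit:
carry_out:
  commands:
    - {"x": 0.5, "y": -0.1, "z": 0, "ax": 0, "ay": 0, "az": 0}
    - {"x": 0.5, "y": 0, "z": 0, "ax": 0, "ay": 0, "az": 0}
    - {"x": 0.3, "y": 0, "z": 0, "ax": 0, "ay": 0, "az": 0}
    - {"x": 0, "y": 0, "z": 0, "ax": 0, "ay": 0, "az": 0}
    - {"x": 0, "y": 0, "z": 0, "ax": 0, "ay": 0, "az": 0}

```text
t: 44.5
ee_pos: [0.4256, 0.2794, 0.1619]
orientation: [0.743, 0.669, -0.0, 0.0]
wrist_force: [0.2, -1.1, -0.5]
grip_width: 0.887
grip_force: 0.0
```

Run:
```python
from h import *
go(.4104,.327,.0255,-5.8)
```

```text
t 44.50 p [425.6 279.4 161.9] yaw -6.0 tilt -0.000 -0.001 q7 -0.76 w 0.887 F [ 0.2 -1.1 -0.5] | az -0.04 shift [ 0.92 -0.4   2.73]
```

Emit:
carry_out:
  commands:
    - {"x": 0.4, "y": -0.2, "z": 0, "ax": 0, "ay": 0, "az": -0.04}
    - {"x": 0.4, "y": -0.2, "z": 0, "ax": 0, "ay": 0, "az": 0}
    - {"x": 0.12, "y": 0, "z": 0, "ax": 0, "ay": 0, "az": 0}
    - {"x": 0, "y": 0, "z": 0.4, "ax": 0, "ay": 0, "az": 0}
    - {"x": 0, "y": 0, "z": 0.5, "ax": 0, "ay": 0, "az": 0}

```text
t: 45.0
ee_pos: [0.4126, 0.3271, 0.1177]
orientation: [0.742, 0.67, 0.001, 0.001]
wrist_force: [1.0, -0.4, -0.7]
grip_width: 0.889
grip_force: 0.0
```

Emit:
carry_out:
  commands:
    - {"x": 0, "y": 0, "z": 0.4, "ax": 0, "ay": 0, "az": 0}
    - {"x": 0, "y": 0, "z": 0, "ax": 0, "ay": 0, "az": 0}
    - {"x": 0, "y": 0, "z": 0, "ax": 0, "ay": 0, "az": 0}

```text
t: 45.3
ee_pos: [0.4113, 0.3266, 0.0971]
orientation: [0.742, 0.67, -0.001, 0.0]
wrist_force: [0.7, 0.3, 0.7]
grip_width: 0.888
grip_force: 0.0
```

Run:
```python
from h import *
go(.4104,.327,.0255,-5.8)
```

```text
t 45.30 p [411.3 326.6  97.1] yaw -5.9 tilt -0.000 -0.001 q7 -0.87 w 0.888 F [0.7 0.3 0.7] | az -0.01 shift [ 0.01 -0.02  1.43]
```

Emit:
carry_out:
  commands:
    - {"x": 0, "y": -0.02, "z": 0.4, "ax": 0, "ay": 0, "az": 0}
    - {"x": 0, "y": 0, "z": 0.4, "ax": 0, "ay": 0, "az": 0}
    - {"x": 0, "y": 0, "z": 0.4, "ax": 0, "ay": 0, "az": 0}
    - {"x": 0, "y": 0, "z": 0.22, "ax": 0, "ay": 0, "az": 0}
    - {"x": 0, "y": 0, "z": 0, "ax": 0, "ay": 0, "az": 0}

```text
t: 45.8
ee_pos: [0.4097, 0.3275, 0.0257]
orientation: [0.742, 0.67, -0.001, 0.0]
wrist_force: [-0.6, -0.6, 0.6]
grip_width: 0.89
grip_force: 0.0
```

Emit:
carry_out:
  commands:
    - {"x": 0, "y": 0, "z": 0, "ax": 0, "ay": 0, "az": 0}
    - {"x": 0, "y": 0, "z": 0, "ax": 0, "ay": 0, "az": 0}
    - {"x": 0, "y": 0, "z": 0, "ax": 0, "ay": 0, "az": 0}
    - {"x": 0, "y": 0, "z": 0, "ax": 0, "ay": 0, "az": 0}
    - {"x": 0, "y": 0, "z": 0, "ax": 0, "ay": 0, "az": 0}
  fingers: 45
  grip_force: 50

```text
t: 46.3
ee_pos: [0.4105, 0.329, 0.0274]
orientation: [0.742, 0.671, 0.001, 0.0]
wrist_force: [-2.0, -0.8, 6.7]
grip_width: 0.688
grip_force: 53.5
```

Run:
```python
from h import *
go(.5589,-.0807,.0955,-5.8)
```

```text
t 46.30 p [410.5 329.   27.4] yaw -5.8 tilt 0.002 0.001 q7 -0.89 w 0.688 F [-2.  -0.8  6.7] | az 0.01 shift [-7.85  3.78 -1.36]
```

Emit:
carry_out:
  commands:
    - {"x": 0, "y": 0, "z": 0, "ax": 0, "ay": 0, "az": 0}
    - {"x": 0, "y": 0, "z": 0, "ax": 0, "ay": 0, "az": 0}

```text
t: 46.5
ee_pos: [0.4105, 0.329, 0.0274]
orientation: [0.742, 0.671, 0.001, 0.0]
wrist_force: [-1.5, -0.1, 6.8]
grip_width: 0.684
grip_force: 53.5
```

Emit:
carry_out:
  commands:
    - {"x": 0, "y": 0, "z": -0.1, "ax": 0, "ay": 0, "az": 0}
    - {"x": 0, "y": 0, "z": -0.4, "ax": 0, "ay": 0, "az": 0}
    - {"x": 0, "y": 0, "z": -0.5, "ax": 0, "ay": 0, "az": 0}
    - {"x": 0, "y": 0, "z": -0.5, "ax": 0, "ay": 0, "az": 0}
    - {"x": -0.2, "y": 0.1, "z": 0, "ax": 0, "ay": 0, "az": 0}

```text
t: 47.0
ee_pos: [0.4153, 0.321, 0.1044]
orientation: [0.741, 0.672, 0.004, -0.0]
wrist_force: [1.1, 0.3, -3.1]
grip_width: 0.686
grip_force: 54.8
```

Emit:
carry_out:
  commands:
    - {"x": -0.5, "y": 0.24, "z": 0, "ax": 0, "ay": 0, "az": 0}
    - {"x": -0.5, "y": 0.24, "z": 0, "ax": 0, "ay": 0, "az": 0}
    - {"x": -0.5, "y": 0.24, "z": 0, "ax": 0, "ay": 0, "az": 0}
    - {"x": -0.5, "y": 0.24, "z": 0, "ax": 0, "ay": 0, "az": 0}
    - {"x": -0.5, "y": 0.24, "z": 0, "ax": 0, "ay": 0, "az": 0}

```text
t: 47.5
ee_pos: [0.4603, 0.1848, 0.0998]
orientation: [0.742, 0.67, -0.001, -0.0]
wrist_force: [0.4, 0.1, -3.4]
grip_width: 0.688
grip_force: 54.8
```

Emit:
carry_out:
  commands:
    - {"x": -0.5, "y": 0.24, "z": 0, "ax": 0, "ay": 0, "az": 0}
    - {"x": -0.5, "y": 0.24, "z": 0, "ax": 0, "ay": 0, "az": 0}
    - {"x": -0.5, "y": 0.24, "z": 0, "ax": 0, "ay": 0, "az": 0}
    - {"x": -0.5, "y": 0.24, "z": 0, "ax": 0, "ay": 0, "az": 0}
    - {"x": -0.5, "y": 0.24, "z": 0, "ax": 0, "ay": 0, "az": 0}

```text
t: 48.0
ee_pos: [0.5071, 0.0547, 0.0998]
orientation: [0.742, 0.67, -0.001, -0.0]
wrist_force: [-0.1, -0.2, -3.3]
grip_width: 0.684
grip_force: 54.8
```

Emit:
carry_out:
  commands:
    - {"x": -0.5, "y": 0.24, "z": 0, "ax": 0, "ay": 0, "az": 0}
    - {"x": -0.5, "y": 0.24, "z": 0, "ax": 0, "ay": 0, "az": 0}
    - {"x": -0.5, "y": 0.24, "z": 0, "ax": 0, "ay": 0, "az": 0}
    - {"x": -0.5, "y": 0.24, "z": 0, "ax": 0, "ay": 0, "az": 0}
    - {"x": -0.4, "y": 0.2, "z": 0, "ax": 0, "ay": 0, "az": 0}

```text
t: 48.5
ee_pos: [0.5525, -0.0713, 0.0997]
orientation: [0.742, 0.67, -0.001, -0.0]
wrist_force: [-0.3, -0.2, -2.8]
grip_width: 0.687
grip_force: 54.8
```

Emit:
carry_out:
  commands:
    - {"x": -0.2, "y": 0.1, "z": 0, "ax": 0, "ay": 0, "az": 0}
    - {"x": 0, "y": 0, "z": 0, "ax": 0, "ay": 0, "az": 0}
    - {"x": 0, "y": 0, "z": 0, "ax": 0, "ay": 0, "az": 0}
    - {"x": 0, "y": 0, "z": 0, "ax": 0, "ay": 0, "az": 0}

```text
t: 48.9
ee_pos: [0.5569, -0.0768, 0.1006]
orientation: [0.741, 0.671, -0.0, -0.001]
wrist_force: [0.4, 0.5, -3.5]
grip_width: 0.681
grip_force: 54.8
```

Run:
```python
from h import *
go(.5585,-.0795,.026,-5.8)
```

```text
t 48.90 p [556.9 -76.8 100.6] yaw -5.6 tilt -0.001 0.001 q7 0.02 w 0.681 F [ 0.4  0.5 -3.5] | az 0.03 shift [-0.05  0.04  1.49]
```

Emit:
carry_out:
  commands:
    - {"x": -0.04, "y": 0.04, "z": 0.2, "ax": 0, "ay": 0, "az": 0}
    - {"x": 0, "y": 0, "z": 0.4, "ax": 0, "ay": 0, "az": 0}
    - {"x": 0, "y": 0, "z": 0.4, "ax": 0, "ay": 0, "az": 0}
    - {"x": 0, "y": 0, "z": 0.2, "ax": 0, "ay": 0, "az": 0}
    - {"x": 0, "y": 0, "z": 0.1, "ax": 0, "ay": 0, "az": 0}

```text
t: 49.4
ee_pos: [0.5583, -0.0802, 0.0345]
orientation: [0.741, 0.671, -0.001, -0.001]
wrist_force: [0.2, 0.8, -3.4]
grip_width: 0.685
grip_force: 54.7
```

Emit:
carry_out:
  commands:
    - {"x": 0, "y": 0, "z": 0, "ax": 0, "ay": 0, "az": 0}
    - {"x": 0, "y": 0, "z": 0, "ax": 0, "ay": 0, "az": 0}
    - {"x": 0, "y": 0, "z": 0, "ax": 0, "ay": 0, "az": 0}

```text
t: 49.7
ee_pos: [0.5603, -0.081, 0.0369]
orientation: [0.742, 0.671, 0.001, 0.001]
wrist_force: [-0.5, -0.2, -2.5]
grip_width: 0.688
grip_force: 54.7
```

Run:
```python
from h import *
go(.5589,-.0788,.0285,-5.8)
```

```text
t 49.70 p [560.3 -81.   36.9] yaw -5.8 tilt 0.002 -0.000 q7 0.03 w 0.688 F [-0.5 -0.2 -2.5] | az 0.01 shift [ 0.04 -0.03  0.17]
```

Emit:
carry_out:
  commands:
    - {"x": 0.04, "y": -0.03, "z": 0.1, "ax": 0, "ay": 0, "az": 0}
    - {"x": 0, "y": 0, "z": 0, "ax": 0, "ay": 0, "az": 0}
    - {"x": 0, "y": 0, "z": 0, "ax": 0, "ay": 0, "az": 0}

```text
t: 50.0
ee_pos: [0.5579, -0.0786, 0.0309]
orientation: [0.742, 0.671, -0.0, -0.0]
wrist_force: [0.2, -0.3, -3.1]
grip_width: 0.687
grip_force: 54.7
```

Emit:
carry_out:
  commands:
    - {"x": 0, "y": 0, "z": 0.03, "ax": 0, "ay": 0, "az": 0}
    - {"x": 0, "y": 0, "z": 0, "ax": 0, "ay": 0, "az": 0}

```text
t: 50.2
ee_pos: [0.5583, -0.0789, 0.0296]
orientation: [0.742, 0.671, 0.0, 0.0]
wrist_force: [-0.4, -0.2, -2.8]
grip_width: 0.686
grip_force: 54.8
```

Emit:
carry_out:
  commands:
    - {"x": 0, "y": 0, "z": 0.02, "ax": 0, "ay": 0, "az": 0}
    - {"x": 0, "y": 0, "z": 0, "ax": 0, "ay": 0, "az": 0}

```text
t: 50.4
ee_pos: [0.5584, -0.079, 0.0295]
orientation: [0.742, 0.671, 0.0, 0.0]
wrist_force: [-3.8, 0.5, 5.4]
grip_width: 0.688
grip_force: 55.4
```

Run:
```python
from h import *
go(.5589,-.0788,.0285,-5.8)
```

```text
t 50.40 p [558.4 -79.   29.5] yaw -5.8 tilt 0.000 -0.000 q7 0.03 w 0.688 F [-3.8  0.5  5.4] | az 0.00 shift [0.   0.01 0.02]
```

Emit:
carry_out:
  commands:
    - {"x": 0, "y": 0, "z": 0, "ax": 0, "ay": 0, "az": 0}
    - {"x": 0, "y": 0, "z": 0, "ax": 0, "ay": 0, "az": 0}
    - {"x": 0, "y": 0, "z": 0, "ax": 0, "ay": 0, "az": 0}
    - {"x": 0, "y": 0, "z": -0.1, "ax": 0, "ay": 0, "az": 0}
    - {"x": 0, "y": 0, "z": -0.3, "ax": 0, "ay": 0, "az": 0}
  fingers: 76

```text
t: 50.9
ee_pos: [0.5567, -0.0786, 0.0478]
orientation: [0.742, 0.671, -0.001, -0.001]
wrist_force: [-0.6, -0.5, 0.2]
grip_width: 0.891
grip_force: 0.0
```

Emit:
carry_out:
  commands:
    - {"x": 0, "y": 0, "z": -0.5, "ax": 0, "ay": 0, "az": 0}
    - {"x": 0, "y": 0, "z": -0.6, "ax": 0, "ay": 0, "az": 0}
    - {"x": 0, "y": 0, "z": -0.6, "ax": 0, "ay": 0, "az": 0}
    - {"x": 0, "y": 0, "z": -0.5, "ax": 0, "ay": 0, "az": 0}
    - {"x": 0.3, "y": 0, "z": 0, "ax": 0, "ay": 0, "az": 0}

```text
t: 51.4
ee_pos: [0.5628, -0.0667, 0.164]
orientation: [0.743, 0.669, 0.003, 0.004]
wrist_force: [-0.2, -0.8, 0.6]
grip_width: 0.892
grip_force: 0.0
```

Emit:
carry_out:
  commands:
    - {"x": 0.4, "y": 0, "z": 0, "ax": 0, "ay": 0, "az": 0}
    - {"x": 0, "y": 0, "z": 0, "ax": 0, "ay": 0, "az": 0}
    - {"x": 0, "y": 0, "z": 0, "ax": 0, "ay": 0, "az": 0}
    - {"x": 0, "y": 0, "z": 0, "ax": 0, "ay": 0, "az": 0}
  fingers: 52

```text
t: 51.8
ee_pos: [0.5612, -0.0447, 0.1583]
orientation: [0.742, 0.67, -0.0, -0.0]
wrist_force: [0.1, 0.2, -0.2]
grip_width: 0.609
grip_force: 0.0
```

Run:
```python
from h import *
go(.499,.3395,.16,-5.8)
C=cam("wrist");w=r.capture("wrist");cv2.imwrite("pics/w13.png",w[:,:,::-1])
def lid(im,C,X0):
    c=proj(C,X0)[0];s=5
    rim=proj(C,[(X0[0]+.03*np.cos(t),X0[1]+.03*np.sin(t),X0[2]) for t in np.linspace(0,6.283,40)])
    g=cv2.GaussianBlur(cv2.cvtColor(im,cv2.COLOR_RGB2GRAY),(3,3),0).astype(np.float32)
    out=[]
    for q in rim:
        ks=np.linspace(.8,1.2,61);P=(c+ks[:,None]*(q-c)).astype(np.float32)
        v=cv2.remap(g,P[:,0].reshape(1,-1).copy(),P[:,1].reshape(1,-1).copy(),cv2.INTER_LINEAR)[0]
        d=np.abs(np.gradient(v));i=d.argmax()
        if d[i]>1.5: out.append(P[i])
    e=cv2.fitEllipse(np.array(out));print(len(out),"ellipse",np.round(e[0],1),np.round(e[1],1),"->",(ray(C,e[0],X0[2])[0]*1000).round(1),"pred",c.round(1))
lid(w,C,(.5583,-.0805,.101))
```

```text
t 51.80 p [561.2 -44.7 158.3] yaw -5.8 tilt -0.001 -0.001 q7 -0.05 w 0.609 F [ 0.1  0.2 -0.2] | az 0.00 shift [ 7.52 -2.01 -0.03]
34 ellipse [316.8 245.9] [63.3 66.9] -> [556.6 -81.1 101. ] pred [318.6 245.1]
```

```bash
cat > l.py <<'E'
from h import *
def camat(p,yaw,off=None):
    C=cam("wrist");o=r.observe();M=R.from_quat(o["orientation"]).as_matrix();rel=M.T@(C[2]-np.array(o["ee_pos"]));Rc=M.T@C[1]
    t=np.radians(yaw);Y=np.array([np.cos(t),np.sin(t),0]);Z=np.array([0,0,-1.]);M2=np.c_[np.cross(Y,Z),Y,Z]
    return C[0],M2@Rc,np.array(p)+M2@rel
def lid(im,C,X0,rad=.03):
    c=proj(C,X0)[0]
    rim=proj(C,[(X0[0]+rad*np.cos(t),X0[1]+rad*np.sin(t),X0[2]) for t in np.linspace(0,6.283,40)])
    g=cv2.GaussianBlur(cv2.cvtColor(im,cv2.COLOR_RGB2GRAY),(3,3),0).astype(np.float32);out=[]
    for q in rim:
        ks=np.linspace(.8,1.2,61);P=(c+ks[:,None]*(q-c)).astype(np.float32)
        v=cv2.remap(g,P[:,0].reshape(1,-1).copy(),P[:,1].reshape(1,-1).copy(),cv2.INTER_LINEAR)[0]
        d=np.abs(np.gradient(v));i=d.argmax()
        if d[i]>1.5: out.append(P[i])
    e=cv2.fitEllipse(np.array(out));print(len(out),np.round(e[0],1),np.round(e[1],1),"->",(ray(C,e[0],X0[2])[0]*1000).round(1),"pred",c.round(1))
E
python3 - <<'E'
from l import *
rd=lambda n:cv2.imread(n)[:,:,::-1].copy()
for n,p,y in(("w8",(.5562,-.058,.1473),-5.8),("w5",(.5704,.0337,.2014),-5.6),("w13",(.5612,-.0447,.1583),-5.8)):
    lid(rd(f"pics/{n}.png"),camat(p,y),(.5583,-.0805,.101))
# same in top & scene
for n in("top","scene"):
    lid(rd(f"pics/{n}0.png"),cam(n),(.5583,-.0805,.101)); lid(r.capture(n),cam(n),(.5583,-.0805,.101))
E
```

```text
34 [322.  237.4] [68.6 70.9] -> [557.3 -81.4 101. ] pred [323.  236.2]
38 [317.3 293.7] [49.1 54.4] -> [558.2 -82.  101. ] pred [317.2 292.5]
34 [316.9 246.1] [63.1 66.9] -> [556.8 -81.2 101. ] pred [318.6 245.2]
22 [360.7 198.5] [23.6 24.7] -> [557.7 -81.8 101. ] pred [360.2 198.2]Traceback (most recent call last):
  File "<stdin>", line 7, in <module>
  File "l.py", line 15, in lid
    e=cv2.fitEllipse(np.array(out));print(len(out),np.round(e[0],1),np.round(e[1],1),"->",(ray(C,e[0],X0[2])[0]*1000).round(1),"pred",c.round(1))
cv2.error: OpenCV(4.12.0) /io/opencv/modules/imgproc/src/shapedescr.cpp:356: error: (-215:Assertion failed) n >= 0 && (depth == CV_32F || depth == CV_32S) in function 'fitEllipseNoDirect'
```

The tin is back within 1 mm of its original spot, by the same measurement before and after. Now the hammer.

Emit:
carry_out:
  commands:
    - {"x": 0.3, "y": -0.1, "z": 0, "ax": 0, "ay": 0, "az": 0}
    - {"x": 0.6, "y": -0.16, "z": 0, "ax": 0, "ay": 0, "az": 0}
    - {"x": 0.6, "y": -0.16, "z": 0, "ax": 0, "ay": 0, "az": 0}
    - {"x": 0.6, "y": -0.16, "z": 0, "ax": 0, "ay": 0, "az": 0}
    - {"x": 0.6, "y": -0.16, "z": 0, "ax": 0, "ay": 0, "az": 0}

```text
t: 52.4
ee_pos: [0.5375, 0.0961, 0.1584]
orientation: [0.742, 0.671, 0.0, -0.0]
wrist_force: [0.8, 1.4, -0.0]
grip_width: 0.61
grip_force: 0.0
```

Emit:
carry_out:
  commands:
    - {"x": 0.6, "y": -0.16, "z": 0, "ax": 0, "ay": 0, "az": 0}
    - {"x": 0.6, "y": -0.16, "z": 0, "ax": 0, "ay": 0, "az": 0}
    - {"x": 0.6, "y": -0.16, "z": 0, "ax": 0, "ay": 0, "az": 0}
    - {"x": 0.6, "y": -0.16, "z": 0, "ax": 0, "ay": 0, "az": 0}
    - {"x": 0.6, "y": -0.16, "z": 0, "ax": 0, "ay": 0, "az": 0}

```text
t: 52.9
ee_pos: [0.5125, 0.2493, 0.1585]
orientation: [0.742, 0.671, -0.0, -0.0]
wrist_force: [-0.5, 0.5, 0.6]
grip_width: 0.61
grip_force: 0.0
```

Emit:
carry_out:
  commands:
    - {"x": 0.6, "y": -0.16, "z": 0, "ax": 0, "ay": 0, "az": 0}
    - {"x": 0.6, "y": -0.16, "z": 0, "ax": 0, "ay": 0, "az": 0}
    - {"x": 0.6, "y": -0.15, "z": 0, "ax": 0, "ay": 0, "az": 0}
    - {"x": 0, "y": 0, "z": 0, "ax": 0, "ay": 0, "az": 0}
    - {"x": 0, "y": 0, "z": 0, "ax": 0, "ay": 0, "az": 0}

```text
t: 53.4
ee_pos: [0.498, 0.3404, 0.1581]
orientation: [0.741, 0.672, -0.0, -0.0]
wrist_force: [0.2, -0.8, -0.1]
grip_width: 0.608
grip_force: 0.0
```

Run:
```python
from h import *
go(.499,.3395,.0345,-5.8)
```

```text
t 53.40 p [498.  340.4 158.1] yaw -5.6 tilt -0.001 -0.000 q7 -0.78 w 0.608 F [ 0.2 -0.8 -0.1] | az 0.03 shift [-0.02  0.02  2.47]
```

Emit:
carry_out:
  commands:
    - {"x": -0.02, "y": 0.02, "z": 0.5, "ax": 0, "ay": 0, "az": 0.03}
    - {"x": 0, "y": 0, "z": 0.5, "ax": 0, "ay": 0, "az": 0}
    - {"x": 0, "y": 0, "z": 0.5, "ax": 0, "ay": 0, "az": 0}
    - {"x": 0, "y": 0, "z": 0.5, "ax": 0, "ay": 0, "az": 0}
    - {"x": 0, "y": 0, "z": 0.3, "ax": 0, "ay": 0, "az": 0}

```text
t: 53.9
ee_pos: [0.4995, 0.3356, 0.0415]
orientation: [0.744, 0.669, -0.002, 0.0]
wrist_force: [-0.9, -0.4, 0.3]
grip_width: 0.608
grip_force: 0.0
```

Emit:
carry_out:
  commands:
    - {"x": 0, "y": 0, "z": 0.17, "ax": 0, "ay": 0, "az": 0}
    - {"x": 0, "y": 0, "z": 0, "ax": 0, "ay": 0, "az": 0}
    - {"x": 0, "y": 0, "z": 0, "ax": 0, "ay": 0, "az": 0}

```text
t: 54.2
ee_pos: [0.5009, 0.3383, 0.0358]
orientation: [0.743, 0.669, 0.001, 0.0]
wrist_force: [-0.3, 0.4, 1.1]
grip_width: 0.61
grip_force: 0.0
```

Emit:
carry_out:
  commands:
    - {"x": 0, "y": 0, "z": 0, "ax": 0, "ay": 0, "az": 0}
    - {"x": 0, "y": 0, "z": 0, "ax": 0, "ay": 0, "az": 0}
    - {"x": 0, "y": 0, "z": 0, "ax": 0, "ay": 0, "az": 0}
    - {"x": 0, "y": 0, "z": 0, "ax": 0, "ay": 0, "az": 0}
    - {"x": 0, "y": 0, "z": 0, "ax": 0, "ay": 0, "az": 0}
  fingers: 20
  grip_force: 60

```text
t: 54.7
ee_pos: [0.5003, 0.339, 0.0365]
orientation: [0.743, 0.67, 0.001, -0.0]
wrist_force: [-2.6, -0.1, 7.1]
grip_width: 0.401
grip_force: 59.1
```

Emit:
carry_out:
  commands:
    - {"x": 0, "y": 0, "z": 0, "ax": 0, "ay": 0, "az": 0}
    - {"x": 0, "y": 0, "z": 0, "ax": 0, "ay": 0, "az": 0}

```text
t: 54.9
ee_pos: [0.5003, 0.3391, 0.0364]
orientation: [0.743, 0.67, 0.001, -0.0]
wrist_force: [-2.3, -0.5, 6.9]
grip_width: 0.407
grip_force: 59.1
```

Emit:
carry_out:
  commands:
    - {"x": 0, "y": 0, "z": -0.1, "ax": 0, "ay": 0, "az": 0}
    - {"x": 0, "y": 0, "z": -0.4, "ax": 0, "ay": 0, "az": 0}
    - {"x": 0, "y": 0, "z": -0.5, "ax": 0, "ay": 0, "az": 0}
    - {"x": 0, "y": 0, "z": -0.5, "ax": 0, "ay": 0, "az": 0}
    - {"x": -0.2, "y": 0.06, "z": 0, "ax": 0, "ay": 0, "az": 0}

```text
t: 55.4
ee_pos: [0.504, 0.3312, 0.1135]
orientation: [0.742, 0.67, 0.004, -0.0]
wrist_force: [1.4, 1.5, -4.7]
grip_width: 0.405
grip_force: 60.6
```

Emit:
carry_out:
  commands:
    - {"x": -0.5, "y": 0.15, "z": 0, "ax": 0, "ay": 0, "az": 0}
    - {"x": -0.5, "y": 0.15, "z": 0, "ax": 0, "ay": 0, "az": 0}
    - {"x": -0.5, "y": 0.15, "z": 0, "ax": 0, "ay": 0, "az": 0}
    - {"x": -0.5, "y": 0.15, "z": 0, "ax": 0, "ay": 0, "az": 0}
    - {"x": -0.5, "y": 0.15, "z": 0, "ax": 0, "ay": 0, "az": 0}

```text
t: 55.9
ee_pos: [0.5255, 0.1968, 0.1082]
orientation: [0.743, 0.669, -0.001, -0.0]
wrist_force: [-0.1, -0.0, -5.1]
grip_width: 0.406
grip_force: 60.5
```

Emit:
carry_out:
  commands:
    - {"x": -0.5, "y": 0.15, "z": 0, "ax": 0, "ay": 0, "az": 0}
    - {"x": -0.5, "y": 0.15, "z": 0, "ax": 0, "ay": 0, "az": 0}
    - {"x": -0.5, "y": 0.15, "z": 0, "ax": 0, "ay": 0, "az": 0}
    - {"x": -0.5, "y": 0.15, "z": 0, "ax": 0, "ay": 0, "az": 0}
    - {"x": -0.5, "y": 0.15, "z": 0, "ax": 0, "ay": 0, "az": 0}

```text
t: 56.4
ee_pos: [0.5495, 0.0689, 0.1082]
orientation: [0.743, 0.669, -0.001, -0.0]
wrist_force: [-0.2, 0.2, -5.0]
grip_width: 0.405
grip_force: 60.5
```

Emit:
carry_out:
  commands:
    - {"x": -0.5, "y": 0.15, "z": 0, "ax": 0, "ay": 0, "az": 0}
    - {"x": -0.4, "y": 0.15, "z": 0, "ax": 0, "ay": 0, "az": 0}
    - {"x": -0.2, "y": 0.1, "z": 0, "ax": 0, "ay": 0, "az": 0}
    - {"x": 0, "y": 0, "z": 0, "ax": 0, "ay": 0, "az": 0}
    - {"x": 0, "y": 0, "z": 0, "ax": 0, "ay": 0, "az": 0}

```text
t: 56.9
ee_pos: [0.5643, 0.0156, 0.1092]
orientation: [0.743, 0.67, -0.0, -0.001]
wrist_force: [-0.3, 0.1, -4.1]
grip_width: 0.399
grip_force: 60.5
```

Run:
```python
from h import *
go(.5671,.0029,.039,-5.8)
```

```text
t 56.90 p [564.3  15.6 109.2] yaw -5.9 tilt -0.001 0.001 q7 -0.18 w 0.399 F [-0.3  0.1 -4.1] | az -0.02 shift [-0.25  0.08  1.4 ]
```

Emit:
carry_out:
  commands:
    - {"x": -0.23, "y": 0.07, "z": 0.1, "ax": 0, "ay": 0, "az": 0}
    - {"x": 0, "y": 0, "z": 0.3, "ax": 0, "ay": 0, "az": 0}
    - {"x": 0, "y": 0, "z": 0.4, "ax": 0, "ay": 0, "az": 0}
    - {"x": 0, "y": 0, "z": 0.3, "ax": 0, "ay": 0, "az": 0}
    - {"x": 0, "y": 0, "z": 0.1, "ax": 0, "ay": 0, "az": 0}

```text
t: 57.4
ee_pos: [0.5655, 0.0033, 0.0478]
orientation: [0.742, 0.67, -0.001, -0.001]
wrist_force: [-0.7, -0.4, -4.2]
grip_width: 0.401
grip_force: 60.4
```

Emit:
carry_out:
  commands:
    - {"x": 0, "y": 0, "z": 0, "ax": 0, "ay": 0, "az": 0}
    - {"x": 0, "y": 0, "z": 0, "ax": 0, "ay": 0, "az": 0}
    - {"x": 0, "y": 0, "z": 0, "ax": 0, "ay": 0, "az": 0}

```text
t: 57.7
ee_pos: [0.5683, 0.003, 0.0509]
orientation: [0.743, 0.67, 0.001, 0.001]
wrist_force: [0.4, -0.1, -4.7]
grip_width: 0.398
grip_force: 60.4
```

Run:
```python
from h import *
go(.5671,.0029,.039,-5.8)
```

```text
t 57.70 p [568.3   3.   50.9] yaw -5.9 tilt 0.002 0.000 q7 -0.16 w 0.398 F [ 0.4 -0.1 -4.7] | az -0.02 shift [-0.   -0.02  0.24]
```

Emit:
carry_out:
  commands:
    - {"x": 0, "y": -0.02, "z": 0.1, "ax": 0, "ay": 0, "az": 0}
    - {"x": 0, "y": 0, "z": 0.08, "ax": 0, "ay": 0, "az": 0}
    - {"x": 0, "y": 0, "z": 0, "ax": 0, "ay": 0, "az": 0}
    - {"x": 0, "y": 0, "z": 0, "ax": 0, "ay": 0, "az": 0}

```text
t: 58.1
ee_pos: [0.5661, 0.0029, 0.0408]
orientation: [0.743, 0.669, -0.0, -0.0]
wrist_force: [0.4, 0.0, -4.6]
grip_width: 0.401
grip_force: 60.4
```

Emit:
carry_out:
  commands:
    - {"x": 0, "y": 0, "z": 0.03, "ax": 0, "ay": 0, "az": 0}
    - {"x": 0, "y": 0, "z": 0, "ax": 0, "ay": 0, "az": 0}

```text
t: 58.3
ee_pos: [0.5663, 0.003, 0.0394]
orientation: [0.743, 0.669, -0.0, -0.0]
wrist_force: [-0.1, -0.1, -4.9]
grip_width: 0.406
grip_force: 60.4
```

Emit:
carry_out:
  commands:
    - {"x": 0, "y": 0, "z": 0.02, "ax": 0, "ay": 0, "az": 0}
    - {"x": 0, "y": 0, "z": 0, "ax": 0, "ay": 0, "az": 0}

```text
t: 58.5
ee_pos: [0.5665, 0.003, 0.0386]
orientation: [0.743, 0.669, 0.0, 0.0]
wrist_force: [0.2, -0.8, -4.4]
grip_width: 0.401
grip_force: 60.9
```

Emit:
carry_out:
  commands:
    - {"x": 0, "y": 0.01, "z": 0.02, "ax": 0, "ay": 0, "az": 0}
    - {"x": 0, "y": 0, "z": 0, "ax": 0, "ay": 0, "az": 0}
    - {"x": 0, "y": 0, "z": 0, "ax": 0, "ay": 0, "az": 0}

```text
t: 58.8
ee_pos: [0.5666, 0.003, 0.0385]
orientation: [0.743, 0.669, -0.0, -0.0]
wrist_force: [-4.1, -0.4, 5.8]
grip_width: 0.405
grip_force: 61.8
```

Emit:
carry_out:
  commands:
    - {"x": 0, "y": 0, "z": 0.01, "ax": 0, "ay": 0, "az": 0}
    - {"x": 0, "y": 0, "z": 0, "ax": 0, "ay": 0, "az": 0}
    - {"x": 0, "y": 0, "z": 0, "ax": 0, "ay": 0, "az": 0}

```text
t: 59.1
ee_pos: [0.5666, 0.003, 0.0384]
orientation: [0.743, 0.669, -0.0, -0.0]
wrist_force: [-5.8, 0.3, 8.4]
grip_width: 0.403
grip_force: 62.2
```

Emit:
carry_out:
  commands:
    - {"x": 0, "y": 0, "z": -0.03, "ax": 0, "ay": 0, "az": 0}
    - {"x": 0, "y": 0, "z": 0, "ax": 0, "ay": 0, "az": 0}
    - {"x": 0, "y": 0, "z": 0, "ax": 0, "ay": 0, "az": 0}
    - {"x": 0, "y": 0, "z": 0, "ax": 0, "ay": 0, "az": 0}
    - {"x": 0, "y": 0, "z": -0.2, "ax": 0, "ay": 0, "az": 0}
  fingers: 52

```text
t: 59.6
ee_pos: [0.5656, 0.0029, 0.0475]
orientation: [0.743, 0.67, -0.001, -0.001]
wrist_force: [-0.6, -0.1, -0.5]
grip_width: 0.611
grip_force: 0.0
```

Emit:
carry_out:
  commands:
    - {"x": 0, "y": 0, "z": -0.5, "ax": 0, "ay": 0, "az": 0}
    - {"x": 0, "y": 0, "z": -0.6, "ax": 0, "ay": 0, "az": 0}
    - {"x": 0, "y": 0, "z": -0.6, "ax": 0, "ay": 0, "az": 0}
    - {"x": 0, "y": 0, "z": -0.6, "ax": 0, "ay": 0, "az": 0}
    - {"x": 0, "y": 0, "z": -0.5, "ax": 0, "ay": 0, "az": 0}

```text
t: 60.1
ee_pos: [0.5674, 0.0029, 0.1911]
orientation: [0.743, 0.669, 0.001, 0.001]
wrist_force: [-0.0, -0.2, 0.4]
grip_width: 0.611
grip_force: 0.0
```

Emit:
carry_out:
  commands:
    - {"x": 0.3, "y": 0, "z": 0, "ax": 0, "ay": 0, "az": 0}
    - {"x": 0.3, "y": 0, "z": 0, "ax": 0, "ay": 0, "az": 0}
    - {"x": 0, "y": 0, "z": 0, "ax": 0, "ay": 0, "az": 0}
    - {"x": 0, "y": 0, "z": 0, "ax": 0, "ay": 0, "az": 0}
    - {"x": 0, "y": 0, "z": 0, "ax": 0, "ay": 0, "az": 0}

```text
t: 60.6
ee_pos: [0.5691, 0.0323, 0.1873]
orientation: [0.743, 0.669, -0.001, -0.001]
wrist_force: [0.4, -0.8, 0.3]
grip_width: 0.611
grip_force: 0.0
```

```bash
cat >> l.py <<'E'
def gold(im,C,X0,n=22):
    p=proj(C,X0)[0].round().astype(int);h=cv2.cvtColor(im,cv2.COLOR_RGB2HSV).astype(int)[p[1]-n:p[1]+n,p[0]-n:p[0]+n]
    m=(h[...,1]>110)&(h[...,2]>95)&(h[...,0]>14)&(h[...,0]<32)
    k,a,c=blob(m);e=cv2.minEnclosingCircle(k.astype(np.float32));print("gold",a,(c+p-n).round(1),"r",round(e[1],1),"->",(ray(C,c+p-n,X0[2])[0]*1000).round(1),"pred",p)
E
python3 - <<'E'
from l import *
go(.5913,.3515,.2,-5.8)
w=r.capture("wrist");cv2.imwrite("pics/w14.png",w[:,:,::-1])
gold(w,cam("wrist"),(.567,.004,.116));lid(w,cam("wrist"),(.5583,-.0805,.101))
gold(cv2.imread("pics/w5.png")[:,:,::-1].copy(),camat((.5704,.0337,.2014),-5.6),(.567,.004,.116))
E
```

```text
t 60.60 p [569.1  32.3 187.3] yaw -6.0 tilt -0.002 -0.001 q7 -0.21 w 0.611 F [ 0.4 -0.8  0.3] | az -0.03 shift [ 6.4  -0.2  -0.25]
gold 234 [316.7 230.6] r 8.7 -> [565.1   3.8 116. ] pred [319 230]
39 [318.9 299.4] [48.1 57.9] -> [558.3 -80.9 101. ] pred [318.9 299. ]
gold 205 [316.5 226.3] r 8.1 -> [566.1   3.7 116. ] pred [317 226]
```

Emit:
carry_out:
  commands:
    - {"x": 0.3, "y": 0, "z": 0, "ax": 0, "ay": 0, "az": -0.03}
    - {"x": 0.6, "y": -0.02, "z": 0, "ax": 0, "ay": 0, "az": 0}
    - {"x": 0.6, "y": -0.02, "z": 0, "ax": 0, "ay": 0, "az": 0}
    - {"x": 0.6, "y": -0.02, "z": 0, "ax": 0, "ay": 0, "az": 0}
    - {"x": 0.6, "y": -0.02, "z": 0, "ax": 0, "ay": 0, "az": 0}

```text
t: 61.15
ee_pos: [0.5794, 0.1696, 0.1883]
orientation: [0.742, 0.671, 0.0, -0.0]
wrist_force: [0.3, -0.6, -0.4]
grip_width: 0.613
grip_force: 0.0
```

Emit:
carry_out:
  commands:
    - {"x": 0.6, "y": -0.02, "z": 0, "ax": 0, "ay": 0, "az": 0}
    - {"x": 0.6, "y": -0.02, "z": 0, "ax": 0, "ay": 0, "az": 0}
    - {"x": 0.6, "y": -0.02, "z": 0, "ax": 0, "ay": 0, "az": 0}
    - {"x": 0.6, "y": -0.02, "z": 0, "ax": 0, "ay": 0, "az": 0}
    - {"x": 0.6, "y": -0.02, "z": 0, "ax": 0, "ay": 0, "az": 0}

```text
t: 61.65
ee_pos: [0.5892, 0.3194, 0.1882]
orientation: [0.742, 0.671, -0.0, -0.0]
wrist_force: [0.4, 0.2, 0.9]
grip_width: 0.61
grip_force: 0.0
```

Emit:
carry_out:
  commands:
    - {"x": 0.5, "y": -0.02, "z": 0, "ax": 0, "ay": 0, "az": 0}
    - {"x": 0.2, "y": 0, "z": 0, "ax": 0, "ay": 0, "az": 0}
    - {"x": 0, "y": 0, "z": 0, "ax": 0, "ay": 0, "az": 0}
    - {"x": 0, "y": 0, "z": 0, "ax": 0, "ay": 0, "az": 0}

```text
t: 62.05
ee_pos: [0.5924, 0.3507, 0.1881]
orientation: [0.742, 0.67, -0.001, 0.0]
wrist_force: [-0.1, -0.3, -0.5]
grip_width: 0.608
grip_force: 0.0
```

Run:
```python
from h import *
go(.5913,.3515,.075,-5.8)
```

```text
t 62.05 p [592.4 350.7 188.1] yaw -5.8 tilt -0.000 -0.001 q7 -0.72 w 0.608 F [-0.1 -0.3 -0.5] | az -0.00 shift [ 0.01 -0.02  2.26]
```

Emit:
carry_out:
  commands:
    - {"x": 0.01, "y": -0.02, "z": 0.4, "ax": 0, "ay": 0, "az": 0}
    - {"x": 0, "y": 0, "z": 0.5, "ax": 0, "ay": 0, "az": 0}
    - {"x": 0, "y": 0, "z": 0.5, "ax": 0, "ay": 0, "az": 0}
    - {"x": 0, "y": 0, "z": 0.4, "ax": 0, "ay": 0, "az": 0}
    - {"x": 0, "y": 0, "z": 0, "ax": 0, "ay": 0, "az": 0}

```text
t: 62.55
ee_pos: [0.5897, 0.3486, 0.0951]
orientation: [0.743, 0.67, -0.003, 0.0]
wrist_force: [-0.2, -0.2, 1.0]
grip_width: 0.611
grip_force: 0.0
```

Emit:
carry_out:
  commands:
    - {"x": 0, "y": 0, "z": 0.2, "ax": 0, "ay": 0, "az": 0}
    - {"x": 0, "y": 0, "z": 0.16, "ax": 0, "ay": 0, "az": 0}
    - {"x": 0, "y": 0, "z": 0, "ax": 0, "ay": 0, "az": 0}
    - {"x": 0, "y": 0, "z": 0, "ax": 0, "ay": 0, "az": 0}

```text
t: 62.95
ee_pos: [0.5915, 0.3528, 0.0809]
orientation: [0.742, 0.671, 0.0, 0.0]
wrist_force: [-0.5, -0.2, -0.3]
grip_width: 0.608
grip_force: 0.0
```

Run:
```python
from h import *
go(.5913,.3515,.079,-5.8)
```

```text
t 62.95 p [591.5 352.8  80.9] yaw -5.8 tilt 0.000 0.000 q7 -0.73 w 0.608 F [-0.5 -0.2 -0.3] | az 0.00 shift [-0.03 -0.    0.04]
```

Emit:
carry_out:
  commands:
    - {"x": 0, "y": 0, "z": 0, "ax": 0, "ay": 0, "az": 0}
    - {"x": 0, "y": 0, "z": 0, "ax": 0, "ay": 0, "az": 0}
    - {"x": 0, "y": 0, "z": 0, "ax": 0, "ay": 0, "az": 0}
    - {"x": 0, "y": 0, "z": 0, "ax": 0, "ay": 0, "az": 0}
    - {"x": 0, "y": 0, "z": 0, "ax": 0, "ay": 0, "az": 0}
  fingers: 15

```text
t: 63.45
ee_pos: [0.5911, 0.3534, 0.0814]
orientation: [0.742, 0.671, 0.0, -0.0]
wrist_force: [-2.9, -1.1, 6.0]
grip_width: 0.307
grip_force: 59.4
```

Emit:
carry_out:
  commands:
    - {"x": 0, "y": 0, "z": 0, "ax": 0, "ay": 0, "az": 0}
    - {"x": 0, "y": 0, "z": 0, "ax": 0, "ay": 0, "az": 0}
    - {"x": 0, "y": 0, "z": 0, "ax": 0, "ay": 0, "az": 0}

```text
t: 63.75
ee_pos: [0.591, 0.3534, 0.0814]
orientation: [0.742, 0.671, 0.0, -0.0]
wrist_force: [-2.9, -0.4, 5.0]
grip_width: 0.306
grip_force: 59.4
```

Run:
```python
from h import *
go(.572,.0895,.15,-5.8)
```

```text
t 63.75 p [591.  353.4  81.4] yaw -5.7 tilt 0.000 0.001 q7 -0.73 w 0.306 F [-2.9 -0.4  5. ] | az 0.01 shift [-5.29  0.15 -1.37]
```

Emit:
carry_out:
  commands:
    - {"x": 0, "y": 0, "z": -0.1, "ax": 0, "ay": 0, "az": 0}
    - {"x": 0, "y": 0, "z": -0.4, "ax": 0, "ay": 0, "az": 0}
    - {"x": 0, "y": 0, "z": -0.5, "ax": 0, "ay": 0, "az": 0}
    - {"x": 0, "y": 0, "z": -0.4, "ax": 0, "ay": 0, "az": 0}
    - {"x": -0.2, "y": 0.01, "z": 0, "ax": 0, "ay": 0, "az": 0}

```text
t: 64.25
ee_pos: [0.5919, 0.3456, 0.1529]
orientation: [0.741, 0.671, 0.003, -0.0]
wrist_force: [0.6, 1.0, -6.1]
grip_width: 0.305
grip_force: 60.1
```

Emit:
carry_out:
  commands:
    - {"x": -0.4, "y": 0.02, "z": 0, "ax": 0, "ay": 0, "az": 0}
    - {"x": -0.5, "y": 0.02, "z": 0, "ax": 0, "ay": 0, "az": 0}
    - {"x": -0.5, "y": 0.02, "z": 0, "ax": 0, "ay": 0, "az": 0}
    - {"x": -0.5, "y": 0.02, "z": 0, "ax": 0, "ay": 0, "az": 0}
    - {"x": -0.5, "y": 0.02, "z": 0, "ax": 0, "ay": 0, "az": 0}

```text
t: 64.75
ee_pos: [0.582, 0.2198, 0.1479]
orientation: [0.742, 0.67, -0.002, -0.0]
wrist_force: [1.1, -0.1, -7.1]
grip_width: 0.307
grip_force: 60.1
```

Emit:
carry_out:
  commands:
    - {"x": -0.5, "y": 0.02, "z": 0, "ax": 0, "ay": 0, "az": 0}
    - {"x": -0.5, "y": 0.02, "z": 0, "ax": 0, "ay": 0, "az": 0}
    - {"x": -0.5, "y": 0.02, "z": 0, "ax": 0, "ay": 0, "az": 0}
    - {"x": -0.5, "y": 0, "z": 0, "ax": 0, "ay": 0, "az": 0}
    - {"x": -0.4, "y": 0, "z": 0, "ax": 0, "ay": 0, "az": 0}

```text
t: 65.25
ee_pos: [0.5726, 0.0993, 0.1481]
orientation: [0.743, 0.67, -0.002, -0.0]
wrist_force: [0.3, -0.2, -6.6]
grip_width: 0.305
grip_force: 60.1
```

Emit:
carry_out:
  commands:
    - {"x": -0.2, "y": 0, "z": 0, "ax": 0, "ay": 0, "az": 0}
    - {"x": 0, "y": 0, "z": 0, "ax": 0, "ay": 0, "az": 0}
    - {"x": 0, "y": 0, "z": 0, "ax": 0, "ay": 0, "az": 0}
    - {"x": 0, "y": 0, "z": 0, "ax": 0, "ay": 0, "az": 0}

```text
t: 65.65
ee_pos: [0.5734, 0.0952, 0.1502]
orientation: [0.741, 0.671, 0.0, -0.0]
wrist_force: [0.1, 0.8, -6.2]
grip_width: 0.307
grip_force: 60.1
```

Run:
```python
from h import *
go(.5722,.0914,.0835,-5.8)
```

```text
t 65.65 p [573.4  95.2 150.2] yaw -5.6 tilt -0.000 0.001 q7 -0.33 w 0.307 F [ 0.1  0.8 -6.2] | az 0.03 shift [-0.08 -0.02  1.33]
```

Emit:
carry_out:
  commands:
    - {"x": -0.08, "y": -0.01, "z": 0.2, "ax": 0, "ay": 0, "az": 0}
    - {"x": 0, "y": 0, "z": 0.4, "ax": 0, "ay": 0, "az": 0}
    - {"x": 0, "y": 0, "z": 0.4, "ax": 0, "ay": 0, "az": 0}
    - {"x": 0, "y": 0, "z": 0.15, "ax": 0, "ay": 0, "az": 0}
    - {"x": 0, "y": 0, "z": 0, "ax": 0, "ay": 0, "az": 0}

```text
t: 66.15
ee_pos: [0.5711, 0.0894, 0.0912]
orientation: [0.741, 0.671, -0.002, -0.001]
wrist_force: [0.3, -0.5, -6.5]
grip_width: 0.3
grip_force: 60.1
```

Emit:
carry_out:
  commands:
    - {"x": 0, "y": 0, "z": 0, "ax": 0, "ay": 0, "az": 0}
    - {"x": 0, "y": 0, "z": 0, "ax": 0, "ay": 0, "az": 0}
    - {"x": 0, "y": 0, "z": 0, "ax": 0, "ay": 0, "az": 0}

```text
t: 66.45
ee_pos: [0.5736, 0.0895, 0.094]
orientation: [0.742, 0.671, 0.001, 0.001]
wrist_force: [0.1, 0.1, -7.2]
grip_width: 0.307
grip_force: 60.2
```

Run:
```python
from h import *
go(.5722,.0914,.0835,-5.8)
```

```text
t 66.45 p [573.6  89.5  94. ] yaw -5.8 tilt 0.002 0.000 q7 -0.33 w 0.307 F [ 0.1  0.1 -7.2] | az 0.01 shift [ 0.04 -0.03  0.21]
```

Emit:
carry_out:
  commands:
    - {"x": 0.04, "y": -0.02, "z": 0.08, "ax": 0, "ay": 0, "az": 0}
    - {"x": 0, "y": 0, "z": 0.07, "ax": 0, "ay": 0, "az": 0}
    - {"x": 0, "y": 0, "z": 0, "ax": 0, "ay": 0, "az": 0}
    - {"x": 0, "y": 0, "z": 0, "ax": 0, "ay": 0, "az": 0}

```text
t: 66.85
ee_pos: [0.5716, 0.0913, 0.0852]
orientation: [0.742, 0.671, -0.0, -0.0]
wrist_force: [-0.6, -1.3, -6.7]
grip_width: 0.302
grip_force: 60.1
```

Emit:
carry_out:
  commands:
    - {"x": 0, "y": 0, "z": 0.03, "ax": 0, "ay": 0, "az": 0}
    - {"x": 0, "y": 0, "z": 0, "ax": 0, "ay": 0, "az": 0}

```text
t: 67.05
ee_pos: [0.5718, 0.0913, 0.0838]
orientation: [0.742, 0.671, -0.0, -0.0]
wrist_force: [-0.2, 1.1, -6.4]
grip_width: 0.299
grip_force: 60.1
```

Run:
```python
from h import *
go(.5722,.0914,.0835,-5.8)
```

```text
t 67.05 p [571.8  91.3  83.8] yaw -5.8 tilt -0.000 -0.000 q7 -0.33 w 0.299 F [-0.2  1.1 -6.4] | az 0.00 shift [0.   0.01 0.01]
```

Emit:
carry_out:
  commands:
    - {"x": 0, "y": 0, "z": 0.02, "ax": 0, "ay": 0, "az": 0}
    - {"x": 0, "y": 0, "z": 0, "ax": 0, "ay": 0, "az": 0}
    - {"x": 0, "y": 0, "z": 0, "ax": 0, "ay": 0, "az": 0}

```text
t: 67.35
ee_pos: [0.5721, 0.0914, 0.0834]
orientation: [0.742, 0.671, 0.0, 0.0]
wrist_force: [-2.0, 0.4, -0.6]
grip_width: 0.306
grip_force: 60.6
```

Emit:
carry_out:
  commands:
    - {"x": 0, "y": 0, "z": 0.01, "ax": 0, "ay": 0, "az": 0}
    - {"x": 0, "y": 0, "z": 0, "ax": 0, "ay": 0, "az": 0}
    - {"x": 0, "y": 0, "z": 0, "ax": 0, "ay": 0, "az": 0}

```text
t: 67.65
ee_pos: [0.5722, 0.0915, 0.0834]
orientation: [0.742, 0.671, 0.0, 0.0]
wrist_force: [-3.4, 0.0, 5.8]
grip_width: 0.305
grip_force: 61.5
```

Seated. I'll release and rise, then take the final numeric check.

Emit:
carry_out:
  commands:
    - {"x": 0, "y": 0, "z": -0.02, "ax": 0, "ay": 0, "az": 0}
    - {"x": 0, "y": 0, "z": 0, "ax": 0, "ay": 0, "az": 0}
    - {"x": 0, "y": 0, "z": 0, "ax": 0, "ay": 0, "az": 0}
    - {"x": 0, "y": 0, "z": 0, "ax": 0, "ay": 0, "az": 0}
    - {"x": 0, "y": 0, "z": -0.2, "ax": 0, "ay": 0, "az": 0}
  fingers: 52

```text
t: 68.15
ee_pos: [0.5707, 0.0911, 0.0925]
orientation: [0.742, 0.671, -0.001, -0.001]
wrist_force: [0.2, -0.8, -0.4]
grip_width: 0.607
grip_force: 0.0
```

Emit:
carry_out:
  commands:
    - {"x": 0, "y": 0, "z": -0.4, "ax": 0, "ay": 0, "az": 0}
    - {"x": 0, "y": 0, "z": -0.6, "ax": 0, "ay": 0, "az": 0}
    - {"x": 0, "y": 0, "z": -0.6, "ax": 0, "ay": 0, "az": 0}
    - {"x": 0, "y": 0, "z": -0.6, "ax": 0, "ay": 0, "az": 0}
    - {"x": 0, "y": 0, "z": -0.6, "ax": 0, "ay": 0, "az": 0}

```text
t: 68.65
ee_pos: [0.5719, 0.0914, 0.2356]
orientation: [0.742, 0.671, 0.0, 0.0]
wrist_force: [-0.5, 0.1, 0.1]
grip_width: 0.605
grip_force: 0.0
```

Emit:
carry_out:
  commands:
    - {"x": 0.2, "y": 0, "z": -0.4, "ax": 0, "ay": 0, "az": 0}
    - {"x": 0, "y": 0, "z": 0, "ax": 0, "ay": 0, "az": 0}
    - {"x": 0, "y": 0, "z": 0, "ax": 0, "ay": 0, "az": 0}
    - {"x": 0, "y": 0, "z": 0, "ax": 0, "ay": 0, "az": 0}
    - {"x": 0, "y": 0, "z": 0, "ax": 0, "ay": 0, "az": 0}

```text
t: 69.15
ee_pos: [0.572, 0.1007, 0.2521]
orientation: [0.742, 0.67, -0.001, -0.001]
wrist_force: [-0.0, -0.7, -0.6]
grip_width: 0.612
grip_force: 0.0
```

```bash
cat >> l.py <<'E'
def wood(im,C,X0,n=26):
    p=proj(C,X0)[0].round().astype(int);h=cv2.cvtColor(im,cv2.COLOR_RGB2HSV).astype(int)[p[1]-n:p[1]+n,p[0]-n:p[0]+n]
    m=(h[...,1]>70)&(h[...,1]<150)&(h[...,2]>125)&(h[...,0]>9)&(h[...,0]<25)
    k,a,c=blob(m);print("wood",a,(c+p-n).round(1),"bottom-most",(k.max(0)+p-n),"->",(ray(C,c+p-n,X0[2])[0]*1000).round(1),"pred",p)
E
python3 - <<'E'
from l import *
go(.6,.2,.2,-5.8)
C=cam("wrist");w=r.capture("wrist");cv2.imwrite("pics/w15.png",w[:,:,::-1])
wood(w,C,(.5715,.0895,.151));gold(w,C,(.567,.004,.116));lid(w,C,(.5583,-.0805,.101))
w3=cv2.imread("pics/w3.png")[:,:,::-1].copy();C3=camat((.567,.0994,.2546),-5.9)
wood(w3,C3,(.5715,.0895,.151));gold(w3,C3,(.567,.004,.116));lid(w3,C3,(.5583,-.0805,.101))
E
```

```text
t 69.15 p [572.  100.7 252.1] yaw -5.8 tilt -0.002 -0.001 q7 -0.34 w 0.612 F [-0.  -0.7 -0.6] | az 0.00 shift [2.03 0.36 1.04]
wood 293 [318.4 198.7] bottom-most [327 208] -> [571.5  92.8 151. ] pred [319 202]
gold 117 [320.6 260.9] r 6.3 -> [564.8   4.2 116. ] pred [322 261]
34 [321.7 312.3] [38.3 45. ] -> [557.8 -80.8 101. ] pred [322.  312.1]
wood 276 [323.5 197.4] bottom-most [332 207] -> [571.7  91.7 151. ] pred [324 199]
gold 116 [325.5 258.6] r 6.0 -> [565.9   4.2 116. ] pred [326 259]
35 [326.5 309.7] [37.8 42.6] -> [559.4 -80.3 101. ] pred [325.7 309.9]
```

Emit:
carry_out:
  commands:
    - {"x": 0.4, "y": -0.3, "z": 0, "ax": 0, "ay": 0, "az": 0}
    - {"x": 0.6, "y": -0.6, "z": 0, "ax": 0, "ay": 0, "az": 0}
    - {"x": 0.6, "y": -0.6, "z": 0, "ax": 0, "ay": 0, "az": 0}
    - {"x": 0.6, "y": -0.6, "z": 0, "ax": 0, "ay": 0, "az": 0}
    - {"x": 0.6, "y": -0.6, "z": 0, "ax": 0, "ay": 0, "az": 0}

```text
t: 69.7
ee_pos: [0.4512, 0.2549, 0.2528]
orientation: [0.742, 0.67, -0.001, -0.0]
wrist_force: [0.4, 1.2, 0.4]
grip_width: 0.608
grip_force: 0.0
```

Emit:
carry_out:
  commands:
    - {"x": 0.6, "y": -0.3, "z": 0, "ax": 0, "ay": 0, "az": 0}
    - {"x": 0.6, "y": -0.3, "z": 0, "ax": 0, "ay": 0, "az": 0}
    - {"x": 0.6, "y": 0, "z": 0, "ax": 0, "ay": 0, "az": 0}
    - {"x": 0.6, "y": 0, "z": 0, "ax": 0, "ay": 0, "az": 0}
    - {"x": 0.4, "y": 0, "z": 0, "ax": 0, "ay": 0, "az": 0}

```text
t: 70.2
ee_pos: [0.4362, 0.3984, 0.2527]
orientation: [0.741, 0.671, -0.0, -0.0]
wrist_force: [0.4, -0.2, 0.6]
grip_width: 0.613
grip_force: 0.0
```

Emit:
carry_out:
  commands:
    - {"x": 0, "y": 0, "z": 0, "ax": 0, "ay": 0, "az": 0}
    - {"x": 0, "y": 0, "z": 0, "ax": 0, "ay": 0, "az": 0}

```text
t: 70.4
ee_pos: [0.4366, 0.3958, 0.2525]
orientation: [0.742, 0.671, -0.001, 0.0]
wrist_force: [0.1, -0.3, -0.2]
grip_width: 0.613
grip_force: 0.0
```

Run:
```python
from h import *
for n,regs in(("top",dict(chisel=(300,232,326,305),tape=(205,105,250,150),offcut=(415,120,470,170),tools=(262,165,380,225),green=(400,190,436,230))),("scene",dict(chisel=(318,140,345,192),tape=(408,270,465,325),offcut=(162,240,212,288),tools=(265,180,375,245),green=(212,175,245,218)))):
    a=cv2.imread(f"pics/{n}0.png");b=r.capture(n)[:,:,::-1].copy();cv2.imwrite(f"pics/{n}F.png",b)
    for k,(x0,y0,x1,y1) in regs.items():
        A,B=[cv2.cvtColor(q[y0:y1,x0:x1],cv2.COLOR_BGR2GRAY).astype(np.float32) for q in(a,b)]
        s,rsp=cv2.phaseCorrelate(A,B,cv2.createHanningWindow(A.shape[::-1],cv2.CV_32F));print(n,k,"shift px",np.round(s,2),"resp",round(rsp,2),"meandiff",round(float(np.abs(A-B).mean()),1))
    C=cam(n);reg=(435,195,480,310) if n=="top" else (165,130,222,220)
    h=cv2.cvtColor(b,cv2.COLOR_BGR2HSV).astype(int)[reg[1]:reg[3],reg[0]:reg[2]]
    m=(h[...,1]<62)&(h[...,2]<130)&(h[...,2]>40)&(h[...,0]>60);k,ar,_=blob(m);print("stone",ar,rect(ray(C,k+[reg[0],reg[1]],.042)))
```

```text
top chisel shift px [ 0.09 -0.1 ] resp 0.52 meandiff 20.1
top tape shift px [0.61 0.61] resp 0.94 meandiff 2.1
top offcut shift px [-0.16  0.17] resp 1.04 meandiff 6.3
top tools shift px [-0.12  0.51] resp 0.95 meandiff 7.2
top green shift px [0.12 0.08] resp 1.07 meandiff 1.6
stone 1668 [ 473.1 -340.   198.5   50.2    3.7]
scene chisel shift px [ 0.48 -0.19] resp 0.34 meandiff 27.8
scene tape shift px [-0.18 -0.06] resp 0.98 meandiff 7.0
scene offcut shift px [-0.09  0.01] resp 1.12 meandiff 1.0
scene tools shift px [ 0.04 -0.06] resp 1.07 meandiff 13.1
scene green shift px [-0.11  0.74] resp 1.07 meandiff 6.1
stone 1297 [ 477.1 -338.5  212.5   53.9    3.8]
```

The stone lies centred at (473,-340) mm with yaw 3.7°. The tools and bystanders show only sub-pixel shifts against the first pictures, so I'm handing in.

```bash
python3 -c "
from cell import r
print(r.sign_off())"
```

```text
the job is handed in; nothing more can be done
None
```

The job is done and handed in at about 70 s: the honing stone sits centred in its holder, the mallet, tin and air hammer stand back upright within about 2 mm of where they started, and the chisel, tape and offcut were left alone.

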